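Air the drying beads of the keypad cabinet

TASK

Air the drying beads: lay the wooden paddle that lies on the pot's lid into the sloping rest, blade end down against the stop, let go of it, and then swing the lid up past its balance point so that it stays open by itself. Take the paddle again and, holding it upright with the blade down near the pot's floor, stir the beads one full turn clockwise seen from above, starting and finishing at the hinge side and sweeping well out from the middle. Then lay the paddle back in the rest the same way and let go, leaving the lid open, all beads in the pot and the other things on the bench undisturbed.

Things in the scene. Friction and masses are not known exactly. Their poses are not given: they have to be found in the camera images.
- pot: round aluminium pot fixed to the bench, 140 mm outside diameter, 62 mm high, wall 5 mm, inner radius 65 mm, floor 5 mm thick. Origin: centre of its underside; +x points to the hinge side, z up. The lid's hinge line runs parallel to pot y at x = 80 mm, 67 mm above the bench. A round plywood lid covers it at the start
- lid (a joint): lid angle in rad: 0 closed, 1.9 open against its stop, leaning back. Round plywood plate 144 mm across, 8 mm thick, top face 71 mm above the bench; a steel counterweight bar (24 mm diameter, 50 mm long, axis 45 mm above the hinge line) stands over the hinge. Below about 1.0 rad it falls shut, beyond 1.1 rad it falls open by itself; under 1.5 N lifts it
- lid_grip (a point): centre of the lid's wooden cross-bar grip: cylinder 22 mm diameter, 34 mm long, axis along pot y (parallel to the hinge) on a thin stem; it can be pinched end to end and turns between the fingers. Closed: 135 mm from the hinge line towards pot -x, 111 mm above the bench, 40 mm above the lid's top face; it swings on a circle of radius 142 mm about the hinge line
- paddle: wooden stirring paddle 190 mm long, 16 mm thick, about 60 g: square handle 16 x 16 mm, 135 mm long, and a blade 28 mm wide, 55 mm long. Origin: middle of its length, centre of the underside; +x points to the handle end, z is normal to the flat of the blade, centre line 8 mm above the origin. It starts lying flat across the closed lid
- paddle_tip (a point): middle of the blade's end face (95 mm from the origin in paddle -x), on the centre line
- paddle_end (a point): middle of the handle's end face (95 mm from the origin in paddle +x), on the centre line
- rest: fixed plywood rest: an open-topped channel sloping down at 40 degrees (0.698 rad) towards rest +x, a stop across its low end; 44 mm wide inside, walls 16 mm above its floor, 115 mm long. Origin: centre of the base's underside; the floor runs from (55, 0, 22) mm at the stop up to (-33, 0, 96) mm. The paddle lies in it on the flat, the last 75 mm of the handle jutting free at the top
- rest_foot (a point): where the middle of the blade's end face is when the paddle lies home in the rest against the stop (8 mm above the channel floor); axes as rest
- case_frame: bystander: silver metal case frame, 160 x 85 x 24 mm, lying flat; origin under its centre
- resistor_pack: bystander: green ceramic resistor pack, block 75 x 24 x 24 mm; origin under its centre
- bezel: bystander: smoked plastic window bezel, 85 x 50 x 9 mm, lying flat; origin under its centre
- bottle: bystander: standing bottle, 48 mm diameter, 150 mm high; origin under its centre
- reel_stand: bystander, fixed: wire reel on a square foot 66 mm wide, 64 mm high, with a bare steel spindle up to 178 mm; origin under its centre
- jar: bystander, fixed: jar 64 mm diameter, 100 mm high; origin under its centre
- post: bystander, fixed: steel post with a lens on a round foot 70 mm wide, 206 mm high, its lens arm reaching 180 mm towards -y; origin under its centre
- keypad: bystander: keypad block 112 x 92 x 17 mm, lying flat; origin under its centre
- screwdriver: bystander: screwdriver 170 mm long, lying flat
- bead0_center (a point): centre of bead 0 of seven alike round clay drying beads, 24 mm diameter, 12 g, loose on the pot's floor, at the start in a ring about 40 mm from the pot's axis
- bead1_center (a point): centre of bead 1 of seven alike round clay drying beads, 24 mm diameter, 12 g, loose on the pot's floor, at the start in a ring about 40 mm from the pot's axis
- bead2_center (a point): centre of bead 2 of seven alike round clay drying beads, 24 mm diameter, 12 g, loose on the pot's floor, at the start in a ring about 40 mm from the pot's axis
- bead3_center (a point): centre of bead 3 of seven alike round clay drying beads, 24 mm diameter, 12 g, loose on the pot's floor, at the start in a ring about 40 mm from the pot's axis
- bead4_center (a point): centre of bead 4 of seven alike round clay drying beads, 24 mm diameter, 12 g, loose on the pot's floor, at the start in a ring about 40 mm from the pot's axis
- bead5_center (a point): centre of bead 5 of seven alike round clay drying beads, 24 mm diameter, 12 g, loose on the pot's floor, at the start in a ring about 40 mm from the pot's axis
- bead6_center (a point): centre of bead 6 of seven alike round clay drying beads, 24 mm diameter, 12 g, loose on the pot's floor, at the start in a ring about 40 mm from the pot's axis
Not all that is in view belongs to the job. Leave any red or yellow look-alike of the rest alone.

How it is judged:
By the outcome, as a careful person would: the job done as asked, in the order asked, and still so for the second after the job is handed in, with the robot touching nothing.
It also fails if it takes over 72 s, if anything falls off the work surface, if the arm or the gripper's body presses on something with over 40 N, if the wrist force passes 120 N, or if a joint passes its speed limit or range.

ROBOT

A 7-joint arm with a two-finger parallel gripper is mounted at the origin on the work surface. World frame = base frame: x ahead of the robot, y to its left, z up, the work surface at z = 0. Lengths are in m, angles in rad, forces in N, time in s.
With the tool pointing down it reaches from about 0.35 to 0.9 m from the base axis. Payload 19.9 kg.
Tool frame: the origin (TCP) lies at the very end of the fingers, on their centre line; the grasp point (between the pads) lies 19 mm behind it (grasp_offset is the distance from the TCP to the grasp point, in m); z points along the fingers, x is the direction in which the jaws open and shut, and the axes are right-handed (so a half turn about z gives the same grasp; the last joint's range is limited). The gripper opens to 85 mm and grips with 20 to 120 N. Pads are 22 mm wide; open, the fingers measure 114 mm over their backs; the gripper's body (76 mm by 85 mm) begins 54 mm behind the grasp point. The pads swing forward as they close: fully open they stand 13 mm farther back than shut.
Start: joints at [-1.306, 0.417, -0.01, 1.614, 0.005, 1.111, -0.053], TCP at [0.188, 0.596, 0.231] pointing down, gripper open.
Joint ranges: [-2.81, 2.81], [-0.39, 2.02], [-1.27, 1.25], [0.06, 2.57], [-1.19, 4.33], [0.19, 2], [-2.82, 2.82]. Speed limits (rad/s): [1.89, 1.89, 2.39, 2.39, 3.01, 3.01, 3.01].

INTERFACE

Orientations are given as a rotation vector (axis times angle).
In Python, from cell import * gives the robot as it stands.
- The arm moves only by the tool jog_arm, never from a script. Its argument "plan" is a list of rows, each a list of 7 numbers: the turn, a rotation vector about the tool's x, y, z in rad, then the shift along the tool's x, y, z in mm, then the opening, from 0 (shut) to 1 (fully open). A call has 1 to 8 rows; each row is the pose to reach, as a shift and turn from the pose commanded when the call began, along the tool's axes at that moment; what a row does not reach only later rows make up. A row lasts 1/8 s, in which the tool goes at most 62.5 mm and 10.7 degrees, less where a joint would pass 70% of its speed; a pose out of reach is approached as far as the arm can. A call with a gripper value outside its range is refused whole. The fingers move at their own pace and stop on an object; the grip force is fixed at half the most. Time passes only in rows, so rows that repeat a pose let the fingers close. It gives the time, the measured TCP pose, the force and the opening at its end, in the units of the state.
- state(): the state, without advancing time (a new reading comes with each control period).
- get_image(name): name is "scene" or "top"; returns a dict with "color" (420x560x3 uint8, red, green, blue), "mtx" (3x3 intrinsics, pixels), "xyz" and "attitude" of the camera in the world. Camera axes: x right, y down, z forward; pixel columns grow to the right and rows downward; lengths in m; the calibration is good to about 2 mm. A picture is of the moment at which its call begins. There is no depth.
- hand_in(): hands the job in, once; it reports no verdict.
The state is a dict: "time": time; "q": joint angles; "joint_velocities": joint speeds; "effort": joint torques, N m; "tool_pos": TCP position; "orientation": TCP orientation; "force": force on the tool from outside, world axes, zero at the start; "torque": the same for the moment, N m; "grip_width": finger opening in m.
Only numpy, scipy, OpenCV 4.12 (cv2) and the standard library are available. Lean on these libraries where they do the work, as an engineer would, in place of code of your own. Each camera call takes 0.05 s, during which the arm holds its last target.

## Working session

There is one attempt and no reset: what is moved stays moved. The work goes in short steps, Python scripts to look and compute and a tool call to move; the robot and the scene stay as the last step left them, time stands still between calls to the robot, and variables do not carry over. Pictures are saved under pics/ and viewed, and the job is handed in when it is done.

Besides the shell and the picture viewer there is one more tool, called after ">>>" as name([rows], argument=value, ...), one row to a line, values as JSON. jog_arm: Moves the arm, as the interface text tells. Its arguments: {"type":"object","properties":{"plan":{"type":"array"}},"required":["plan"]}

```bash
ls; mkdir -p pics; python3 - <<'E'
from cell import *
import cv2
print(state())
for n in ("scene","top"):
    d=get_image(n); cv2.imwrite(f"pics/{n}0.png",d["color"][:,:,::-1]); print(n,d["mtx"],d["xyz"],d["attitude"])
E
```

```text
pics
{'time': 0.0, 'q': array([-1.30652114,  0.41798144, -0.01026454,  1.61419189,  0.00470228,
        1.1107256 , -0.05299825]), 'joint_velocities': array([ 0.00033757, -0.00044938, -0.00022605, -0.00108469,  0.00074591,
       -0.00133615, -0.00103917]), 'effort': array([ 1.40085787e-03, -8.64432836e+01,  6.79558609e-01, -4.34892869e+01,
        1.91911025e-02,  7.37897702e-03, -1.64904105e-05]), 'tool_pos': array([0.18806872, 0.59564949, 0.23064836]), 'orientation': array([ 2.53317828e+00,  1.85668920e+00, -1.51504186e-03]), 'force': array([ 0.71295453, -0.21473273,  0.06946327]), 'torque': array([ 0.02493443,  0.02190664, -0.01751827]), 'grip_width': 0.08556392576580124}
scene [[477.07092027   0.         279.46989092]
 [  0.         477.07092027 212.20411047]
 [  0.           0.           1.        ]] [1.06355632 0.26077697 1.11555688] [-1.45829313 -2.36617956  0.65456502]
top [[499.58986674   0.         288.06332998]
 [  0.         499.58986674 203.10861161]
 [  0.           0.           1.        ]] [ 0.21776049 -0.00903376  1.70307011] [-2.1567129   2.11324583 -0.17865414]
```

View pics/scene0.png

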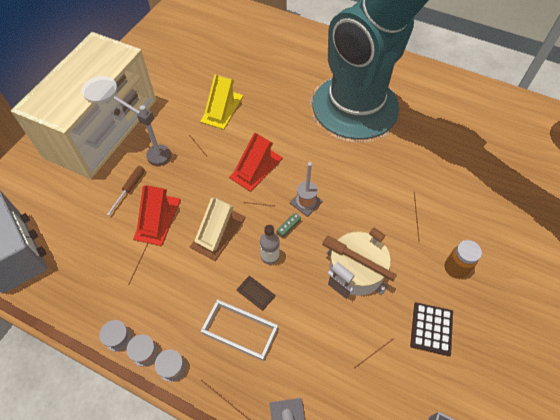

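View pics/top0.png

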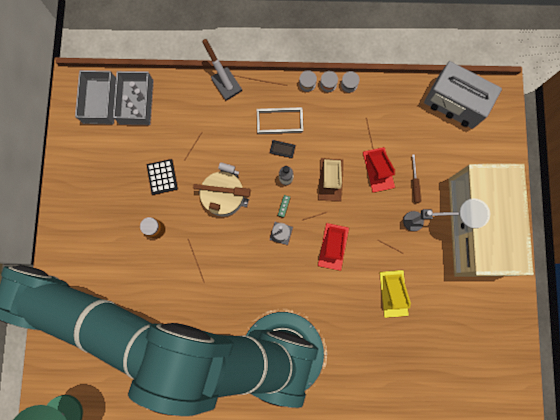

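```bash
cat > h.py <<'E'
import numpy as np, cv2
from scipy.spatial.transform import Rotation as R
from cell import *
def cam(n,img=False):
    d=get_image(n); return d
def proj(d,P):
    P=np.atleast_2d(P); Rm=R.from_rotvec(d["attitude"]).as_matrix()
    c=(P-d["xyz"])@Rm; u=c@np.array(d["mtx"]).T
    return u[:,:2]/u[:,2:]
def ray(d,px):
    Rm=R.from_rotvec(d["attitude"]).as_matrix()
    v=np.linalg.inv(d["mtx"])@np.array([px[0],px[1],1.]); return np.array(d["xyz"]),Rm@v
def onz(d,px,z):
    o,v=ray(d,px); return o+v*(z-o[2])/v[2]
def tri(ds,pxs):
    A=np.zeros((3,3));b=np.zeros(3)
    for d,p in zip(ds,pxs):
        o,v=ray(d,p);v/=np.linalg.norm(v);M=np.eye(3)-np.outer(v,v);A+=M;b+=M@o
    X=np.linalg.solve(A,b)
    return X,[np.round(proj(d,X)[0]-np.array(p),1) for d,p in zip(ds,pxs)]
def crop(d,x0,y0,w,h,k,fn,pts=None):
    im=np.ascontiguousarray(d["color"][:,:,::-1])
    c=cv2.resize(im[y0:y0+h,x0:x0+w],None,fx=k,fy=k,interpolation=cv2.INTER_CUBIC)
    # ticks
    for x in range((x0+9)//10*10,x0+w,10):
        cv2.line(c,((x-x0)*k,0),((x-x0)*k,6),(0,255,0),1); 
        if x%20==0: cv2.putText(c,str(x),((x-x0)*k,18),0,.4,(0,255,0),1)
    for y in range((y0+9)//10*10,y0+h,10):
        cv2.line(c,(0,(y-y0)*k),(6,(y-y0)*k),(0,255,0),1)
        if y%20==0: cv2.putText(c,str(y),(8,(y-y0)*k+4),0,.4,(0,255,0),1)
    if pts is not None:
        for p in pts: cv2.circle(c,(int((p[0]-x0+.5)*k),int((p[1]-y0+.5)*k)),3,(255,0,255),1)
    cv2.imwrite("pics/"+fn,c)
E
python3 - <<'E'
from h import *
import pickle
s=cam("scene");t=cam("top")
pickle.dump((s,t),open("im0.pkl","wb"))
crop(s,310,215,100,90,8,"c1.png")
crop(s,170,180,110,90,7,"c2.png")
crop(t,185,150,80,75,8,"c3.png")
crop(t,300,140,80,75,8,"c4.png")
E
```

```text
(no output)
```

View pics/c1.png

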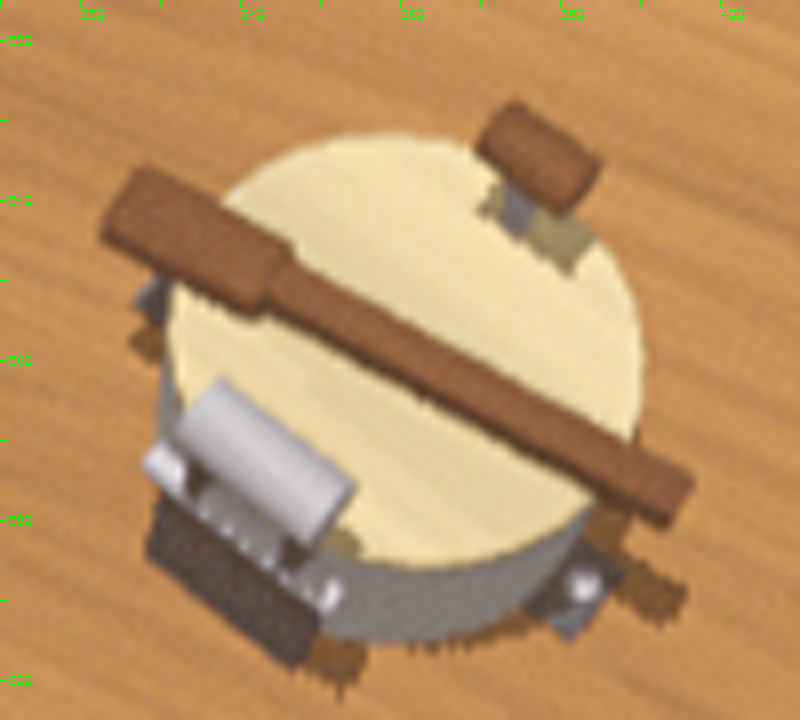

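View pics/c2.png

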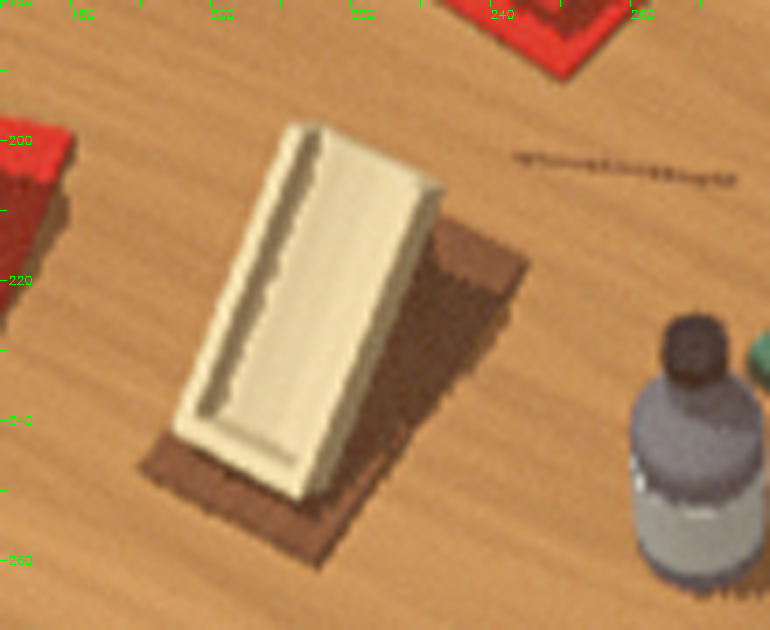

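View pics/c3.png

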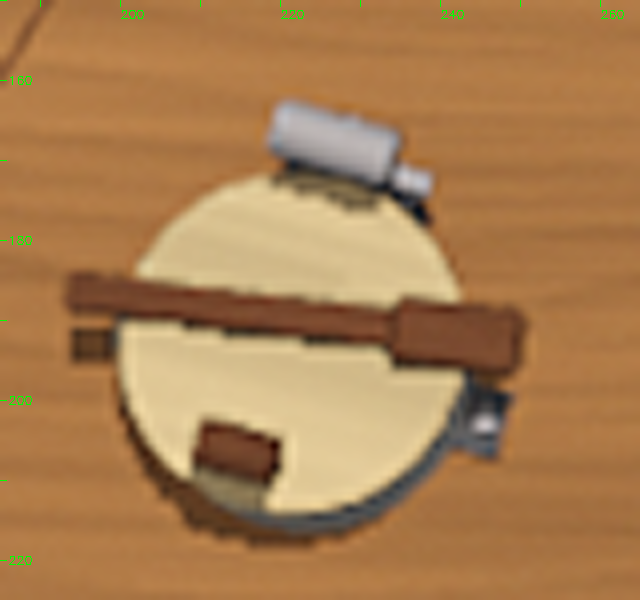

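View pics/c4.png

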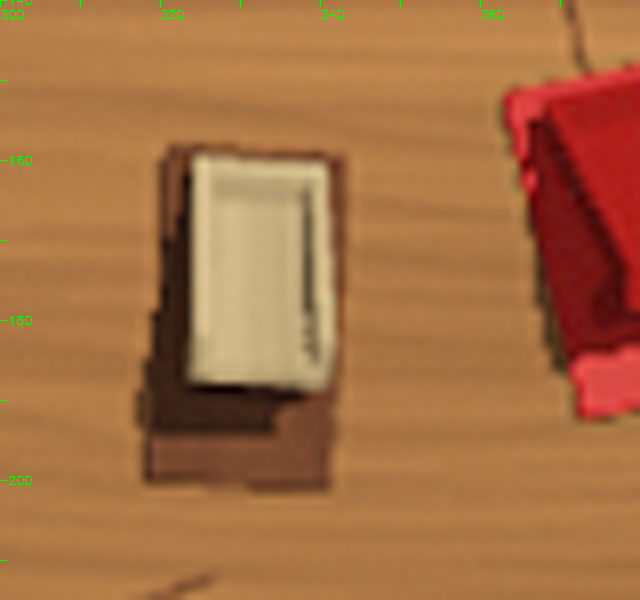

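```bash
cat > loc.py <<'E'
from h import *
import pickle
from scipy.optimize import least_squares
s,t=pickle.load(open("im0.pkl","rb"))
def S(x,y): return (310+x/8-.5,215+y/8-.5)
def S2(x,y): return (170+x/7-.5,180+y/7-.5)
def T(x,y): return (185+x/8-.5,150+y/8-.5)
def T2(x,y): return (300+x/8-.5,140+y/8-.5)
def fit(obs,x0,label):
    def f(p):
        c,sn=np.cos(p[2]),np.sin(p[2]); r=[]
        for d,px,P in obs:
            W=[p[0]+c*P[0]-sn*P[1],p[1]+sn*P[0]+c*P[1],P[2]]
            r+=list(proj(d,W)[0]-px)
        return np.array(r)
    q=least_squares(f,x0,loss='soft_l1')
    print(label,np.round(q.x,4),"deg",np.degrees(q.x[2]).round(1)); print(np.round(f(q.x).reshape(-1,2),1).tolist())
    return q.x
if __name__=="__main__":
    for n,a,b in [("grip",S(540,157),T(238,450)),("bar",S(265,462),T(335,143)),("padtip_top",S(125,190),T(523,340)),("padend_top",S(680,498),T(67,290))]:
        print(n,tri([s,t],[a,b]))
    pot=fit([(s,S(540,157),(-.055,0,.111)),(t,T(238,450),(-.055,0,.111)),(s,S(265,462),(.08,0,.112)),(t,T(335,143),(.08,0,.112))],[.56,.2,0],"pot")
    pad=fit([(s,S(147,164),(-.095,-.014,.087)),(s,S(104,216),(-.095,.014,.087)),(s,S(693,478),(.095,-.008,.087)),(s,S(668,514),(.095,.008,.087)),
      (t,T(525,310),(-.095,.014,.087)),(t,T(522,375),(-.095,-.014,.087)),(t,T(67,273),(.095,.008,.087)),(t,T(67,307),(.095,-.008,.087))],[.58,.2,1.5],"paddle")
    # rest: wall-top outer/inner points
    a=np.radians(40); lo=np.array([.055,.022]);hi=np.array([-.033,.096]);n=np.array([np.sin(a),np.cos(a)])*.016
    ht=hi+n; lt=lo+n
    obs=[(s,S2(320,127),(ht[0],-.022,ht[1])),(s,S2(425,180),(ht[0],.022,ht[1])),
         (t,T2(207,385),(ht[0],.022,ht[1])),(t,T2(318,385),(ht[0],-.022,ht[1])),
         (s,S2(205,417),(lo[0],-.022,lo[1])),(s,S2(292,468),(lo[0],.022,lo[1])),
         (t,T2(214,190),(lo[0],.022,lo[1])),(t,T2(305,190),(lo[0],-.022,lo[1]))]
    rest=fit(obs,[.6,-.1,0],"rest")
E
python3 loc.py
```

```text
grip (array([0.47092061, 0.22967285, 0.1132362 ]), [array([0.1, 0. ]), array([ 0.1, -0. ])])
bar (array([0.59888828, 0.19518013, 0.11268169]), [array([0.5, 0.1]), array([ 0.3, -0.1])])
padtip_top (array([0.52322601, 0.11914914, 0.08663356]), [array([-0.1, -0. ]), array([-0.1,  0. ])])
padend_top (array([0.54127255, 0.30652685, 0.08368739]), [array([0.7, 0.1]), array([ 0.5, -0.1])])
pot [ 0.5224  0.2155 -0.2638] deg -15.1
[[0.3, -0.0], [0.1, 0.6], [0.1, 0.4], [0.5, -0.3]]
paddle [0.538  0.2128 1.5673] deg 89.8
[[-8.2, 12.2], [2.0, -3.4], [-0.9, 4.1], [4.6, -6.1], [0.0, 3.6], [0.7, -12.8], [-0.3, 5.1], [-0.0, -3.9]]
rest [ 0.5807 -0.1521 -0.1064] deg -6.1
[[-0.9, 0.6], [-1.6, 1.1], [0.0, -6.5], [-0.5, -4.8], [1.3, -1.6], [2.5, -0.7], [-0.2, 1.3], [1.1, 2.8]]
```

```bash
cat > ov.py <<'E'
from loc import *
def W(p,P):
    c,sn=np.cos(p[2]),np.sin(p[2]); return np.array([[p[0]+c*q[0]-sn*q[1],p[1]+sn*q[0]+c*q[1],q[2]] for q in P])
def lines(d,segs,x0,y0,w,h,k,fn):
    c=cv2.resize(np.ascontiguousarray(d["color"][y0:y0+h,x0:x0+w,::-1]),None,fx=k,fy=k,interpolation=cv2.INTER_CUBIC)
    for a,b,col in segs:
        u=proj(d,np.array([a,b])); u=((u-[x0,y0]+.5)*k).astype(int)
        cv2.line(c,tuple(map(int,u[0])),tuple(map(int,u[1])),col,1)
    cv2.imwrite("pics/"+fn,c)
def restsegs(p):
    a=np.radians(40); lo=np.array([.055,.022]);hi=np.array([-.033,.096]);n=np.array([np.sin(a),np.cos(a)])*.016
    sg=[]
    def L(A,B,c): q=W(p,[A,B]); sg.append((q[0],q[1],c))
    for y in(-.022,.022):
        L((lo[0],y,lo[1]),(hi[0],y,hi[1]),(255,0,0)); L((lo[0]+n[0],y,lo[1]+n[1]),(hi[0]+n[0],y,hi[1]+n[1]),(0,0,255))
        L((lo[0],y,lo[1]),(lo[0]+n[0],y,lo[1]+n[1]),(0,0,255))
    for q in (lo,hi): L((q[0],-.022,q[1]),(q[0],.022,q[1]),(255,0,0)); L((q[0]+n[0],-.022,q[1]+n[1]),(q[0]+n[0],.022,q[1]+n[1]),(0,0,255))
    return sg
def padsegs(p,z=.087):
    sg=[]
    P=[(-.095,-.014),(-.04,-.014),(-.04,-.008),(.095,-.008),(.095,.008),(-.04,.008),(-.04,.014),(-.095,.014)]
    q=W(p,[(x,y,z) for x,y in P])
    for i in range(8): sg.append((q[i],q[(i+1)%8],(0,255,0)))
    return sg
def potsegs(p):
    sg=[];th=np.linspace(0,2*np.pi,40)
    for r,z,cx,c in((.072,.071,0,(0,255,0)),(.07,.0,0,(255,0,0))):
        q=W(p,[(cx+r*np.cos(a),r*np.sin(a),z) for a in th])
        for i in range(39): sg.append((q[i],q[i+1],c))
    q=W(p,[(.08,-.025,.112),(.08,.025,.112),(-.055,-.017,.111),(-.055,.017,.111)]); sg+= [(q[0],q[1],(0,0,255)),(q[2],q[3],(0,0,255))]
    return sg
if __name__=="__main__":
    pot=[.5224,.2155,-.2638]
    pad=fit([(s,S(147,164),(-.095,.014,.087)),(s,S(104,216),(-.095,-.014,.087)),(s,S(693,478),(.095,.008,.087)),(s,S(668,514),(.095,-.008,.087)),
      (t,T(525,310),(-.095,-.014,.087)),(t,T(522,375),(-.095,.014,.087)),(t,T(67,273),(.095,-.008,.087)),(t,T(67,307),(.095,.008,.087))],[.58,.2,1.5],"paddle")
    rest=[.58,-.152,-.07]
    lines(s,potsegs(pot)+padsegs(pad),310,215,100,90,8,"o1.png")
    lines(t,potsegs(pot)+padsegs(pad),185,150,80,75,8,"o3.png")
    lines(s,restsegs(rest),170,180,110,90,7,"o2.png")
    lines(t,restsegs(rest),300,140,80,75,8,"o4.png")
E
python3 ov.py; cd pics; python3 -c "
import cv2,numpy as np
a=[cv2.imread(f'o{i}.png') for i in(1,2,3,4)]
a=[cv2.resize(x,(400,300) if 0 else (398,298)) for x in a]
cv2.imwrite('oo.png',np.vstack([np.hstack(a[:2]),np.hstack(a[2:])]))"
```

```text
paddle [0.5319 0.2124 1.4669] deg 84.0
[[-0.3, -1.7], [-0.6, 0.4], [0.9, -0.4], [1.0, 0.5], [0.6, -0.0], [-0.2, 0.1], [0.6, -0.7], [-0.2, -0.2]]
```

View pics/oo.png

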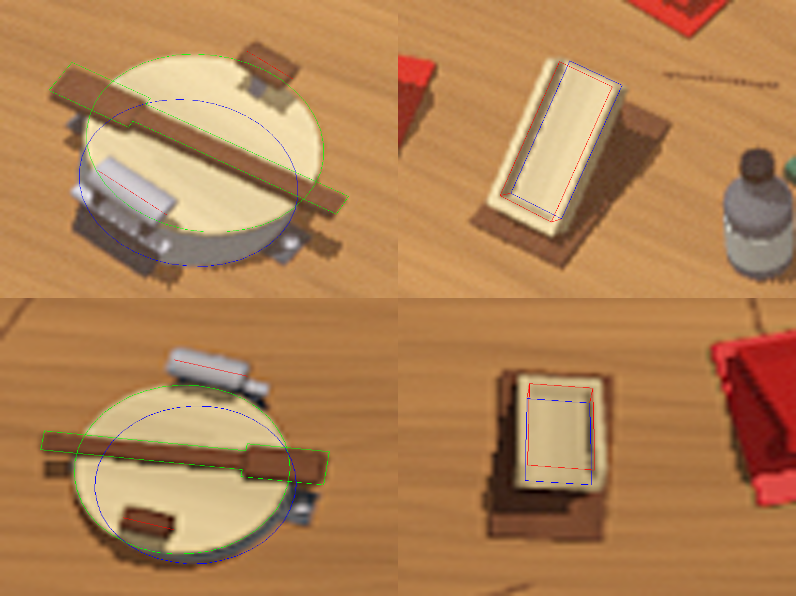

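```bash
python3 - <<'E'
from ov import *
for z in(0,.01):
    c=onz(t,T2(246.5,317.5),z); print("base centre",c)
    cs=[onz(t,T2(*p),z)[:2] for p in((143,483),(330,488),(345,155),(168,145))]
    print(np.round(cs,4).tolist(),[np.linalg.norm(cs[i]-cs[(i+1)%4]).round(4) for i in range(4)],
     np.degrees([np.arctan2(*(cs[2]-cs[1])[::-1]),np.arctan2(*(cs[3]-cs[0])[::-1])]))
    cs=[onz(s,S2(*p),z)[:2] for p in((140,467),(320,570),(528,262))]
    print(np.round(cs,4).tolist(),(cs[0]+cs[2])/2,[np.linalg.norm(cs[i]-cs[i+1]).round(4) for i in range(2)], np.degrees(np.arctan2(*(cs[1]-cs[2])[::-1])))
rest=[.572,-.149,-.05]
lines(s,restsegs(rest),170,180,110,90,7,"o2.png")
lines(t,restsegs(rest),310,150,40,55,14,"o4.png")
E
```

```text
base centre [ 0.59090177 -0.15304655  0.        ]
[[0.5168, -0.1087], [0.5163, -0.1896], [0.6647, -0.1958], [0.6676, -0.1181]] [np.float64(0.0809), np.float64(0.1485), np.float64(0.0777), np.float64(0.1511)] [-2.38414694 -3.56615292]
[[0.6591, -0.1998], [0.6653, -0.1182], [0.5158, -0.1132]] [ 0.58742272 -0.15650932] [np.float64(0.0819), np.float64(0.1496)] -1.884521074568505
base centre [ 0.58871077 -0.15220094  0.01      ]
[[0.515, -0.1081], [0.5145, -0.1886], [0.662, -0.1947], [0.6649, -0.1175]] [np.float64(0.0804), np.float64(0.1477), np.float64(0.0773), np.float64(0.1502)] [-2.38414694 -3.56615292]
[[0.6627, -0.1957], [0.6689, -0.1148], [0.5207, -0.1099]] [ 0.59169084 -0.15276871] [np.float64(0.0811), np.float64(0.1483)] -1.8845210745685268
```

View pics/o4.png

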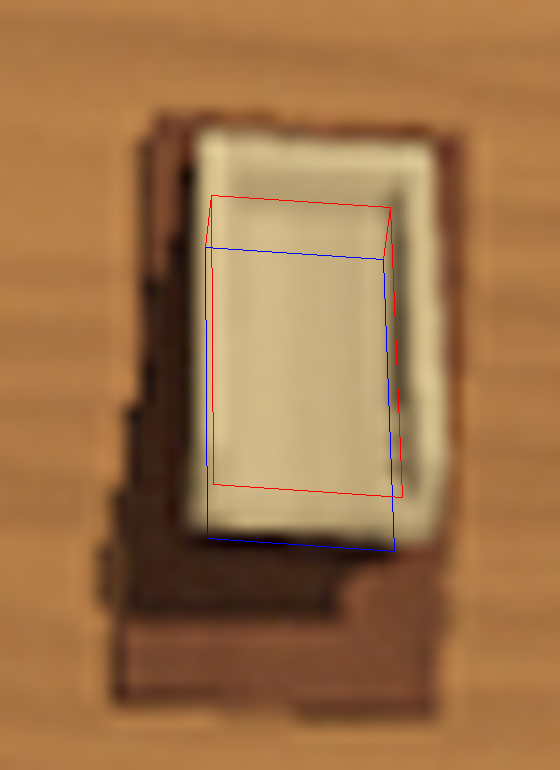

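View pics/o2.png

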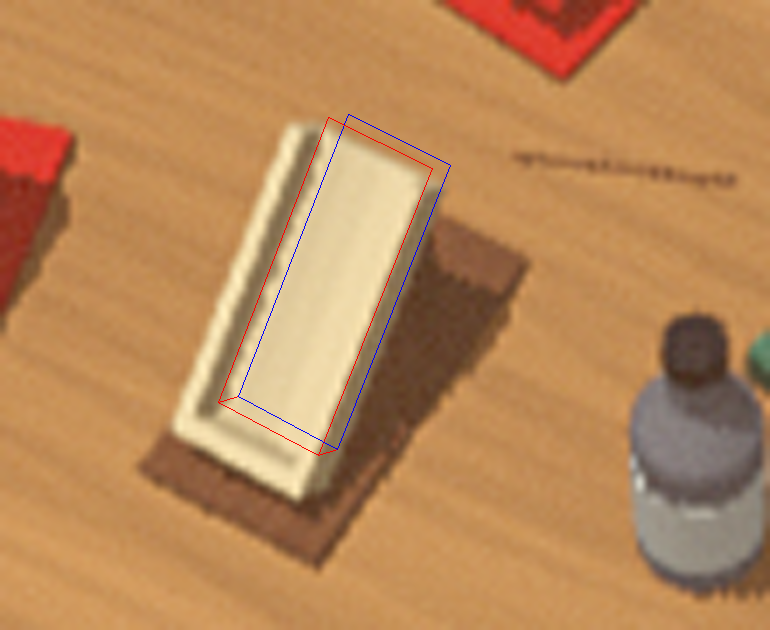

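```bash
python3 - <<'E'
from ov import *
rest=[.590,-.154,-.045]
lines(s,restsegs(rest),170,180,110,90,7,"o2b.png")
lines(t,restsegs(rest),310,150,40,55,11,"o4b.png")
a=cv2.imread("pics/o2b.png");b=cv2.imread("pics/o4b.png");a=a[:,70:420]
h=max(a.shape[0],b.shape[0]);pad=lambda x:cv2.copyMakeBorder(x,0,h-x.shape[0],0,0,0)
cv2.imwrite("pics/o24b.png",cv2.resize(np.hstack([pad(a),pad(b)])[:600],None,fx=1,fy=1))
E
```

```text
(no output)
```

View pics/o24b.png

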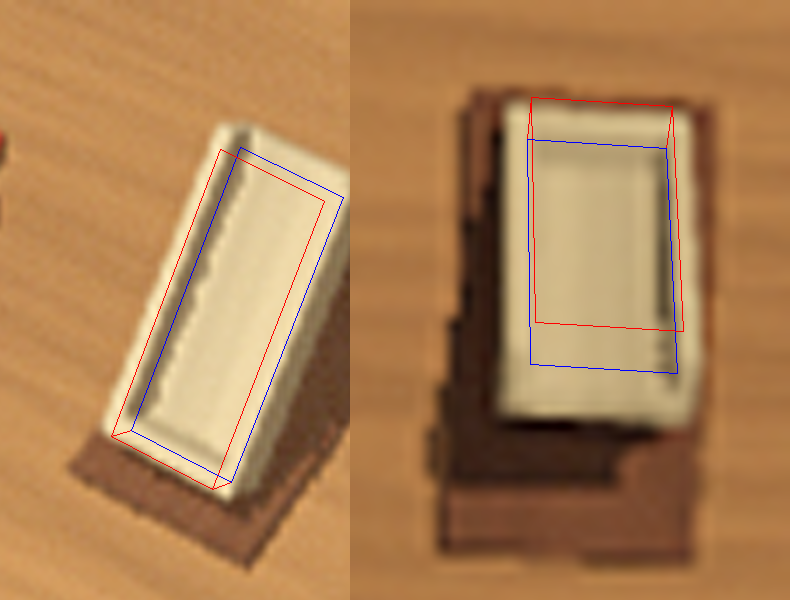

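```bash
python3 - <<'E'
from ov import *
T3=lambda x,y:(310+x/14-.5,150+y/14-.5)
for n,a,b in [("inlow -y",(205,417),(395,210)),("inlow +y",(292,468),(215,205)),
 ("hi out -y",(290,123),(440,545)),("hi out +y",(443,187),(188,532)),("lo out -y",(172,430),(437,142)),("lo out +y",(300,502),(197,128))]:
    X,e=tri([s,t],[S2(*a),T3(*b)]); c,sn=np.cos(-.045),np.sin(-.045); d=X-[.59,-.154,0]
    print(n,X.round(4),np.array(e).tolist(),"in rest:",np.round([c*d[0]+sn*d[1],-sn*d[0]+c*d[1],d[2]],4))
E
```

```text
inlow -y [ 0.6388 -0.1778  0.024 ] [[0.7, 0.1], [0.5, -0.2]] in rest: [ 0.0499 -0.0216  0.024 ]
inlow +y [ 0.6409 -0.1362  0.0224] [[1.8, 0.2], [1.2, -0.6]] in rest: [0.05   0.0201 0.0224]
hi out -y [ 0.5439 -0.1856  0.0863] [[2.0, 0.2], [1.4, -0.7]] in rest: [-0.0446 -0.0337  0.0863]
hi out +y [ 0.5443 -0.1239  0.0878] [[1.0, 0.1], [0.7, -0.3]] in rest: [-0.047   0.028   0.0878]
lo out -y [ 0.6529 -0.1849  0.0323] [[-0.3, -0.0], [-0.2, 0.1]] in rest: [ 0.0643 -0.0281  0.0323]
lo out +y [ 0.6562 -0.1273  0.0312] [[0.2, 0.0], [0.2, -0.1]] in rest: [0.0649 0.0297 0.0312]
```

```bash
python3 - <<'E'
from ov import *
def box(p):
    a=np.radians(40);u=np.array([np.cos(a),-np.sin(a)]);n=np.array([np.sin(a),np.cos(a)]);lo=np.array([.055,.022])
    sg=[]
    def L(k1,k2,y1,y2,c):
        A=lo+u*k1[0]+n*k1[1];B=lo+u*k2[0]+n*k2[1]
        q=W(p,[(A[0],y1,A[1]),(B[0],y2,B[1])]);sg.append((q[0],q[1],c))
    for h,y,c,e in((.016,.028,(0,0,255),.006),(-.012,.028,(0,200,0),.006),(0,.022,(255,0,0),0)):
        for yy in(-y,y): L((e,h),(-.115,h),yy,yy,c)
        for k in(e,-.115): L((k,h),(k,h),-y,y,c)
    return sg
rest=[.586,-.1545,-.03]
lines(s,box(rest),180,180,70,90,7,"o2b.png")
lines(t,box(rest),312,150,32,52,9,"o4b.png")
a=cv2.imread("pics/o2b.png");b=cv2.imread("pics/o4b.png")
h=600;pad=lambda x:cv2.copyMakeBorder(x[:h],0,max(0,h-x.shape[0]),0,0,0)
cv2.imwrite("pics/o24c.png",np.hstack([pad(a),pad(b)]))
E
```

```text
(no output)
```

View pics/o24c.png

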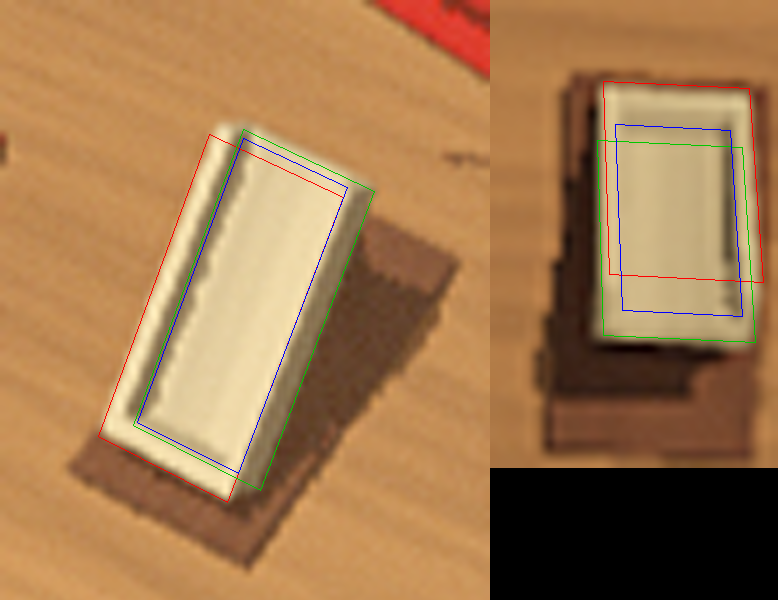

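```bash
cat >> h.py <<'E'
def cur():
    st=state(); return np.array(st["tool_pos"]),R.from_rotvec(st["orientation"]),st
def tool(z,x):
    z=np.array(z,float);z/=np.linalg.norm(z);x=np.array(x,float);x-=z*(x@z);x/=np.linalg.norm(x)
    return R.from_matrix(np.column_stack([x,np.cross(z,x),z]))
def row(p,Rt,p0=None,R0=None,nd=0):
    if p0 is None: p0,R0,_=cur()
    t=(R0.inv()*Rt).as_rotvec(); sh=R0.inv().apply(np.array(p)-p0)*1000
    return [round(float(v),3) for v in t]+[round(float(v),1) for v in sh]
POT=np.array([.5224,.2155,-.2638]); PAD=np.array([.5319,.2124,1.4669]); REST=np.array([.587,-.1545,-.045])
def W(p,P):
    c,sn=np.cos(p[2]),np.sin(p[2]); P=np.atleast_2d(P)
    return np.column_stack([p[0]+c*P[:,0]-sn*P[:,1],p[1]+sn*P[:,0]+c*P[:,1],P[:,2]])
def D(p,v): # direction
    c,sn=np.cos(p[2]),np.sin(p[2]); return np.array([c*v[0]-sn*v[1],sn*v[0]+c*v[1],v[2]])
E
python3 - <<'E'
from h import *
import pickle
s,t=pickle.load(open("im0.pkl","rb"))
for n,d,px,z in [("bottle cap top",t,(286,168),.15),("bottle s",s,(269,230),.15),("reel",t,(280,234),.064),("spindle tip s",s,(309,163),.178),("spindle tip t",t,(288,229),.178),("jar",t,(150,226),.1),("jar s",s,(467,251),.1),("lens?",t,(474,214),.2),("resistor",t,(285,206),.024)]:
    print(n,onz(d,px,z).round(3))
# first grasp
for til in (0,.26):
    ax=D(PAD,[1,0,0]); z=np.array([0,0,-1])*np.cos(til)-ax*np.sin(til)
    Rt=tool(z,[np.cos(-.104),np.sin(-.104),0])
    g=W(PAD,[[.06,0,.079]])[0]
    for h in (.1,.03,0):
        p=g+[0,0,h]+ (.012)*z   # handle centre 12mm behind TCP?
        print(til,h,p.round(4),row(p,Rt))
E
```

```text
bottle cap top [0.592 0.001 0.15 ]
bottle s [0.595 0.004 0.15 ]
reel [0.389 0.017 0.064]
spindle tip s [0.398 0.013 0.178]
spindle tip t [ 0.393 -0.009  0.178]
jar [0.403 0.436 0.1  ]
jar s [0.41  0.436 0.1  ]
lens? [ 0.448 -0.574  0.2  ]
resistor [0.489 0.003 0.024]
0 0.1 [0.5381 0.2721 0.167 ] [0.001, 0.001, 1.369, -203.3, 431.2, 64.1]
0 0.03 [0.5381 0.2721 0.097 ] [0.001, 0.001, 1.369, -203.2, 431.2, 134.1]
0 0 [0.5381 0.2721 0.067 ] [0.001, 0.001, 1.369, -203.2, 431.2, 164.1]
0.26 0.1 [0.5378 0.269  0.1674] [-0.217, -0.177, 1.361, -206.3, 431.9, 63.7]
0.26 0.03 [0.5378 0.269  0.0974] [-0.217, -0.177, 1.361, -206.2, 431.8, 133.7]
0.26 0 [0.5378 0.269  0.0674] [-0.217, -0.177, 1.361, -206.2, 431.8, 163.7]
```

>>> jog_arm([
  [-0.03,-0.02,0.17,-25,54,8,1],
  [-0.05,-0.04,0.34,-51,108,16,1],
  [-0.08,-0.07,0.51,-77,162,24,1],
  [-0.11,-0.09,0.68,-103,216,32,1],
  [-0.14,-0.11,0.85,-129,270,40,1],
  [-0.16,-0.13,1.02,-155,324,48,1],
  [-0.19,-0.16,1.19,-181,378,56,1],
  [-0.22,-0.18,1.36,-206,432,64,1],
])

```text
time: 1.2
tool_pos: [0.5392, 0.2683, 0.1671]
orientation: [2.874, -0.156, -0.02]
force: [0.9, 0.4, -0.8]
grip_width: 0.0856
```

```bash
python3 - <<'E'
from h import *
p,Rc,st=cur(); print(st["q"].round(4).tolist(),st["tool_pos"].tolist(),st["orientation"].tolist())
print(Rc.as_matrix().round(3))
s=cam("scene");t=cam("top")
crop(s,290,140,140,130,4,"g1s.png"); crop(t,170,150,110,90,6,"g1t.png")
til=.26
ax=D(PAD,[1,0,0]); z=np.array([0,0,-1])*np.cos(til)-ax*np.sin(til)
Rt=tool(z,[np.cos(-.104),np.sin(-.104),0]); print(Rt.as_matrix().round(3))
g=W(PAD,[[.06,0,.079]])[0]
u=g+z*((.0765-g[2])/z[2]); 
print(u,row(u,Rt),row(u+[0,0,.015],Rt))
E
```

```text
[-0.9338, 0.5704, 0.4504, 1.629, -0.0285, 1.1483, -0.6229] [0.5392179470995282, 0.26828754151648104, 0.1670721674643002] [2.874046647410309, -0.15604815911238895, -0.02011233516778026]
[[ 0.994 -0.105 -0.028]
 [-0.108 -0.96  -0.259]
 [ 0.     0.261 -0.965]]
[[ 0.995 -0.1   -0.027]
 [-0.104 -0.961 -0.256]
 [ 0.     0.257 -0.966]]
[0.5380536  0.27141499 0.0765    ] [0.007, 0.001, -0.012, -4.7, -30.9, 84.8] [0.007, 0.001, -0.012, -4.7, -27.0, 70.4]
```

View pics/g1s.png

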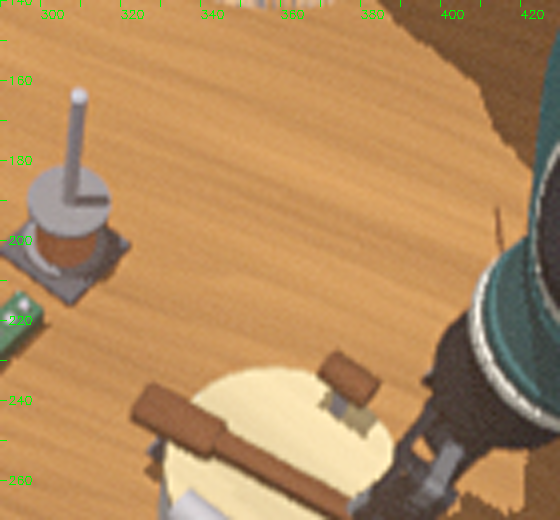

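View pics/g1t.png

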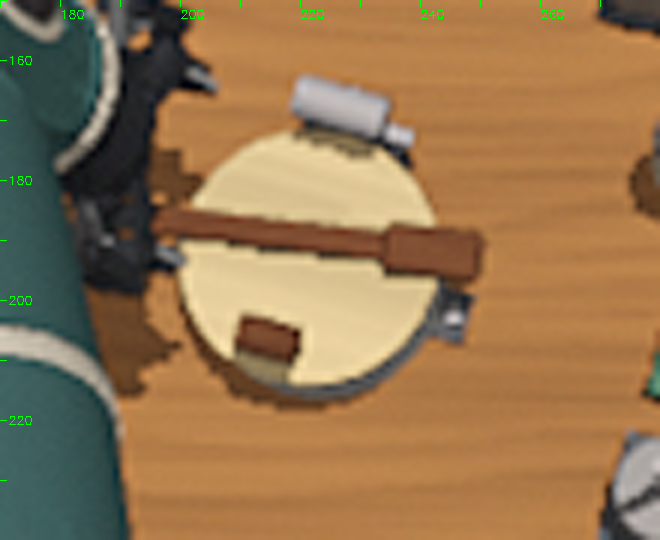

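>>> jog_arm([
  [0.007,0.001,-0.012,-2,-13,40,1],
  [0.007,0.001,-0.012,-4,-27,70,1],
  [0.007,0.001,-0.012,-5,-31,83,1],
  [0.007,0.001,-0.012,-5,-31,83,1],
  [0.007,0.001,-0.012,-5,-31,83,0],
  [0.007,0.001,-0.012,-5,-31,83,0],
  [0.007,0.001,-0.012,-5,-31,83,0],
  [0.007,0.001,-0.012,-5,-31,83,0],
])

```text
time: 2.3
tool_pos: [0.5342, 0.2785, 0.0795]
orientation: [2.884, -0.132, -0.02]
force: [-2.3, -0.7, 13.5]
grip_width: 0.0138
```

```bash
python3 - <<'E'
from h import *
p,Rc,st=cur(); print(st["q"].round(4).tolist(),st["tool_pos"],Rc.as_matrix().round(3),st["force"],st["grip_width"],st["joint_velocities"].round(3))
s=cam("scene");t=cam("top")
crop(s,310,215,100,90,6,"g2s.png"); crop(t,180,160,80,60,8,"g2t.png")
E
```

```text
[-0.9223, 0.6761, 0.4133, 1.6788, -0.0657, 0.9922, -0.6229] [0.53415242 0.27845353 0.07953007] [[ 0.996 -0.088 -0.025]
 [-0.091 -0.964 -0.251]
 [-0.002  0.253 -0.968]] [-2.33078219 -0.74956946 13.54439401] 0.013752262425471248 [ 0.    -0.004  0.003 -0.006  0.003  0.01  -0.   ]
```

View pics/g2s.png

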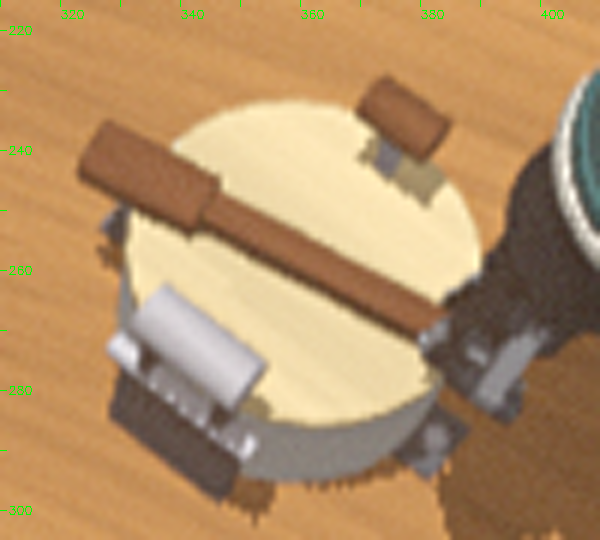

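View pics/g2t.png

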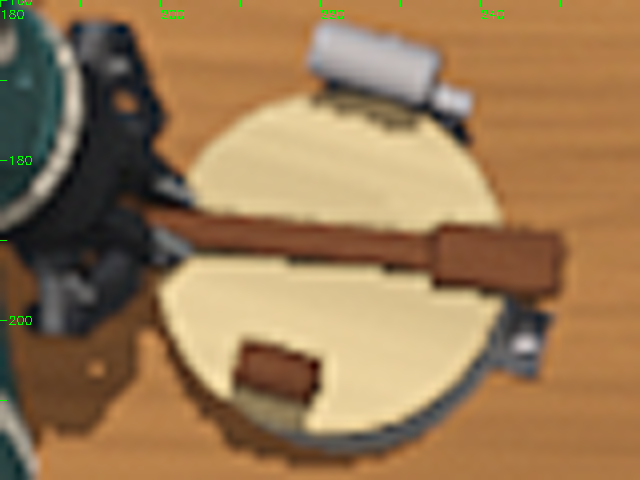

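```bash
cat >> h.py <<'E'
import json
def T4(p,Rr):
    M=np.eye(4);M[:3,:3]=Rr.as_matrix();M[:3,3]=p;return M
def padhome(s=0,n=0):
    a=np.radians(40); lo=np.array([.055,0,.022]);nn=np.array([np.sin(a),0,np.cos(a)]);u=np.array([-np.cos(a),0,np.sin(a)])
    o=lo+u*(.095+s)+nn*n
    x=D(REST,u);z=D(REST,nn);y=np.cross(z,x)
    M=np.eye(4);M[:3,:3]=np.column_stack([x,y,z]);M[:3,3]=W(REST,[o])[0];return M
def padlid():
    M=np.eye(4);M[:3,:3]=R.from_euler('z',PAD[2]).as_matrix();M[:3,3]=[PAD[0],PAD[1],.071];return M
def pr(M): return M[:3,3],R.from_matrix(M[:3,:3])
E
python3 - <<'E'
from h import *
p,Rc,st=cur()
G=np.linalg.inv(T4(p,Rc))@padlid(); np.save("G1.npy",G); print(G.round(4))
g=np.linalg.inv(G)@np.array([0,0,0,1]); print("TCP in paddle",g)
# after lift
p1=p+np.array([0,0,.17]); print("lift",row(p1,Rc))
for s,n in((.02,.09),(.015,.03),(.003,.0)):
    pt,Rt=pr(padhome(s,n)@np.linalg.inv(G)); print(s,n,pt.round(3),Rt.as_matrix()[:,2].round(3),row(pt,Rt,p1,Rc))
E
```

```text
[[ 0.0122 -0.9999 -0.0021  0.0038]
 [-0.9675 -0.0124  0.2527  0.0616]
 [-0.2527 -0.001  -0.9675  0.025 ]
 [ 0.      0.      0.      1.    ]]
TCP in paddle [0.06588819 0.00461076 0.00861029 1.        ]
lift [0.0, 0.0, 0.0, -0.4, 43.0, -164.5]
0.02 0.09 [ 0.567 -0.158  0.214] [-0.428  0.02  -0.904] [0.538, -0.148, -1.649, 72.4, 408.8, 143.6]
0.015 0.03 [ 0.532 -0.157  0.165] [-0.428  0.02  -0.904] [0.538, -0.148, -1.649, 37.8, 397.9, 191.7]
0.003 0.0 [ 0.522 -0.156  0.134] [-0.428  0.02  -0.904] [0.538, -0.148, -1.649, 27.8, 390.6, 221.5]
```

>>> jog_arm([
  [0,0,0,0,2,-8,0],
  [0,0,0,0,8,-32,0],
  [0,0,0,0,18,-70,0],
  [0,0,0,0,30,-115,0],
  [0,0,0,0,43,-164,0],
  [0,0,0,0,43,-164,0],
])

```text
time: 3.15
tool_pos: [0.5358, 0.2787, 0.2528]
orientation: [2.887, -0.133, -0.014]
force: [0.2, 0.4, -1.7]
grip_width: 0.0142
```

```bash
python3 - <<'E'
from h import *
p,Rc,st=cur(); print(st["q"].round(4).tolist(),st["tool_pos"],Rc.as_matrix().round(3),st["force"],st["grip_width"],st["time"])
s=cam("scene");t=cam("top")
G=np.load("G1.npy"); M=T4(p,Rc)@G
P=np.array([[-.095,-.014,.016,1],[-.095,.014,.016,1],[-.04,-.014,.016,1],[-.04,.014,.016,1]])@M.T
crop(s,290,170,130,100,6,"g3s.png",proj(s,P[:,:3])); crop(t,180,140,100,75,8,"g3t.png",proj(t,P[:,:3]))
E
```

```text
[-0.9587, 0.4812, 0.4654, 1.5517, -0.0038, 1.2991, -0.6154] [0.53575508 0.27865319 0.25279309] [[ 0.996 -0.089 -0.021]
 [-0.092 -0.964 -0.248]
 [ 0.002  0.249 -0.969]] [ 0.15352842  0.44734525 -1.68956327] 0.01417193603545771 3.15
```

View pics/g3s.png

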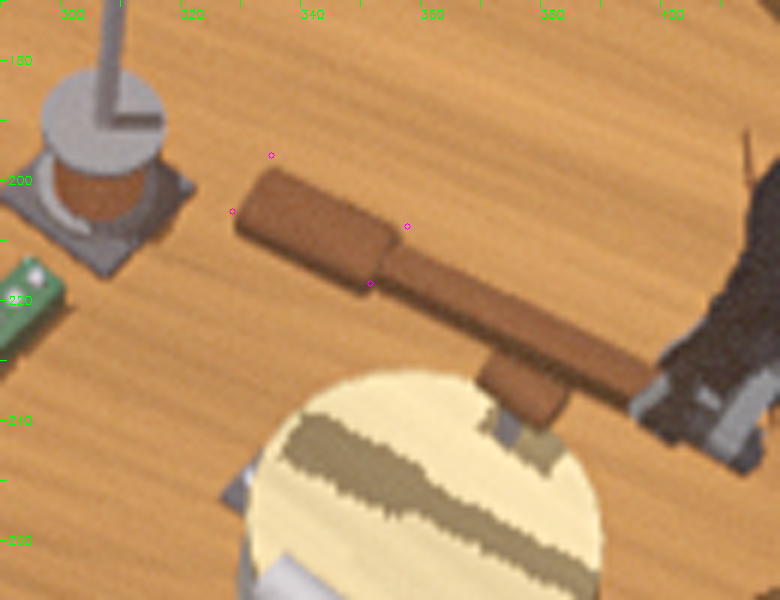

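View pics/g3t.png

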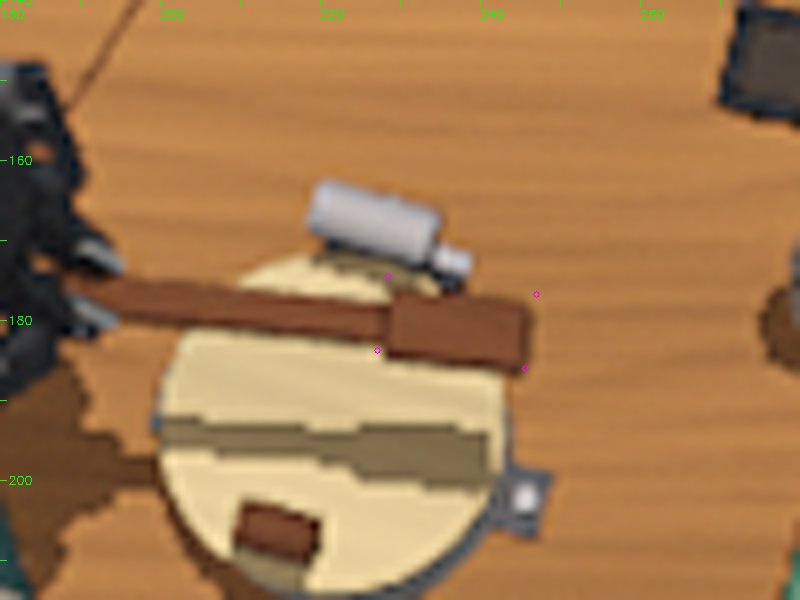

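```bash
cat >> h.py <<'E'
def fitpad(obs,M0,wt=(.004,.08),shiftx=1):
    """obs: (cam,px,P_pad); returns M; 6dof local correction w/ priors"""
    def f(v,full=False):
        M=M0@T4(v[:3],R.from_rotvec(v[3:]))
        r=[]
        for d,px,P in obs: r+=list(proj(d,(M@np.r_[P,1])[:3])[0]-px)
        r=np.array(r)
        if full: return r
        return np.r_[r/0.7,v[:3]/wt[0],v[3:]/wt[1]]
    from scipy.optimize import least_squares
    q=least_squares(f,np.zeros(6)); print("corr mm",(q.x[:3]*1000).round(1),"rad",q.x[3:].round(3)); print(f(q.x,True).reshape(-1,2).round(1).tolist())
    return M0@T4(q.x[:3],R.from_rotvec(q.x[3:]))
E
python3 - <<'E'
from h import *
p,Rc,st=cur()
import pickle
s,t=cam("scene"),cam("top")
s6=lambda x,y:np.array([290+x/6-.5,170+y/6-.5]); t8=lambda x,y:np.array([180+x/8-.5,140+y/8-.5])
G=np.load("G1.npy"); M0=T4(p,Rc)@G
obs=[(s,s6(271,169),(-.095,.014,.016)),(s,s6(236,222),(-.095,-.014,.016)),(s,s6(401,236),(-.04,.014,.016)),(s,s6(364,284),(-.04,-.014,.016)),
(t,t8(530,307),(-.095,-.014,.016)),(t,t8(523,370),(-.095,.014,.016)),(t,t8(392,292),(-.04,-.014,.016)),(t,t8(385,355),(-.04,.014,.016))]
M=fitpad(obs,M0); 
G=np.linalg.inv(T4(p,Rc))@M; np.save("G2.npy",G); print(G.round(4)); print("tcp in pad",(np.linalg.inv(G)@[0,0,0,1]).round(4), "tip",(M@[-.095,0,.008,1])[:3].round(3),M[:3,0].round(3))
E
```

```text
corr mm [ 0.9 -0.5 -1.5] rad [-0.044 -0.046  0.001]
[[-0.3, -0.3], [-0.8, -0.2], [0.8, -0.4], [0.8, 0.9], [1.0, -0.5], [0.6, 0.9], [-0.1, -1.0], [-0.6, 0.4]]
[[ 0.0099 -0.9989 -0.0467  0.0043]
 [-0.9549 -0.0233  0.2961  0.0604]
 [-0.2968  0.0417 -0.954   0.0262]
 [ 0.      0.      0.      1.    ]]
tcp in pad [0.0654 0.0047 0.0074 1.    ] tip [0.523 0.118 0.242] [0.101 0.994 0.046]
```

```bash
cat >> h.py <<'E'
def Gclean(G):
    t=np.arctan2(-G[2,0],-G[1,0]); 
    N=np.eye(4); x=np.array([0,-np.cos(t),-np.sin(t)]); y=np.array([-1.,0,0]); z=np.cross(x,y)
    N[:3,:3]=np.column_stack([x,y,z]); N[:3,3]=G[:3,3]; return N
def path(p1,R1,n,p0=None,R0=None,zb=0):
    if p0 is None: p0,R0,_=cur()
    rv=(R0.inv()*R1).as_rotvec(); out=[]
    for i in range(1,n+1):
        f=i/n; out.append(row(p0+(np.array(p1)-p0)*f+[0,0,zb*np.sin(np.pi*f)],R0*R.from_rotvec(rv*f),p0,R0))
    return out
E
python3 - <<'E'
from h import *
G=Gclean(np.load("G2.npy")); np.save("G3.npy",G); print(G.round(3))
p,Rc,st=cur()
for f in (80,):
    Ry=R.from_euler('z',f,degrees=True)*Rc
    for r in path([.52,-.08,.28],Ry,8): print(r)
# roll of jaw from horizontal
E
```

```text
[[ 0.    -1.     0.     0.004]
 [-0.955  0.     0.297  0.06 ]
 [-0.297  0.    -0.955  0.026]
 [ 0.     0.     0.     1.   ]]
[-0.001, 0.044, -0.169, 2.3, 44.3, 7.4]
[-0.001, 0.089, -0.338, 4.7, 88.6, 14.9]
[-0.002, 0.133, -0.506, 7.0, 132.9, 22.3]
[-0.003, 0.177, -0.675, 9.4, 177.1, 29.8]
[-0.003, 0.222, -0.844, 11.7, 221.4, 37.2]
[-0.004, 0.266, -1.013, 14.1, 265.7, 44.7]
[-0.004, 0.31, -1.182, 16.4, 310.0, 52.1]
[-0.005, 0.355, -1.35, 18.8, 354.3, 59.6]
```

>>> jog_arm([
  [0,0.04,-0.17,2,44,7,0],
  [0,0.09,-0.34,5,89,15,0],
  [0,0.13,-0.51,7,133,22,0],
  [0,0.18,-0.68,9,177,30,0],
  [0,0.22,-0.84,12,221,37,0],
  [0,0.27,-1.01,14,266,45,0],
  [0,0.31,-1.18,16,310,52,0],
  [0,0.35,-1.35,19,354,60,0],
])

```text
time: 4.35
tool_pos: [0.521, -0.063, 0.2778]
orientation: [2.403, 1.676, 0.207]
force: [2.1, -0.0, -1.2]
grip_width: 0.0139
```

```bash
python3 - <<'E'
from h import *
p,Rc,st=cur(); print(st["q"].round(4).tolist(),p,Rc.as_matrix().round(3),st["force"],st["grip_width"],st["time"])
G=np.load("G3.npy")
pt,Rt=pr(padhome(.02,.07)@np.linalg.inv(G)); print(pt)
for r in path(pt,Rt,8): print(r)
E
```

```text
[-0.4826, 0.0598, 0.5191, 1.9926, 0.0648, 0.863, 1.2141] [ 0.52098379 -0.06300216  0.27782225] [[ 0.346  0.91   0.23 ]
 [ 0.938 -0.335 -0.086]
 [-0.002  0.245 -0.969]] [ 2.09983699 -0.03152168 -1.22333685] 0.013852789689226366 4.35
[ 0.55317171 -0.15732707  0.1970922 ]
[0.08, -0.003, -0.039, -9.7, 5.1, 11.7]
[0.16, -0.005, -0.078, -19.3, 10.3, 23.4]
[0.24, -0.008, -0.117, -29.0, 15.4, 35.2]
[0.32, -0.011, -0.156, -38.6, 20.5, 46.9]
[0.399, -0.014, -0.195, -48.3, 25.7, 58.6]
[0.479, -0.016, -0.234, -57.9, 30.8, 70.3]
[0.559, -0.019, -0.273, -67.6, 35.9, 82.1]
[0.639, -0.022, -0.312, -77.3, 41.0, 93.8]
```

>>> jog_arm([
  [0,0,0,0,0,0,0],
  [0,0,0,0,0,0,0],
])

```text
time: 4.6
tool_pos: [0.5214, -0.0613, 0.2777]
orientation: [2.408, 1.669, 0.206]
force: [-0.1, -0.4, -1.1]
grip_width: 0.0141
```

```bash
python3 - <<'E'
from h import *
p,Rc,st=cur(); print(st["q"].round(4).tolist(),p,Rc.as_matrix().round(3),st["force"],st["grip_width"],st["time"])
G=np.load("G3.npy")
pt,Rt=pr(padhome(.02,.07)@np.linalg.inv(G)); print(pt)
for r in path(pt,Rt,7): print(r)
E
```

```text
[-0.4852, 0.061, 0.5176, 1.9916, 0.0669, 0.864, 1.2027] [ 0.52141675 -0.06132471  0.27773308] [[ 0.351  0.908  0.229]
 [ 0.936 -0.34  -0.087]
 [-0.002  0.245 -0.97 ]] [-0.0595576  -0.40678908 -1.11638814] 0.014053589276466131 4.6
[ 0.55317171 -0.15732707  0.1970922 ]
[0.091, -0.003, -0.045, -11.2, 6.0, 13.4]
[0.182, -0.006, -0.091, -22.5, 11.9, 26.8]
[0.274, -0.01, -0.136, -33.7, 17.9, 40.2]
[0.365, -0.013, -0.182, -44.9, 23.8, 53.6]
[0.456, -0.016, -0.227, -56.2, 29.8, 67.0]
[0.547, -0.019, -0.273, -67.4, 35.8, 80.4]
[0.639, -0.022, -0.318, -78.6, 41.7, 93.8]
```

>>> jog_arm([
  [0.09,0,-0.045,-11,6,13,0],
  [0.18,-0.006,-0.09,-22,12,27,0],
  [0.27,-0.01,-0.136,-34,18,40,0],
  [0.365,-0.013,-0.18,-45,24,54,0],
  [0.456,-0.016,-0.227,-56,30,67,0],
  [0.547,-0.02,-0.273,-67,36,80,0],
  [0.639,-0.022,-0.318,-79,42,94,0],
  [0.639,-0.022,-0.318,-79,42,94,0],
])

```text
time: 5.6
tool_pos: [0.5539, -0.1576, 0.1949]
orientation: [-2.041, -1.953, 0.398]
force: [-0.2, 0.2, -1.1]
grip_width: 0.014
```

```bash
python3 - <<'E'
from h import *
p,Rc,st=cur(); print(st["q"].round(4).tolist(),p,Rc.as_matrix().round(3),st["force"],st["grip_width"],st["time"])
G=np.load("G3.npy"); M=T4(p,Rc)@G
s=cam("scene");t=cam("top")
P=np.array([[-.095,-.014,.016,1],[-.095,.014,.016,1],[-.04,-.014,.016,1],[-.04,.014,.016,1]])@M.T
crop(s,180,150,120,110,6,"g4s.png",proj(s,P[:,:3])); crop(t,300,130,70,75,8,"g4t.png",proj(t,P[:,:3]))
E
```

```text
[-0.1344, 0.6419, 0.4956, 1.4927, -0.1779, 1.4653, 1.9128] [ 0.55393081 -0.15761415  0.19485459] [[ 0.044  0.92  -0.39 ]
 [ 0.999 -0.041  0.016]
 [-0.001 -0.391 -0.921]] [-0.16889239  0.15733129 -1.05297704] 0.013973800682558742 5.6
```

View pics/g4s.png

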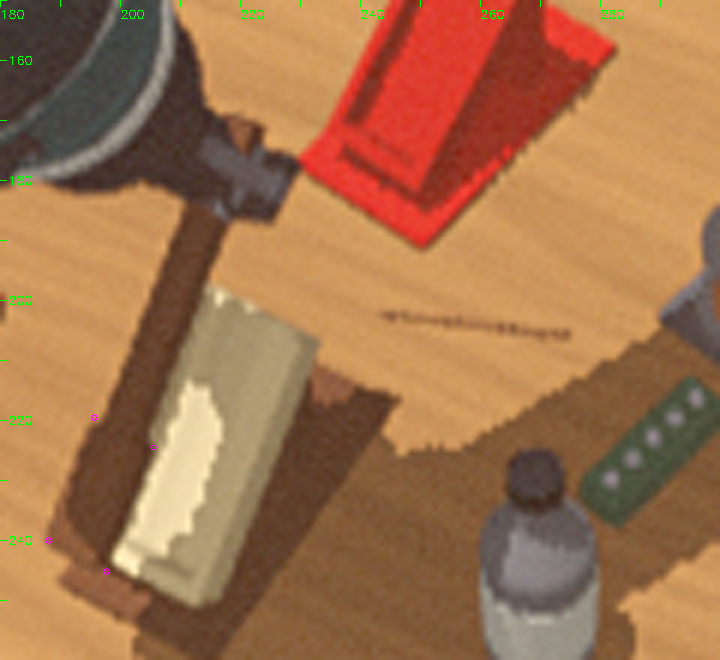

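View pics/g4t.png

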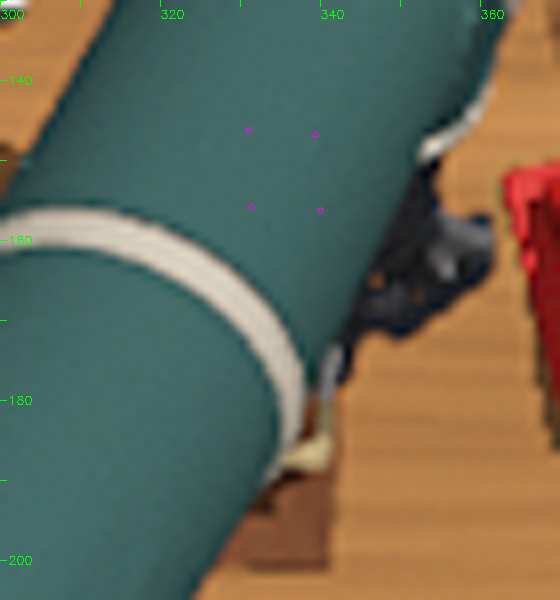

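```bash
python3 - <<'E'
from h import *
G=np.load("G3.npy")
for s_,n_,k in((.012,.02,4),(.004,.003,6),(-.002,.0,1)):
    pt,Rt=pr(padhome(s_,n_)@np.linalg.inv(G)); print(pt, row(pt,Rt))
E
```

```text
[ 0.52718701 -0.15615697  0.15364768] [0.001, 0.001, 0.001, -0.1, -8.0, 50.3]
[ 0.52239284 -0.15594109  0.13548262] [0.001, 0.001, 0.001, -0.1, -5.4, 69.0]
[ 0.52505804 -0.1560611   0.12932777] [0.001, 0.001, 0.001, -0.1, -0.6, 73.6]
```

>>> jog_arm([
  [0,0,0,0,-3,18,0],
  [0,0,0,0,-5,35,0],
  [0,0,0,0,-8,50,0],
  [0,0,0,0,-8,50,0],
])

```text
time: 6.2
tool_pos: [0.5265, -0.1566, 0.1542]
orientation: [-2.043, -1.955, 0.392]
force: [0.8, 0.1, 0.2]
grip_width: 0.014
```

```bash
python3 - <<'E'
from h import *
p,Rc,st=cur(); print(p,st["force"],st["grip_width"],st["time"])
G=np.load("G3.npy"); M=T4(p,Rc)@G
s=cam("scene")
P=np.array([[-.095,-.014,.016,1],[-.095,.014,.016,1],[-.04,-.014,.016,1],[-.04,.014,.016,1]])@M.T
crop(s,170,170,90,90,7,"g5s.png",proj(s,P[:,:3]))
E
```

```text
[ 0.52645415 -0.15660178  0.15420805] [0.84487421 0.09205857 0.23779856] 0.01401819845641701 6.2
```

View pics/g5s.png

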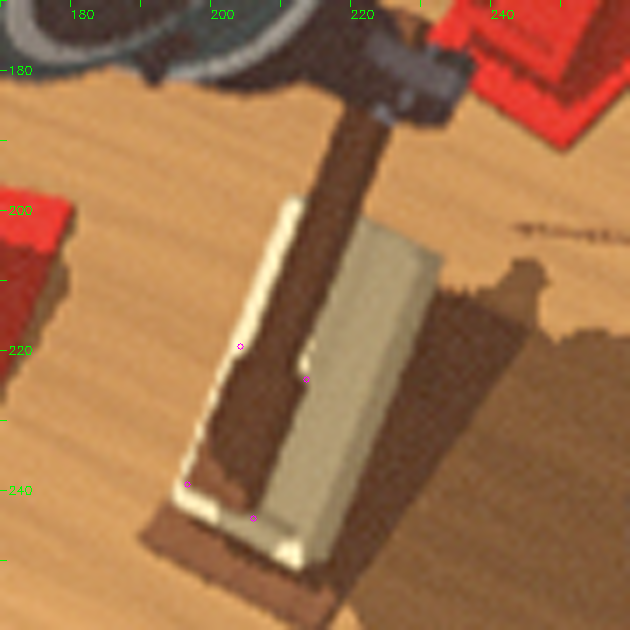

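>>> jog_arm([
  [0,0,0,0,1,6,0],
  [0,0,0,0,2,12,0],
  [0,0,0,0,3,17,0],
  [0,0,0,0,3,19,0],
  [0,0,0,0,3,19,0],
])

```text
time: 6.88
tool_pos: [0.5228, -0.1568, 0.136]
orientation: [-2.044, -1.956, 0.392]
force: [0.5, -0.4, -0.5]
grip_width: 0.0141
```

```bash
python3 - <<'E'
from h import *
p,Rc,st=cur(); print(p,st["force"],st["torque"],st["grip_width"],st["time"])
G=np.load("G3.npy"); M=T4(p,Rc)@G
print(np.linalg.inv(padhome())@M)
s=cam("scene")
P=np.array([[-.095,-.014,.016,1],[-.095,.014,.016,1],[-.04,-.014,.016,1],[-.04,.014,.016,1]])@M.T
crop(s,170,170,90,90,7,"g6s.png",proj(s,P[:,:3]))
E
```

```text
[ 0.52283308 -0.15683949  0.13598422] [ 0.45428596 -0.36582282 -0.48542448] [-0.03207276 -0.88914808  0.05384734] 0.014054144874533001 6.875
[[ 9.99998685e-01 -9.86347565e-04  1.28718060e-03  3.94974533e-03]
 [ 9.86895612e-04  9.99999423e-01 -4.25207871e-04  8.16119957e-04]
 [-1.28676045e-03  4.26477625e-04  9.99999081e-01  3.77532250e-03]
 [ 0.00000000e+00  0.00000000e+00  0.00000000e+00  1.00000000e+00]]
```

View pics/g6s.png

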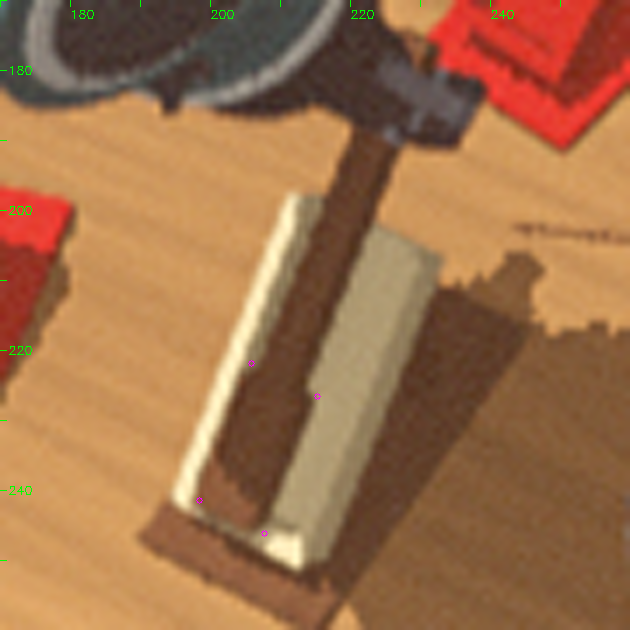

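>>> jog_arm([
  [0,0,0,0,-1,2,0],
  [0,0,0,0,-1,4,0],
  [0,0,0,0,1,5,0],
  [0,0,0,0,3,5,0],
  [0,0,0,0,5,5.5,0],
  [0,0,0,0,5,5.5,0],
])

```text
time: 7.68
tool_pos: [0.5255, -0.1569, 0.1289]
orientation: [-2.044, -1.957, 0.392]
force: [2.5, -0.3, 1.4]
grip_width: 0.0138
```

```bash
python3 - <<'E'
from h import *
p,Rc,st=cur(); print(p,st["force"],st["torque"],st["grip_width"],st["time"])
G=np.load("G3.npy"); M=T4(p,Rc)@G
print((np.linalg.inv(padhome())@M)[:3,3])
s=cam("scene")
P=np.array([[-.095,-.014,.016,1],[-.095,.014,.016,1],[-.04,-.014,.016,1],[-.04,.014,.016,1]])@M.T
crop(s,170,170,90,90,7,"g7s.png",proj(s,P[:,:3]))
E
```

```text
[ 0.52545038 -0.15688632  0.12885807] [ 2.54933528 -0.34071755  1.38756769] [-0.05685597 -1.41699217  0.01147061] 0.013815958880219503 7.675
[-2.63503006e-03  7.40240971e-04 -2.01467361e-06]
```

View pics/g7s.png

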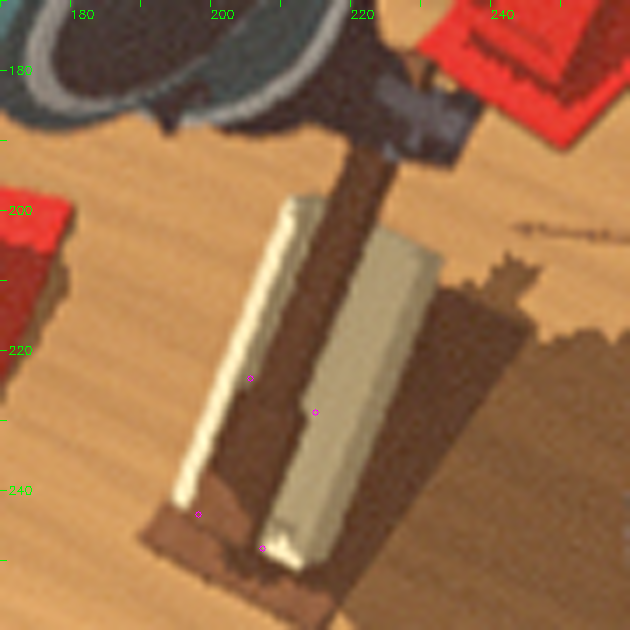

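```bash
python3 - <<'E'
from h import *
import pickle
s0,t0=pickle.load(open("im0.pkl","rb"))
s=cam("scene"); p,Rc,st=cur(); G=np.load("G3.npy"); M=T4(p,Rc)@G
P=np.array([[-.095,-.014,.016,1],[-.095,.014,.016,1],[-.095,-.014,0,1],[-.095,.014,0,1]])@M.T
crop(s,186,222,36,36,11,"a.png"); crop(s0,186,222,36,36,11,"b.png")
a=cv2.imread("pics/a.png");b=cv2.imread("pics/b.png"); cv2.imwrite("pics/z1.png",np.hstack([a,b])); print(proj(s,P[:,:3]))
E
```

```text
[[207.02514976 247.85162959]
 [197.84452632 243.04486611]
 [209.85071738 246.89232609]
 [200.76716912 242.15016646]]
```

View pics/z1.png

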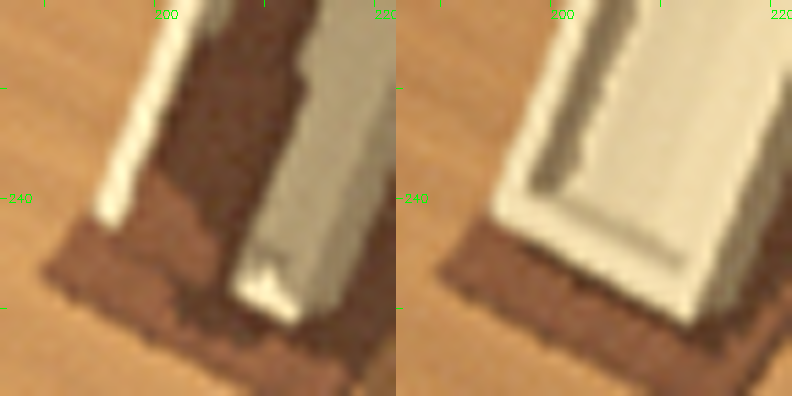

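```bash
cat >> h.py <<'E'
def homeb(s,n,b,dy=0):
    tip=np.array([-.095,0,.0]); A=T4(tip,R.from_rotvec([0,-b,0]))@T4(-tip,R.identity()); Y=np.eye(4);Y[1,3]=dy
    return padhome(s,n)@Y@A
E
python3 - <<'E'
from h import *
G=np.load("G3.npy")
for a in((.010,.012,.08),(.010,.0,.08),(.01,-.01,.08)):
    pt,Rt=pr(homeb(*a,dy=-.001)@np.linalg.inv(G)); print(a,pt.round(4), row(pt,Rt))
E
```

```text
(0.01, 0.012, 0.08) [ 0.5327 -0.1554  0.1553] [0.082, 0.0, 0.001, 1.8, -3.6, -27.1]
(0.01, 0.0, 0.08) [ 0.525  -0.1551  0.1462] [0.082, 0.0, 0.001, 1.8, -7.2, -15.7]
(0.01, -0.01, 0.08) [ 0.5185 -0.1548  0.1385] [0.082, 0.0, 0.001, 1.8, -10.1, -6.1]
```

>>> jog_arm([
  [0.02,0,0,1,-5,-7,0],
  [0.04,0,0,2,-6,-14,0],
  [0.08,0,0,3.5,-4,-27,0],
  [0.08,0,0,3.5,-5,-22,0],
  [0.08,0,0,3.5,-7,-16,0],
  [0.08,0,0,3.5,-7,-16,0],
])

```text
time: 8.52
tool_pos: [0.524, -0.1534, 0.1459]
orientation: [-1.994, -1.908, 0.463]
force: [-0.0, -0.0, -1.0]
grip_width: 0.014
```

```bash
python3 - <<'E'
from h import *
s=cam("scene"); p,Rc,st=cur(); G=np.load("G3.npy"); M=T4(p,Rc)@G
print(p,st["force"],st["torque"],st["time"])
P=np.array([[-.095,-.014,.016,1],[-.095,.014,.016,1],[-.04,-.014,.016,1],[-.04,.014,.016,1]])@M.T
crop(s,186,190,40,60,11,"z2.png",proj(s,P[:,:3]))
E
```

```text
[ 0.52444102 -0.15336331  0.14623772] [ 0.35833815 -0.02617341 -0.99886054] [-0.06257402 -0.51810743  0.05093758] 8.575
```

View pics/z2.png

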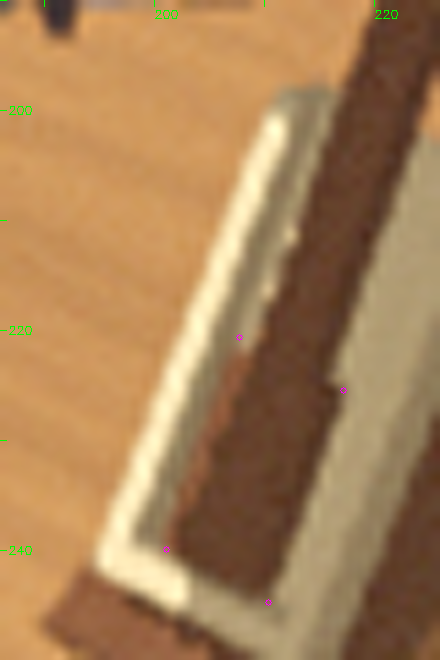

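>>> jog_arm([
  [0,0,0,0,-0.6,1.9,0],
  [0,0,0,0,-1.2,3.8,0],
  [0,0,0,0,-1.7,5.7,0],
  [0,0,0,0,-1.7,5.7,0],
])

```text
time: 9.07
tool_pos: [0.5208, -0.1532, 0.1421]
orientation: [-1.994, -1.909, 0.463]
force: [0.2, -0.4, -0.5]
grip_width: 0.0138
```

```bash
cat > chk.py <<'E'
from h import *
import sys
s=cam("scene"); p,Rc,st=cur(); G=np.load("G3.npy"); M=T4(p,Rc)@G
print(p.round(4),st["force"].round(2),st["torque"].round(2),st["time"],st["grip_width"])
H=np.linalg.inv(padhome())@M; print("tip in rest-home (s,y,n):",((H@[-.095,0,0,1])[:3]-[-.095,0,0]).round(4),"pitch",np.arcsin(H[2,0]).round(3))
P=np.array([[-.095,-.014,.016,1],[-.095,.014,.016,1],[-.04,-.014,.016,1],[-.04,.014,.016,1]])@M.T
crop(s,186,190,40,66,9,sys.argv[1],proj(s,P[:,:3]))
E
python3 chk.py z3.png
```

```text
[ 0.5209 -0.1532  0.1422] [ 0.47  0.06 -0.09] [ 0.02 -0.54  0.03] 9.125 0.01388539617252242
tip in rest-home (s,y,n): [ 0.0106 -0.0028 -0.0056] pitch 0.079
```

View pics/z3.png

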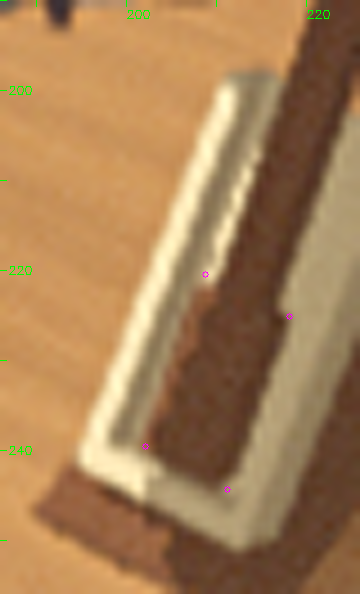

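>>> jog_arm([
  [0,0,0,0,-0.6,1.9,0],
  [0,0,0,0,-1.2,3.8,0],
  [0,0,0,0,-1.7,5.7,0],
  [0,0,0,0,-1.7,5.7,0],
])

```text
time: 9.62
tool_pos: [0.5168, -0.153, 0.1379]
orientation: [-1.995, -1.909, 0.462]
force: [0.0, -0.2, 0.3]
grip_width: 0.0139
```

```bash
python3 chk.py z4.png
```

```text
[ 0.5168 -0.153   0.1379] [ 0.23 -0.47 -0.04] [-0.08 -0.68  0.02] 9.675 0.013660943904054914
tip in rest-home (s,y,n): [ 0.011  -0.0028 -0.0114] pitch 0.079
```

View pics/z4.png

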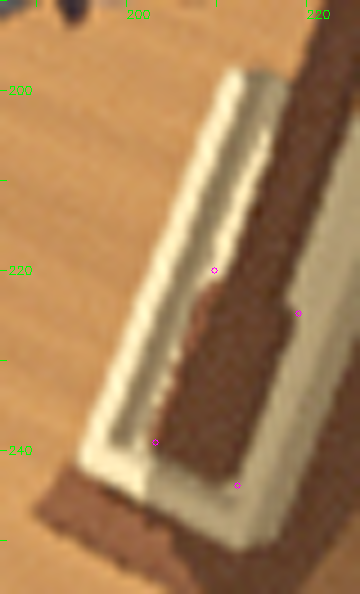

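>>> jog_arm([
  [0,0,0,0,-0.6,1.9,0],
  [0,0,0,0,-1.2,3.8,0],
  [0,0,0,0,-1.7,5.7,0],
  [0,0,0,0,-1.7,5.7,0],
])

```text
time: 10.18
tool_pos: [0.5132, -0.1529, 0.1341]
orientation: [-1.995, -1.91, 0.461]
force: [2.5, 0.7, 8.8]
grip_width: 0.0141
```

```bash
python3 chk.py z5.png
```

```text
[ 0.5133 -0.1529  0.1341] [2.13 0.57 9.15] [ 0.16 -0.68 -0.11] 10.225 0.01377024560533266
tip in rest-home (s,y,n): [ 0.0112 -0.0028 -0.0164] pitch 0.077
```

View pics/z5.png

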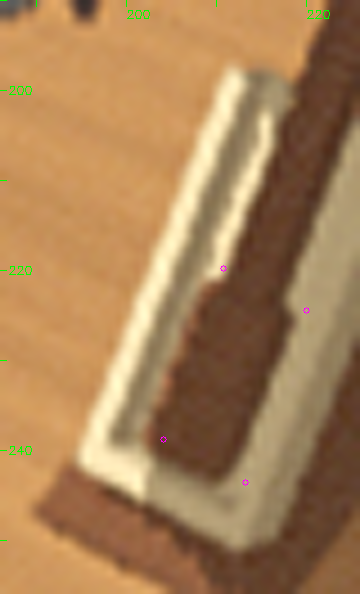

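```bash
python3 - <<'E'
from h import *
p,Rc,_=cur()
a=np.radians(40)
print("down",Rc.inv().apply(D(REST,[np.cos(a),0,-np.sin(a)])),"n",Rc.inv().apply(D(REST,[np.sin(a),0,np.cos(a)])))
E
```

```text
down [-0.00122894  0.97502277  0.22210154] n [-5.48197493e-04  2.22101013e-01 -9.75023507e-01]
```

>>> jog_arm([
  [0,0,0,0,2,-1.5,0],
  [0,0,0,0,4,-1,0],
  [0,0,0,0,6,-0.6,0],
  [0,0,0,0,8.2,-0.2,0],
  [0,0,0,0,8.2,-0.2,0],
])

```text
time: 10.85
tool_pos: [0.5171, -0.1533, 0.1322]
orientation: [-1.991, -1.902, 0.467]
force: [-25.5, 7.0, 45.0]
grip_width: 0.0143
```

```bash
python3 chk.py z6.png
```

```text
[ 0.5171 -0.1533  0.1323] [-24.61   6.8   43.68] [ 1.66  8.73 -0.58] 10.9 0.01388418112320677
tip in rest-home (s,y,n): [ 0.0073 -0.0025 -0.0168] pitch 0.086
```

View pics/z6.png

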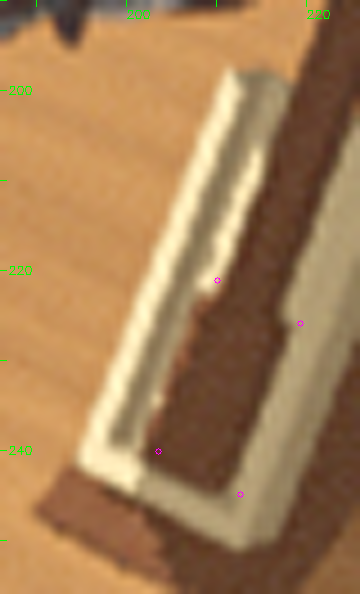

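>>> jog_arm([
  [0,0,0,0,-2,-1,0],
  [0,0,0,0,-4,-1.5,0],
  [0,0,0,0,-4,-1.5,0],
])

```text
time: 11.28
tool_pos: [0.5172, -0.153, 0.133]
orientation: [-1.994, -1.909, 0.462]
force: [1.0, 0.7, 0.1]
grip_width: 0.0138
```

```bash
python3 chk.py z7.png
```

```text
[ 0.5172 -0.153   0.133 ] [ 0.02 -0.5   1.02] [ 0.01 -0.45  0.03] 11.325 0.01379656990677026
tip in rest-home (s,y,n): [ 0.0075 -0.0029 -0.015 ] pitch 0.079
```

View pics/z7.png

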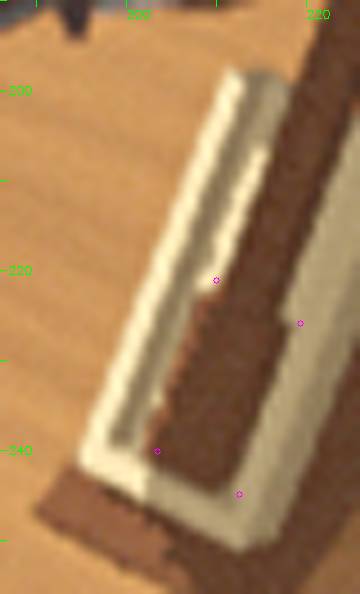

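>>> jog_arm([
  [0,0,0,0,0,0,0.5],
  [0,0,0,0,0,0,0.8],
  [0,0,0,0,0,0,1],
  [0,0,0,0,0,-5,1],
  [0,0,0,0,0,-40,1],
  [0,0,0,0,0,-90,1],
  [0,0,0,0,0,-120,1],
  [0,0,0,0,0,-120,1],
])

```text
time: 12.32
tool_pos: [0.5734, -0.1558, 0.2417]
orientation: [-1.997, -1.911, 0.46]
force: [-0.3, -0.5, 0.1]
grip_width: 0.0852
```

```bash
python3 chk.py z8.png; python3 - <<'E'
from h import *
p,Rc,st=cur(); print(st["q"].round(3).tolist(),p.round(3),Rc.as_matrix().round(3))
t=cam("top");crop(t,300,130,70,75,8,"z8t.png")
E
```

```text
[ 0.5725 -0.1556  0.2403] [-0.09 -0.29 -0.67] [-0.03 -0.48 -0.03] 12.375 0.08533969855081061
tip in rest-home (s,y,n): [ 0.0341 -0.0027  0.103 ] pitch 0.078
[-0.123, 0.679, 0.5, 1.345, -0.167, 1.647, 1.904] [ 0.572 -0.156  0.24 ] [[ 0.044  0.889 -0.456]
 [ 0.999 -0.039  0.02 ]
 [ 0.    -0.457 -0.889]]
```

View pics/z8.png

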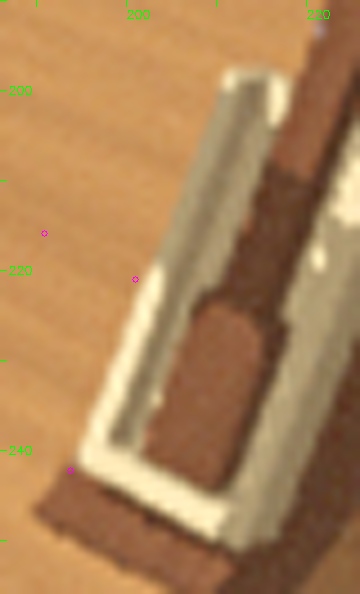

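View pics/z8t.png

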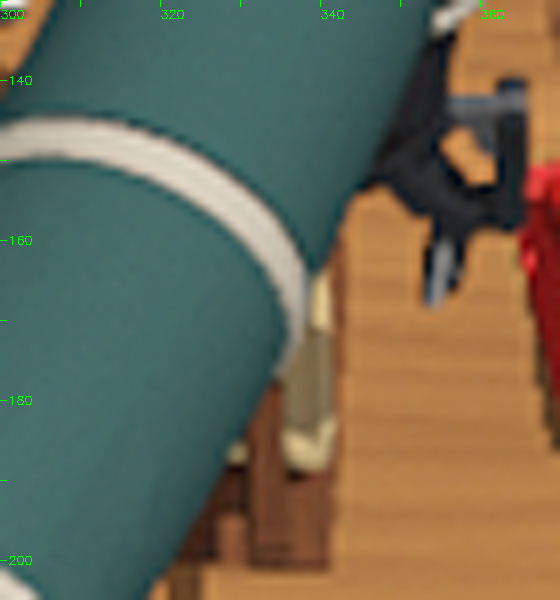

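```bash
python3 - <<'E'
from h import *
p,Rc,st=cur()
Rt=tool([0,0,-1],D(POT,[0,1,0]))
g=W(POT,[[-.055,0,.111]])[0]; print(g)
pt=np.array([g[0]-.003,g[1],.20])
print(np.linalg.norm(pt-p))
for r in path(pt,Rt,8,zb=.03): print(r)
E
```

```text
[0.46930266 0.2298413  0.111     ]
0.40147876519945014
[-0.059, 0.006, 0.027, 47.5, -16.6, 1.2]
[-0.119, 0.013, 0.054, 95.1, -32.4, 4.0]
[-0.178, 0.019, 0.081, 142.6, -46.7, 9.6]
[-0.237, 0.026, 0.108, 190.2, -59.1, 19.0]
[-0.296, 0.032, 0.135, 237.7, -69.3, 32.5]
[-0.356, 0.039, 0.162, 285.2, -77.7, 49.7]
[-0.415, 0.045, 0.189, 332.8, -84.6, 69.8]
[-0.474, 0.052, 0.216, 380.3, -90.6, 91.4]
```

>>> jog_arm([
  [-0.06,0.006,0.03,47,-17,1,1],
  [-0.12,0.013,0.05,95,-32,4,1],
  [-0.18,0.02,0.08,143,-47,10,1],
  [-0.24,0.026,0.11,190,-59,19,1],
  [-0.3,0.032,0.135,238,-69,32,1],
  [-0.356,0.04,0.16,285,-78,50,1],
  [-0.415,0.045,0.19,333,-85,70,1],
  [-0.474,0.052,0.216,380,-91,91,1],
])

```text
time: 13.42
tool_pos: [0.465, 0.2308, 0.1999]
orientation: [2.495, 1.908, 0.002]
force: [0.8, 0.9, -0.9]
grip_width: 0.0855
```

>>> jog_arm([
  [0,0,0,0,0,0,1],
  [0,0,0,0,0,0,1],
])

```text
time: 13.68
tool_pos: [0.4661, 0.2288, 0.2004]
orientation: [2.494, 1.91, -0.002]
force: [0.5, -0.3, 0.9]
grip_width: 0.0858
```

```bash
python3 - <<'E'
from h import *
p,Rc,st=cur(); print(st["q"].round(3).tolist(),p.round(4),Rc.as_matrix().round(3),st["time"])
s=cam("scene");t=cam("top")
tips=[p+Rc.apply([sx*.0425,0,-.013]) for sx in(-1,1)]+[p]
crop(s,310,160,100,110,7,"l1s.png",proj(s,tips)); crop(t,180,150,80,75,9,"l1t.png",proj(t,tips))
print(proj(s,tips),proj(t,tips))
E
```

```text
[-0.864, 0.278, 0.411, 1.918, -0.133, 0.972, 0.915] [0.4661 0.2288 0.2004] [[ 0.261  0.965 -0.001]
 [ 0.965 -0.261 -0.001]
 [-0.001 -0.001 -1.   ]] 13.675
[[370.14778825 199.89075161]
 [401.68982621 221.82754069]
 [384.56680939 213.71844938]] [[223.23463841 205.89132493]
 [196.44359393 198.11634331]
 [210.47313242 202.71665653]]
```

View pics/l1s.png

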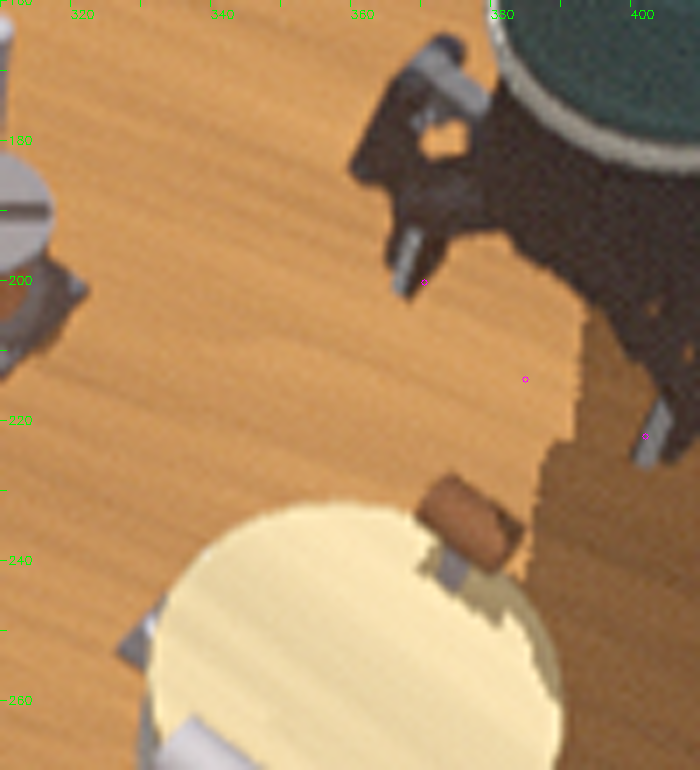

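View pics/l1t.png

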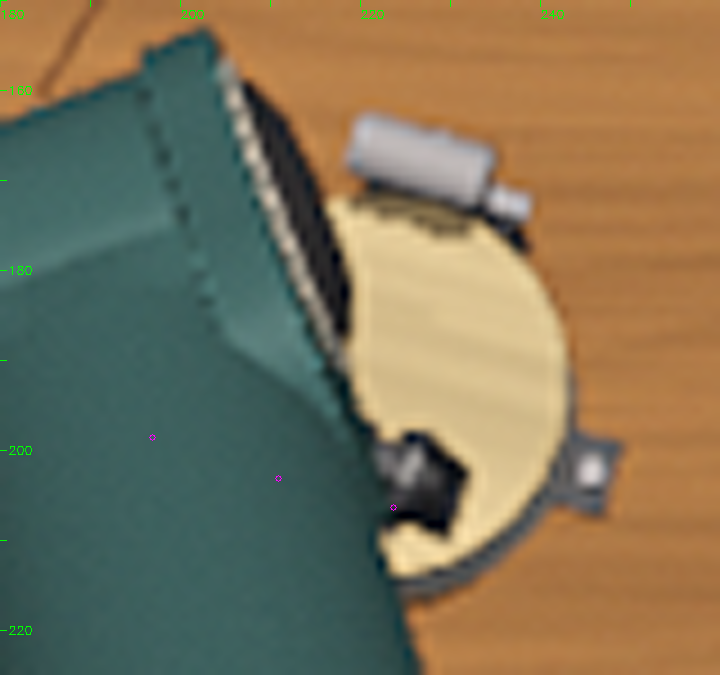

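>>> jog_arm([
  [0,0,0,1.5,2,40,1],
  [0,0,0,1.5,2,80,1],
  [0,0,0,1.5,2,102,1],
  [0,0,0,1.5,2,102,1],
  [0,0,0,1.5,2,102,0],
  [0,0,0,1.5,2,102,0],
  [0,0,0,1.5,2,102,0],
  [0,0,0,1.5,2,102,0],
])

```text
time: 14.78
tool_pos: [0.4686, 0.229, 0.0998]
orientation: [2.495, 1.908, -0.002]
force: [-9.6, -12.8, 23.4]
grip_width: 0.0331
```

```bash
python3 - <<'E'
from h import *
p,Rc,st=cur(); print(st["q"].round(3).tolist(),p.round(4),Rc.as_matrix().round(3),st["time"],st["force"],st["torque"],st["grip_width"])
s=cam("scene");t=cam("top")
crop(s,320,190,90,80,8,"l2s.png",proj(s,[p]))
E
```

```text
[-0.817, 0.429, 0.37, 1.989, -0.219, 0.762, 0.988] [0.4686 0.229  0.0998] [[ 0.262  0.965 -0.001]
 [ 0.965 -0.262 -0.001]
 [-0.001 -0.    -1.   ]] 14.775 [ -9.58582724 -12.77713827  23.40635492] [-2.8591989   1.9368022   0.23899794] 0.033129878991592164
```

View pics/l2s.png

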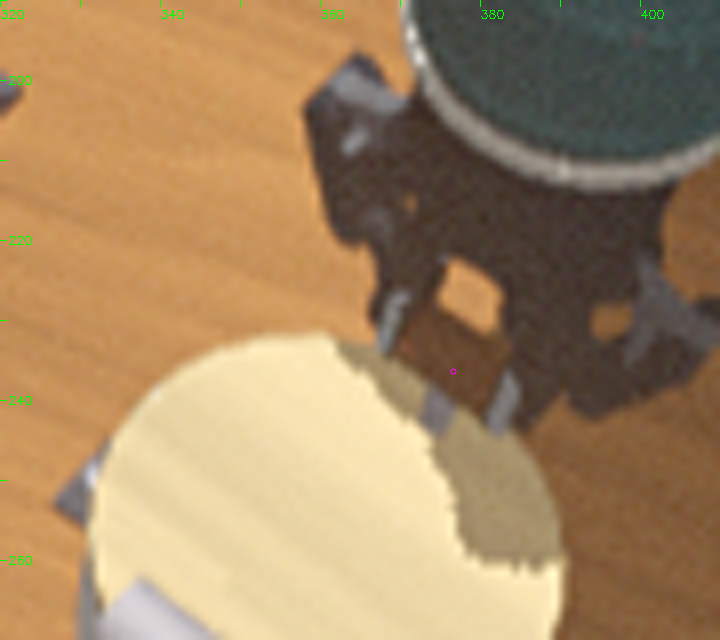

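```bash
python3 - <<'E'
import numpy as np
f0=np.arctan2(44,135)
def P(t): return np.array([135-142*np.cos(f0+t),142*np.sin(f0+t)-44])
th=np.linspace(0,1.0,9); 
for t in th[1:]: print(t.round(3),P(t).round(1))
print()
for t in np.linspace(1.0,1.75,9)[1:]: print(t.round(3),(P(t)-P(1.0)).round(1))
E
```

```text
0.125 [ 6.5 16.5]
0.25 [15.1 32. ]
0.375 [25.5 46.4]
0.5 [37.6 59.3]
0.625 [51.3 70.7]
0.75 [66.2 80.2]
0.875 [82.2 87.8]
1.0 [99.1 93.4]

1.094 [13.   2.8]
1.188 [26.2  4.3]
1.281 [39.5  4.6]
1.375 [52.8  3.6]
1.469 [65.9  1.4]
1.562 [78.8 -2. ]
1.656 [91.3 -6.6]
1.75 [103.3 -12.4]
```

>>> jog_arm([
  [0,0,0,0,6.5,-16.5,0],
  [0,0,0,0,15,-32,0],
  [0,0,0,0,25.5,-46.5,0],
  [0,0,0,0,37.5,-59,0],
  [0,0,0,0,51,-70.5,0],
  [0,0,0,0,66,-80,0],
  [0,0,0,0,82,-88,0],
  [0,0,0,0,99,-93.5,0],
])

```text
time: 15.88
tool_pos: [0.5637, 0.2032, 0.1921]
orientation: [-2.495, -1.909, 0.005]
force: [-3.3, -5.8, -8.8]
grip_width: 0.0325
```

```bash
python3 - <<'E'
from h import *
p,Rc,st=cur(); print(st["q"].round(3).tolist(),p.round(4),Rc.as_matrix().round(3),st["time"],st["force"],st["torque"],st["grip_width"])
s=cam("scene")
crop(s,310,170,110,110,7,"l3s.png",proj(s,[p]))
E
```

```text
[-0.715, 0.437, 0.415, 1.729, -0.2, 1.021, 1.077] [0.5637 0.2032 0.1921] [[ 0.262  0.965 -0.002]
 [ 0.965 -0.262 -0.002]
 [-0.002 -0.002 -1.   ]] 15.875 [-3.30538803 -5.77612877 -8.84285035] [-1.0687725   0.71790033  0.00221321] 0.03250180825544931
```

View pics/l3s.png

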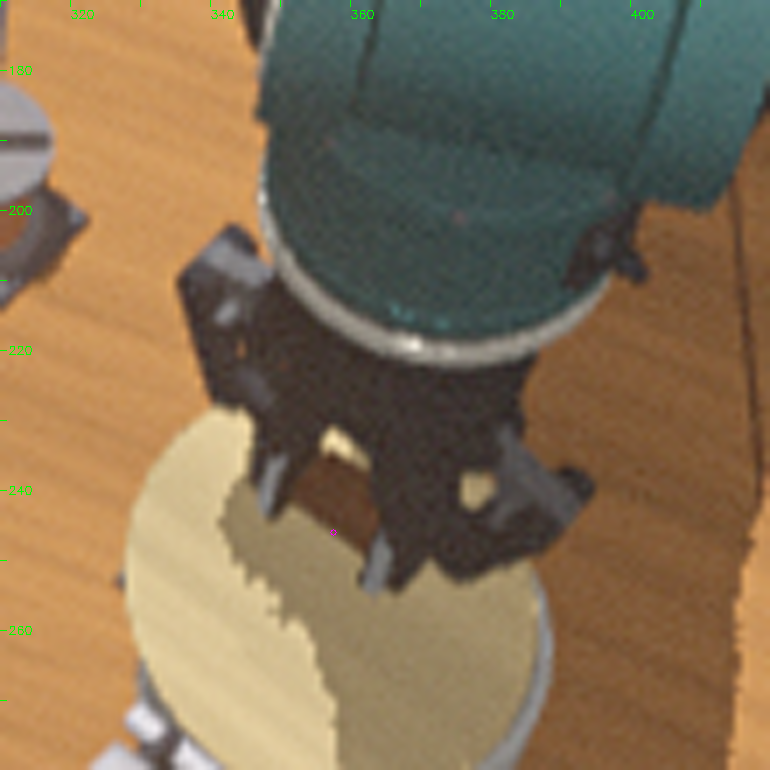

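>>> jog_arm([
  [0,0,0,0,13,-3,0],
  [0,0,0,0,26,-4,0],
  [0,0,0,0,39.5,-4.5,0],
  [0,0,0,0,53,-3.5,0],
  [0,0,0,0,66,-1.5,0],
  [0,0,0,0,79,2,0],
  [0,0,0,0,91,6.5,0],
  [0,0,0,0,103,12.5,0],
])

```text
time: 16.92
tool_pos: [0.6649, 0.1759, 0.1812]
orientation: [2.494, 1.907, 0.002]
force: [-0.2, -6.9, 7.9]
grip_width: 0.0322
```

```bash
python3 - <<'E'
from h import *
p,Rc,st=cur(); print(st["q"].round(3).tolist(),p.round(4),Rc.as_matrix().round(3),st["time"],st["force"],st["torque"],st["grip_width"])
s=cam("scene")
crop(s,300,180,110,110,7,"l4s.png",proj(s,[p]))
E
```

```text
[-0.578, 0.603, 0.407, 1.5, -0.254, 1.089, 1.188] [0.6649 0.1759 0.1812] [[ 0.262  0.965  0.002]
 [ 0.965 -0.262 -0.001]
 [-0.001  0.002 -1.   ]] 16.925 [-0.23396576 -6.86938295  7.94544879] [-0.89245545  0.39392311  0.07640776] 0.03217540258085795
```

View pics/l4s.png

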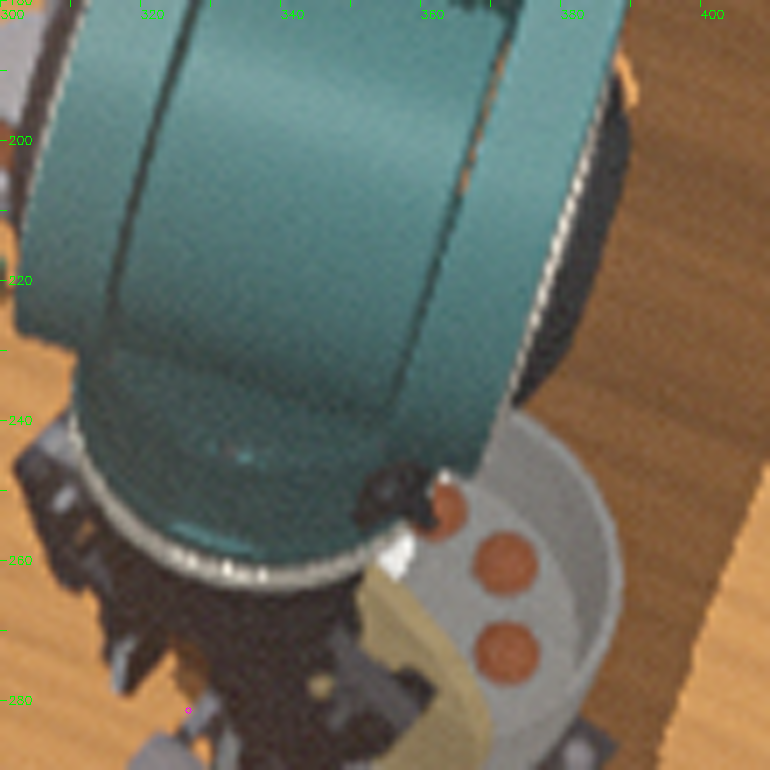

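>>> jog_arm([
  [0,0,0,0,4,2,0.3],
  [0,0,0,0,4,2,0.7],
  [0,0,0,0,4,2,1],
  [0,0,0,0,4,0,1],
  [0,0,0,0,4,-30,1],
  [0,0,0,0,4,-80,1],
  [0,0,0,0,4,-130,1],
  [0,0,0,0,4,-130,1],
])

```text
time: 17.98
tool_pos: [0.6687, 0.1769, 0.3143]
orientation: [2.493, 1.909, 0.01]
force: [0.1, 0.4, -1.2]
grip_width: 0.0852
```

```bash
python3 - <<'E'
from h import *
p,Rc,st=cur(); print(st["q"].round(3).tolist(),p.round(4),st["time"],st["force"],st["torque"],st["grip_width"])
# next: back to the rest. free-handle grasp
Rd=tool([0,0,-1],D(REST,[0,1,0]))
a=np.radians(40)
for ang in (15,20,25):
  z=D(REST,[np.sin(np.radians(ang)),0,-np.cos(np.radians(ang))]); Rt=tool(z,D(REST,[0,1,0]))
  hp=padhome()@[.067,0,.008,1]
  print(ang,hp[:3].round(4),hp[:3]-z*.02)
s=cam("scene");cv2.imwrite("pics/s5.png",s["color"][:,:,::-1])
E
```

```text
[-0.588, 0.509, 0.438, 1.34, -0.215, 1.332, 1.158] [0.6687 0.1769 0.3143] 17.975 [ 0.10215142  0.3514423  -1.2042281 ] [-0.02170607  0.00930952 -0.00759008] 0.08515927898716871
15 [ 0.5231 -0.1516  0.1323] [ 0.51793671 -0.15139005  0.15157846]
20 [ 0.5231 -0.1516  0.1323] [ 0.51627437 -0.1513152   0.1510538 ]
25 [ 0.5231 -0.1516  0.1323] [ 0.51466404 -0.15124268  0.1503861 ]
```

View pics/s5.png

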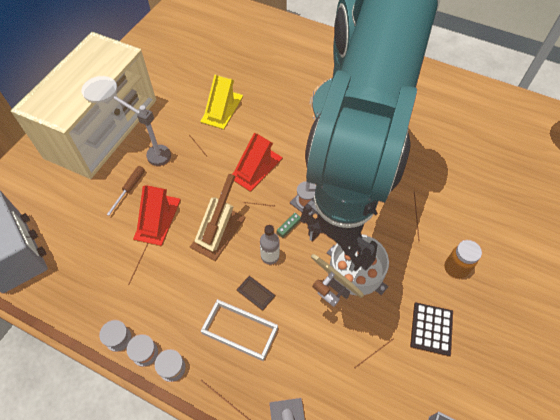

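```bash
cat > fk.py <<'E'
from h import *
from scipy.optimize import least_squares
import itertools
DATA=[([-1.30652114,0.41798144,-0.01026454,1.61419189,0.00470228,1.1107256,-0.05299825],[0.18806872,0.59564949,0.23064836],[2.53317828,1.8566892,-0.001515]),
([-0.9338,0.5704,0.4504,1.629,-0.0285,1.1483,-0.6229],[0.53922,0.26829,0.16707],[2.87405,-0.15605,-0.02011])]
MM=[([-0.9587,0.4812,0.4654,1.5517,-0.0038,1.2991,-0.6154],[0.53575508,0.27865319,0.25279309],[[.996,-.089,-.021],[-.092,-.964,-.248],[.002,.249,-.969]]),
([-0.4852,0.061,0.5176,1.9916,0.0669,0.864,1.2027],[0.52141675,-0.06132471,0.27773308],[[.351,.908,.229],[.936,-.34,-.087],[-.002,.245,-.97]]),
([-0.1344,0.6419,0.4956,1.4927,-0.1779,1.4653,1.9128],[0.55393081,-0.15761415,0.19485459],[[.044,.92,-.39],[.999,-.041,.016],[-.001,-.391,-.921]]),
([-0.864,0.278,0.411,1.918,-0.133,0.972,0.915],[.4661,.2288,.2004],[[.261,.965,-.001],[.965,-.261,-.001],[-.001,-.001,-1]]),
([-0.578,0.603,0.407,1.5,-0.254,1.089,1.188],[.6649,.1759,.1812],[[.262,.965,.002],[.965,-.262,-.001],[-.001,.002,-1]])]
ALL=[(np.array(q),np.array(p),R.from_rotvec(o)) for q,p,o in DATA]+[(np.array(q),np.array(p),R.from_matrix(m)) for q,p,m in MM]
def fk(q,L,sg):
    Z=lambda a:R.from_euler('z',a);Y=lambda a:R.from_euler('y',a)
    r=Z(sg[0]*q[0]+L[4]); p=np.array([0,0,L[0]])
    r=r*Y(q[1])*Z(sg[1]*q[2]); p=p+r.apply([L[6],0,L[1]])
    r=r*Y(q[3]); p=p+r.apply([L[7],0,0]); r=r*Z(sg[2]*q[4]); p=p+r.apply([0,0,L[2]])
    r=r*Y(q[5]); p=p+r.apply([L[8],0,0]); r=r*Z(sg[3]*q[6]+L[5]); p=p+r.apply([0,0,L[3]])
    return p,r
def res(L,sg):
    o=[]
    for q,p,r in ALL:
        a,b=fk(q,L,sg); o+=list((a-p)*10)+list((b.inv()*r).as_rotvec())
    return np.array(o)
if __name__=="__main__":
    best=None
    for sg in itertools.product([1,-1],repeat=4):
        for l5 in(0,1.57,-1.57,3.14):
            q=least_squares(res,[.36,.45,.45,.35,0,l5,0,0,0],args=(sg,))
            if best is None or q.cost<best[0]: best=(q.cost,sg,q.x)
    print(best); L,sg=best[2],best[1]
    for q,p,r in ALL:
        a,b=fk(q,L,sg); print(((a-p)*1000).round(1),(b.inv()*r).as_rotvec().round(3))
    json.dump([list(L),list(sg)],open("fk.json","w"))
E
python3 fk.py
```

```text
(np.float64(0.004516695180983085), (-1, -1, -1, -1), array([ 2.87772359e-01,  4.93346858e-01,  4.77964172e-01,  3.04316399e-01,
       -5.04431650e-02,  3.09247348e+00,  1.43839274e-03, -1.37720109e-02,
        6.93686650e-03]))
[1.8 3.3 2.7] [-0.     0.    -0.001]
[-1.8 -1.2 -1.7] [-0.     0.013  0.001]
[-2.1 -1.4  0.7] [-0.     0.012  0.   ]
[-1.6  2.4  0. ] [-0.     0.012  0.   ]
[0.6 1.  0.2] [ 0.    -0.02   0.003]
[ 0.3  4.2 -1.1] [ 0.001 -0.001 -0.001]
[ 1.  -3.9 -0.8] [ 0.001 -0.    -0.001]
```

```bash
cat > ik.py <<'E'
from fk import *
L,sg=json.load(open("fk.json"))
lo=np.array([-2.81,-.39,-1.27,.06,-1.19,.19,-2.82]);hi=np.array([2.81,2.02,1.25,2.57,4.33,2,2.82])
def ik(p,Rt,q0,w=.02):
    def f(q):
        a,b=fk(q,L,sg); return np.r_[(a-p)*20,(b.inv()*Rt).as_rotvec()*3,w*(q-q0)]
    r=least_squares(f,np.clip(q0,lo+.01,hi-.01),bounds=(lo,hi)); a,b=fk(r.x,L,sg)
    return r.x,np.linalg.norm(a-p)*1000,np.linalg.norm((b.inv()*Rt).as_rotvec())
def toolrest(ang,flip):
    a=np.radians(ang); z=D(REST,[np.sin(a),0,-np.cos(a)]); return tool(z,D(REST,[0,-1 if flip else 1,0]))
def upright(tip,yaw):  # paddle vertical; yaw=0 : as rotated straight up from rest
    # handle up; x_pad=+z ; z_pad = rest +x rotated by yaw ; 
    zz=R.from_euler('z',yaw).apply(D(REST,[1,0,0])); x=np.array([0,0,1.]); M=np.eye(4); M[:3,:3]=np.column_stack([x,np.cross(zz,x),zz]); M[:3,3]=np.array(tip)+.095*x-.008*zz; return M
if __name__=="__main__":
    q0=cur()[2]["q"]
    for flip in(0,1):
      for ang in(0,10,20,25,30):
        for g in (.062,):
          Rt=toolrest(ang,flip); hp=(padhome()@[g,0,.008,1])[:3]; z=Rt.as_matrix()[:,2]
          pt=hp-z*.012
          qa,e1,e2=ik(pt,Rt,q0)
          G=np.linalg.inv(T4(pt,Rt))@padhome()
          print("flip",flip,"ang",ang,"rest q",qa.round(2),"err",round(e1,1),round(e2,3))
          for yaw in ((-90,-60,0) if not flip else (90,60,0)):
            out=[]
            q=qa
            for th in(0,-90,-180,-270):
                c=W(POT,[[.04*np.cos(np.radians(th)),.04*np.sin(np.radians(th)),.013]])[0]
                pu,Ru=pr(upright(c,np.radians(yaw))@np.linalg.inv(G)); q,e1,e2=ik(pu,Ru,q); out.append((round(e1,1),round(e2,3)))
                if th==0: q_=q
            print("    yaw",yaw,q_.round(2),out)
E
python3 ik.py
```

```text
flip 0 ang 0 rest q [-0.14  0.41  0.46  1.9  -0.23  0.88  1.96] err 0.0 0.0
    yaw -90 [-0.17  0.5   0.24  1.94 -1.14  1.17  0.74] [(np.float64(0.0), np.float64(0.0)), (np.float64(0.0), np.float64(0.0)), (np.float64(0.0), np.float64(0.0)), (np.float64(0.0), np.float64(0.0))]
    yaw -60 [-0.2   0.68  0.23  1.61 -0.86  1.5   0.86] [(np.float64(0.0), np.float64(0.0)), (np.float64(0.0), np.float64(0.0)), (np.float64(0.0), np.float64(0.0)), (np.float64(0.0), np.float64(0.0))]
    yaw 0 [-0.43  0.96  0.27  1.11 -0.37  1.97  1.38] [(np.float64(0.0), np.float64(0.0)), (np.float64(0.0), np.float64(0.0)), (np.float64(0.0), np.float64(0.0)), (np.float64(0.0), np.float64(0.0))]
flip 0 ang 10 rest q [-0.12  0.32  0.44  2.03 -0.3   0.67  2.04] err 0.0 0.0
    yaw -90 [-0.28  0.44  0.28  1.92 -0.99  1.06  0.56] [(np.float64(0.0), np.float64(0.0)), (np.float64(0.0), np.float64(0.0)), (np.float64(0.0), np.float64(0.0)), (np.float64(0.0), np.float64(0.0))]
    yaw -60 [-0.28  0.61  0.27  1.65 -0.77  1.38  0.79] [(np.float64(0.0), np.float64(0.0)), (np.float64(0.0), np.float64(0.0)), (np.float64(0.0)
[... 4969 characters left out ...]
(0.0), np.float64(0.0))]
flip 1 ang 30 rest q [-0.4   0.26  0.81  2.29 -1.19  0.39 -0.2 ] err 0.0 0.0
    yaw 90 [-1.17  0.7   0.91  1.63 -0.22  1.18 -0.3 ] [(np.float64(0.0), np.float64(0.0)), (np.float64(0.0), np.float64(0.0)), (np.float64(0.0), np.float64(0.0)), (np.float64(0.0), np.float64(0.0))]
    yaw 60 [-1.08  0.78  0.93  1.52 -0.35  1.37 -0.69] [(np.float64(0.0), np.float64(0.0)), (np.float64(0.0), np.float64(0.0)), (np.float64(0.0), np.float64(0.0)), (np.float64(0.0), np.float64(0.0))]
    yaw 0 [-0.91  0.8   0.93  1.49 -0.62  1.54 -1.5 ] [(np.float64(0.0), np.float64(0.0)), (np.float64(0.0), np.float64(0.0)), (np.float64(0.0), np.float64(0.0)), (np.float64(0.0), np.float64(0.0))]
```

```bash
python3 - <<'E'
from ik import *
p,Rc,st=cur(); print(p,st["time"])
Rt=toolrest(15,0); z=Rt.as_matrix()[:,2]
c=np.array([.519,-.1525,.133]); tgt=c+.003*z; pre=tgt-.09*z; print(pre,tgt)
for r in path(pre,Rt,8): print(r)
E
```

```text
[0.66790002 0.17695016 0.31154298] 18.025
[ 0.49650554 -0.15148707  0.21703555] [ 0.51977567 -0.15253493  0.13010222]
[-0.032, 0.003, -0.027, -45.2, -10.0, 11.7]
[-0.065, 0.007, -0.054, -90.5, -20.0, 23.4]
[-0.097, 0.01, -0.082, -135.7, -30.0, 35.1]
[-0.129, 0.014, -0.109, -181.0, -40.0, 46.8]
[-0.161, 0.017, -0.136, -226.2, -50.1, 58.5]
[-0.194, 0.02, -0.163, -271.4, -60.1, 70.2]
[-0.226, 0.024, -0.19, -316.7, -70.1, 81.9]
[-0.258, 0.027, -0.218, -361.9, -80.1, 93.6]
```

>>> jog_arm([
  [-0.032,0.003,-0.027,-45,-10,3,1],
  [-0.065,0.007,-0.054,-90,-20,8,1],
  [-0.1,0.01,-0.08,-136,-30,16,1],
  [-0.13,0.014,-0.11,-181,-40,30,1],
  [-0.16,0.017,-0.136,-226,-50,48,1],
  [-0.194,0.02,-0.163,-271,-60,66,1],
  [-0.226,0.024,-0.19,-317,-70,81,1],
  [-0.258,0.027,-0.218,-362,-80,94,1],
])

```text
time: 19.02
tool_pos: [0.4943, -0.1527, 0.2145]
orientation: [2.125, 2.035, 0.263]
force: [1.1, -0.1, 0.4]
grip_width: 0.0856
```

>>> jog_arm([
  [0,0,0,0,0,0,1],
  [0,0,0,0,0,0,1],
])

```text
time: 19.27
tool_pos: [0.4956, -0.1514, 0.2153]
orientation: [2.127, 2.034, 0.263]
force: [0.7, 0.9, 0.5]
grip_width: 0.0854
```

```bash
python3 - <<'E'
from ik import *
p,Rc,st=cur(); print(st["q"].round(3),p,st["time"])
s=cam("scene");t=cam("top")
Rt=toolrest(15,0); z=Rt.as_matrix()[:,2]
c=np.array([.519,-.1525,.133]); tgt=c+.003*z
print(row(tgt,Rt))
crop(s,180,140,90,115,6,"k1s.png",proj(s,[c])); crop(t,300,130,80,110,6,"k1t.png",proj(t,[c]))
crop(s,310,210,110,95,7,"b1s.png")
E
```

```text
[-0.246  0.127  0.559  2.089 -0.203  0.703  1.966] [ 0.49564254 -0.15142589  0.21533005] 19.275
[-0.003, 0.001, 0.002, -0.5, 1.0, 88.7]
```

View pics/k1s.png

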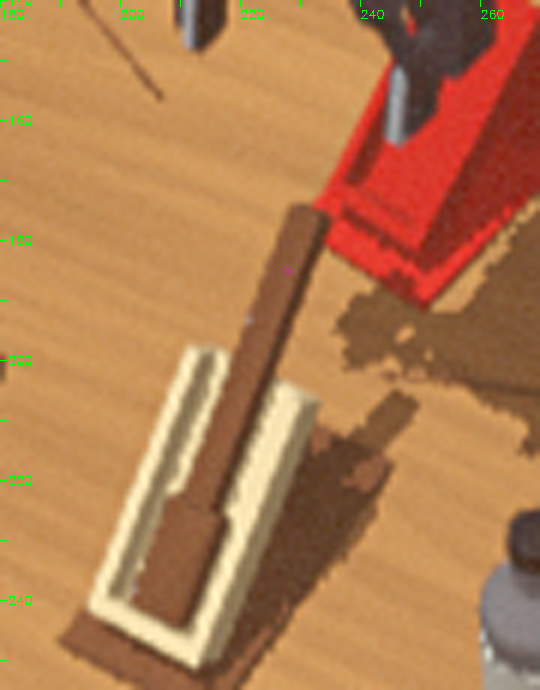

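View pics/k1t.png

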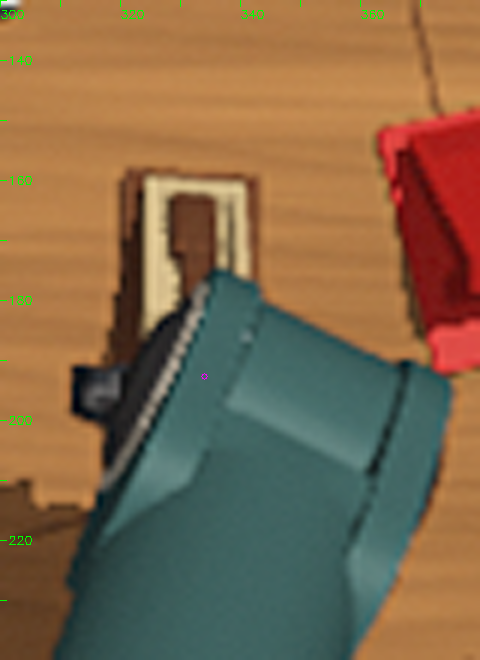

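View pics/b1s.png

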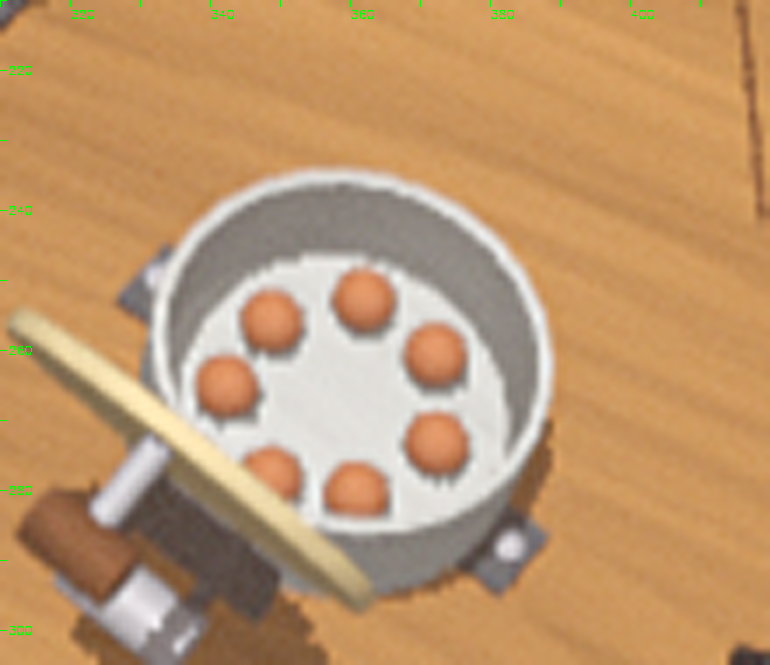

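>>> jog_arm([
  [0,0,0,0,1,40,1],
  [0,0,0,0,1,75,1],
  [0,0,0,0,1,89,1],
  [0,0,0,0,1,89,1],
  [0,0,0,0,1,89,0],
  [0,0,0,0,1,89,0],
  [0,0,0,0,1,89,0],
  [0,0,0,0,1,89,0],
])

```text
time: 20.38
tool_pos: [0.5197, -0.153, 0.1304]
orientation: [2.126, 2.033, 0.264]
force: [-8.0, 2.8, 16.2]
grip_width: 0.0146
```

```bash
python3 - <<'E'
from ik import *
p,Rc,st=cur(); print(st["q"].round(3),p,st["time"],st["force"],st["torque"],st["grip_width"])
print(Rc.as_matrix().round(3))
s=cam("scene")
crop(s,180,140,90,115,6,"k2s.png",proj(s,[p]))
for u in [(348.4,255.5),(361.5,252.4),(371.6,260.2),(371.9,272.8),(360.5,279.5),(348.4,277.4),(341.9,264.5)]:
    b=onz(s,u,.017)[:2]-POT[:2]; c,sn=np.cos(POT[2]),np.sin(POT[2]); x=c*b[0]+sn*b[1];y=-sn*b[0]+c*b[1]
    print(round(x*1000),round(y*1000),"r",round(np.hypot(x,y)*1000),"ang",round(np.degrees(np.arctan2(y,x))))
E
```

```text
[-0.158  0.315  0.485  2.112 -0.415  0.53   2.151] [ 0.51965201 -0.15299129  0.13043257] 20.375 [-7.95541882  2.76289341 16.22415972] [0.70687877 1.1119267  0.27440754] 0.014562277858088413
[[ 0.045  0.966  0.256]
 [ 0.999 -0.043 -0.013]
 [-0.001  0.257 -0.966]]
-8 -36 r 37 ang -103
-37 -16 r 41 ang -157
-37 16 r 40 ang 156
-9 37 r 38 ang 104
24 27 r 36 ang 48
40 1 r 40 ang 1
23 -33 r 40 ang -55
```

View pics/k2s.png

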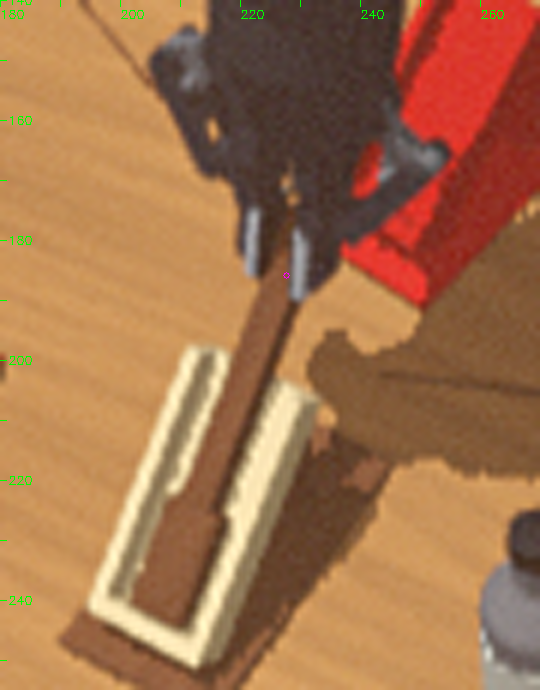

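```bash
cat > stir.py <<'E'
from ik import *
def sq(): 
    return np.load("Gs.npy")
def up_at(xp,yp,zt,yaw=-85,dx=(0,0,0)):
    c=W(POT,[[xp,yp,zt]])[0]+np.array(dx); return pr(upright(c,np.radians(yaw))@np.linalg.inv(sq()))
E
python3 - <<'E'
from stir import *
p,Rc,st=cur()
H=padhome(); 
# robot-frame correction: handle centre at TCP - 3mm along z, keep tip line; average half
print("TCP in pad(home)",(np.linalg.inv(H)@np.r_[p,1]).round(4))
G=np.linalg.inv(T4(p,Rc))@H
G=np.linalg.inv(T4(p,Rc))@H; np.save("Gs.npy",G)
n=D(REST,[np.sin(np.radians(40)),0,np.cos(np.radians(40))])
k1=p+.03*n; k2=k1+[0,0,.18]
print("K1",row(k1,Rc)); print("K2",row(k2,Rc))
pu,Ru=pr(upright([.49,-.05,.18],np.radians(-85))@np.linalg.inv(G)); print(pu)
rv=(Rc.inv()*Ru).as_rotvec(); print("angle",np.degrees(np.linalg.norm(rv)))
for f in np.linspace(0,1,11)[1:]:
    print(row(k2+(pu-k2)*f,Rc*R.from_rotvec(rv*f)), ik(k2+(pu-k2)*f,Rc*R.from_rotvec(rv*f),st["q"])[0].round(2))
E
```

```text
TCP in pad(home) [0.0685 0.0016 0.0045 1.    ]
K1 [0.0, 0.0, 0.0, -0.0, 24.5, -17.3]
K2 [0.0, 0.0, 0.0, -0.2, 70.7, -191.2]
[ 0.48829373 -0.04654309  0.34345197]
angle 96.14338750577107
[0.07, 0.027, 0.15, 10.3, 65.6, -193.6] [-0.23  0.11  0.52  1.81 -0.16  1.07  1.74]
[0.141, 0.054, 0.3, 20.8, 60.5, -196.0] [-0.23  0.14  0.54  1.77 -0.2   1.15  1.61]
[0.211, 0.08, 0.45, 31.3, 55.4, -198.4] [-0.24  0.17  0.56  1.75 -0.24  1.23  1.49]
[0.282, 0.107, 0.6, 41.8, 50.3, -200.8] [-0.23  0.2   0.58  1.72 -0.29  1.3   1.37]
[0.352, 0.134, 0.75, 52.3, 45.3, -203.2] [-0.22  0.22  0.59  1.71 -0.35  1.37  1.25]
[0.423, 0.161, 0.9, 62.8, 40.2, -205.6] [-0.21  0.24  0.6   1.7  -0.41  1.43  1.14]
[0.493, 0.188, 1.05, 73.3, 35.1, -208.0] [-0.2   0.25  0.6   1.71 -0.47  1.47  1.02]
[0.563, 0.215, 1.199, 83.7, 30.0, -210.4] [-0.18  0.26  0.61  1.72 -0.53  1.51  0.9 ]
[0.634, 0.241, 1.349, 94.2, 24.9, -212.8] [-0.16  0.26  0.61  1.74 -0.59  1.54  0.78]
[0.704, 0.268, 1.499, 104.7, 19.8, -215.2] [-0.14  0.25  0.61  1.77 -0.65  1.55  0.66]
```

>>> jog_arm([
  [0,0,0,0,6,-4,0],
  [0,0,0,0,24,-17,0],
  [0,0,0,0,34,-55,0],
  [0,0,0,0,47,-100,0],
  [0,0,0,0,59,-147,0],
  [0,0,0,0,71,-191,0],
  [0.07,0.027,0.15,10,66,-194,0],
  [0.14,0.054,0.3,21,60,-196,0],
])

```text
time: 21.42
tool_pos: [0.5284, -0.1317, 0.336]
orientation: [2.542, 1.797, 0.229]
force: [-0.1, 0.6, -1.5]
grip_width: 0.0146
```

```bash
python3 - <<'E'
from stir import *
p,Rc,st=cur(); print(st["q"].round(3),p,st["time"],st["force"],st["grip_width"])
s=cam("scene"); G=sq(); M=T4(p,Rc)@G
P=np.array([[-.095,-.014,.016,1],[-.095,.014,.016,1],[-.04,-.014,.016,1],[-.04,.014,.016,1]])@M.T
crop(s,150,100,130,150,4,"k3s.png",proj(s,P[:,:3]))
E
```

```text
[-0.319  0.14   0.629  1.776 -0.204  1.153  1.605] [ 0.5284103  -0.13172135  0.33595714] 21.425 [-0.09724688  0.58601329 -1.54549761] 0.014604372216884464
```

View pics/k3s.png

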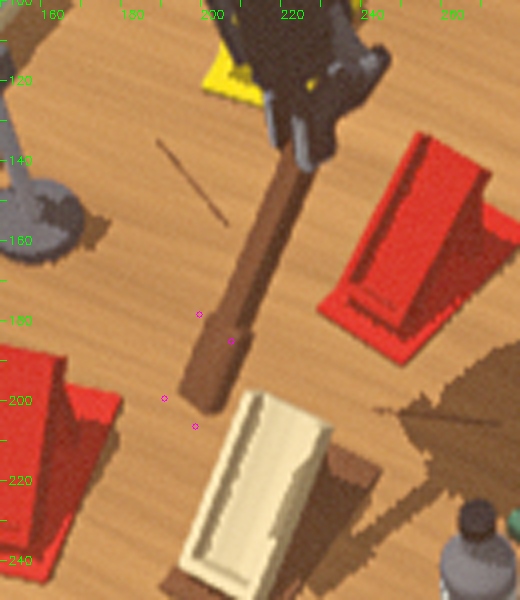

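```bash
python3 - <<'E'
from stir import *
p,Rc,st=cur()
pu,Ru=pr(upright([.49,.0,.20],np.radians(-85))@np.linalg.inv(sq())); print(pu)
for r in path(pu,Ru,8): print(r)
E
```

```text
[0.48829373 0.00345691 0.36345197]
[0.07, 0.027, 0.148, 14.4, -10.1, -2.9]
[0.14, 0.053, 0.297, 28.9, -20.2, -5.8]
[0.209, 0.08, 0.445, 43.3, -30.3, -8.7]
[0.279, 0.106, 0.594, 57.7, -40.5, -11.7]
[0.349, 0.133, 0.742, 72.1, -50.6, -14.6]
[0.419, 0.159, 0.891, 86.6, -60.7, -17.5]
[0.489, 0.186, 1.039, 101.0, -70.8, -20.4]
[0.558, 0.212, 1.187, 115.4, -80.9, -23.3]
```

>>> jog_arm([
  [0.07,0.027,0.148,14,-10,-3,0],
  [0.14,0.053,0.297,29,-20,-6,0],
  [0.21,0.08,0.445,43,-30,-9,0],
  [0.28,0.106,0.594,58,-40,-12,0],
  [0.35,0.133,0.742,72,-51,-15,0],
  [0.42,0.16,0.89,87,-61,-17,0],
  [0.49,0.186,1.04,101,-71,-20,0],
  [0.558,0.212,1.187,115,-81,-23,0],
])

```text
time: 22.48
tool_pos: [0.4865, 0.0015, 0.3614]
orientation: [-2.533, -0.067, 0.016]
force: [0.2, 0.3, -0.3]
grip_width: 0.0147
```

```bash
python3 - <<'E'
from stir import *
p,Rc,st=cur(); print(st["q"].round(3),p,st["time"],st["force"],st["grip_width"])
Pd=up_at(0,0,.17); print("pot pre",Pd[0])
for r in path(Pd[0],Pd[1],7): print(r)
E
```

```text
[-0.333  0.202  0.711  1.787 -0.677  1.515  0.588] [0.48646438 0.00151708 0.36140212] 22.475 [ 0.18831752  0.34749917 -0.29568146] 0.014720612227441175
pot pre [0.52069373 0.21895691 0.33345197]
[0.001, 0.0, 0.001, 6.5, -23.0, 20.9]
[0.001, 0.0, 0.003, 12.9, -45.9, 41.7]
[0.002, 0.001, 0.004, 19.4, -68.9, 62.6]
[0.003, 0.001, 0.005, 25.9, -91.8, 83.5]
[0.004, 0.001, 0.007, 32.3, -114.8, 104.4]
[0.004, 0.001, 0.008, 38.8, -137.8, 125.2]
[0.005, 0.001, 0.009, 45.3, -160.7, 146.1]
```

>>> jog_arm([
  [0,0,0,6,-23,21,0],
  [0,0,0,13,-46,42,0],
  [0,0,0,19,-69,63,0],
  [0,0,0.005,26,-92,83,0],
  [0.004,0,0.007,32,-115,104,0],
  [0.004,0,0.008,39,-138,125,0],
  [0.005,0,0.009,45,-161,146,0],
  [0.005,0,0.009,45,-161,146,0],
])

```text
time: 23.48
tool_pos: [0.5193, 0.2211, 0.3331]
orientation: [-2.53, -0.066, 0.02]
force: [0.5, -0.8, -1.3]
grip_width: 0.0148
```

```bash
python3 - <<'E'
from stir import *
p,Rc,st=cur(); print(st["q"].round(3),p,Rc.as_matrix().round(3),st["time"],st["force"],st["grip_width"])
G=sq(); M=T4(p,Rc)@G; print("x_pad",M[:3,0].round(3),"tip",(M@[-.095,0,.008,1])[:3])
s=cam("scene");t=cam("top")
P=np.array([[-.095,0,.008,1],[-.04,-.014,.008,1],[-.04,.014,.008,1],[.095,0,.008,1],[-.095,-.014,.008,1],[-.095,.014,.008,1]])@M.T
crop(s,310,140,110,150,5,"u1s.png",proj(s,P[:,:3])); crop(t,190,140,80,80,9,"u1t.png",proj(t,P[:,:3]))
print(proj(s,P[:,:3]),proj(t,P[:,:3]))
E
```

```text
[-0.612  0.225  0.55   1.809 -0.78   1.242  0.281] [0.51925484 0.22108569 0.33307046] [[ 0.999  0.043 -0.029]
 [ 0.052 -0.818  0.573]
 [ 0.    -0.574 -0.819]] 23.475 [ 0.51683685 -0.82139743 -1.33945688] 0.014843724525466104
x_pad [-0.001  0.002  1.   ] tip [0.52116512 0.21736387 0.16962657]
[[368.5998129  237.57934218]
 [370.83495295 230.73908606]
 [374.86793927 220.35761237]
 [385.20704231 190.59832721]
 [366.63336647 242.64804085]
 [370.54199159 232.57319583]] [[216.43022316 187.06816728]
 [213.8380406  178.96275938]
 [213.89766167 188.04601453]
 [206.72112785 173.53863783]
 [216.39772484 182.68541581]
 [216.46281727 191.46383624]]
```

View pics/u1s.png

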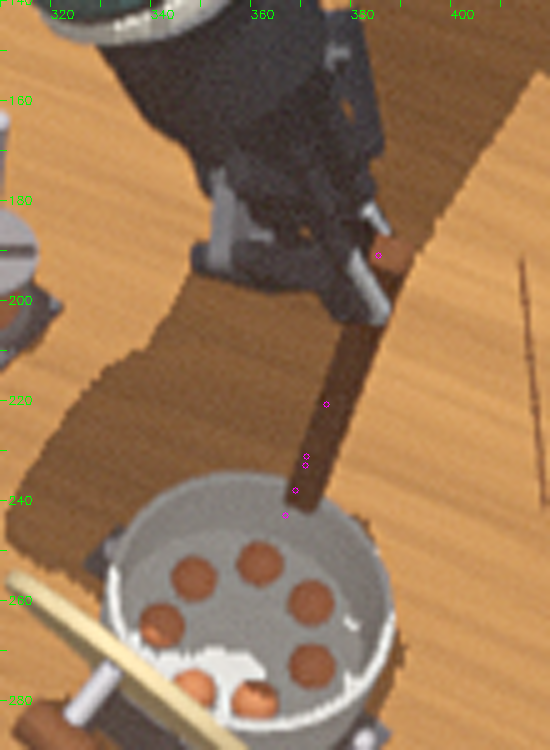

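View pics/u1t.png

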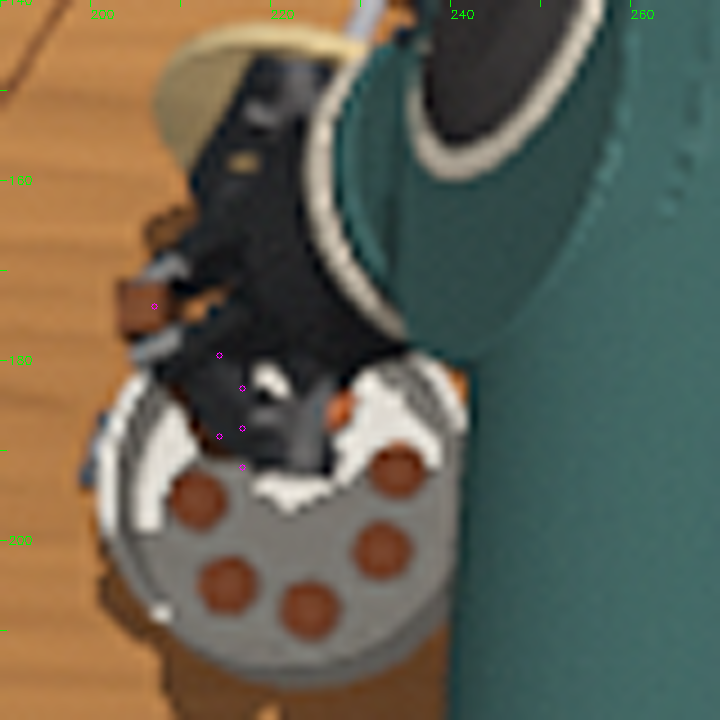

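```bash
python3 - <<'E'
from stir import *
s,t=cam("scene"),cam("top"); p,Rc,st=cur(); M0=T4(p,Rc)@sq()
obs=[(s,np.array([387.0,187.6]),(.095,0,.008)),(t,np.array([204.8,173.6]),(.095,0,.008)),(s,np.array([367.3,237.7]),(-.095,-.014,.016)),(s,np.array([373.2,241.7]),(-.095,-.014,0))]
M=fitpad(obs,M0,wt=(.006,.03)); print((M@[-.095,0,.008,1])[:3].round(4),M[:3,0].round(3))
o,e=tri([s,t],[(387.0,187.6),(204.8,173.6)]); print(o,e,(M0@[.095,0,.008,1])[:3])
np.save("Mfit.npy",M)
E
```

```text
corr mm [ 7.3  4.5 -6.6] rad [-0.008 -0.015 -0.019]
[[0.5, 0.2], [0.7, 0.1], [-0.6, 0.8], [0.3, -0.6]]
[0.5153 0.2221 0.1776] [ 0.018 -0.013  1.   ]
[0.51895244 0.22013426 0.36849447] [array([0.7, 0.1]), array([ 0.5, -0.1])] [0.521706   0.21469396 0.36040793]
```

```bash
python3 - <<'E'
from stir import *
p,Rc,st=cur(); M=T4(p,Rc)@sq(); M[:3,3]+=[-.003,.006,.008]
G=np.linalg.inv(T4(p,Rc))@M; np.save("Gs.npy",G)
for z in (.09,.04,.02):
    a,b=up_at(0,0,z); print(a,row(a,b))
E
```

```text
[0.52366472 0.21295656 0.2454414 ] [0.001, 0.001, 0.003, 3.4, 55.1, 69.3]
[0.52366472 0.21295656 0.1954414 ] [0.001, 0.001, 0.003, 3.3, 83.9, 110.2]
[0.52366472 0.21295656 0.1754414 ] [0.001, 0.001, 0.003, 3.3, 95.3, 126.6]
```

>>> jog_arm([
  [0,0,0,3,15,15,0],
  [0,0,0,3,35,42,0],
  [0,0,0,3,55,69,0],
  [0,0,0,3,70,90,0],
  [0,0,0,3,84,110,0],
  [0,0,0,3,84,110,0],
])

```text
time: 24.42
tool_pos: [0.5226, 0.2128, 0.1943]
orientation: [-2.53, -0.058, 0.022]
force: [-0.4, -1.6, -0.2]
grip_width: 0.0146
```

```bash
cat > see.py <<'E'
from stir import *
import sys
p,Rc,st=cur(); print(st["q"].round(3),p.round(4),st["time"],st["force"].round(1),st["torque"].round(1),st["grip_width"])
G=sq(); M=T4(p,Rc)@G; tip=(M@[-.095,0,.008,1])[:3]; b=tip[:2]-POT[:2]; c,sn=np.cos(POT[2]),np.sin(POT[2])
print("tip",tip.round(4),"pot xy",np.round([c*b[0]+sn*b[1],-sn*b[0]+c*b[1]],4))
s=cam("scene");t=cam("top")
P=np.array([[-.095,0,.008,1],[.095,0,.008,1],[-.095,-.014,0,1],[-.095,-.014,.016,1],[-.095,.014,0,1],[-.095,.014,.016,1]])@M.T
crop(s,320,170,80,125,5,"a.png",proj(s,P[:,:3])); crop(t,190,150,60,80,7,"b.png",proj(t,P[:,:3]))
a=cv2.imread("pics/a.png");b=cv2.imread("pics/b.png");h=max(a.shape[0],b.shape[0]);f=lambda x:cv2.copyMakeBorder(x,0,h-x.shape[0],0,0,0)
cv2.imwrite("pics/"+sys.argv[1],cv2.hconcat([f(a),f(b)])[:600])
E
python3 see.py u2.png
```

```text
[-0.538  0.404  0.507  1.942 -0.952  1.082  0.556] [0.5226 0.2128 0.1943] 24.425 [-0.4 -1.6 -0.2] [-0.6 -0.1  0. ] 0.014597546582497038
tip [0.521  0.2151 0.0389] pot xy [-0.0012 -0.0008]
```

View pics/u2.png

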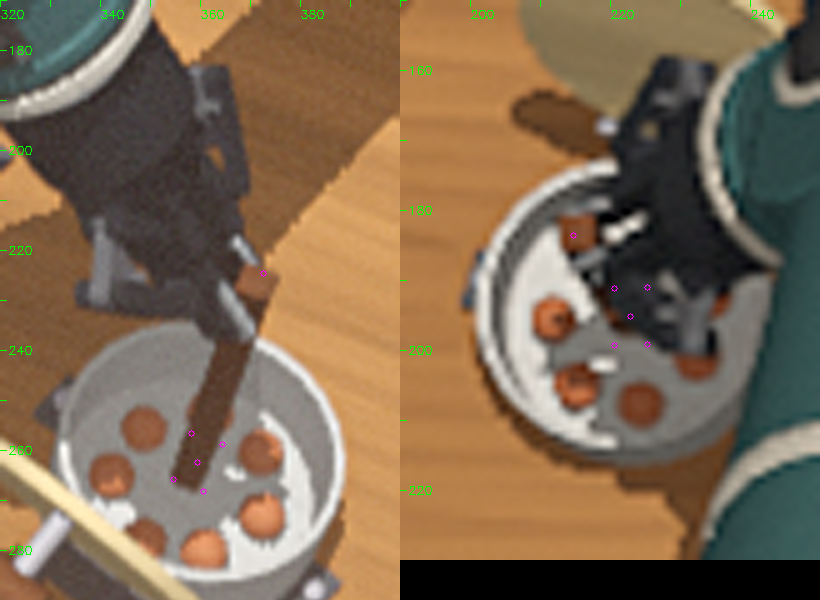

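>>> jog_arm([
  [0,0,0,0,5,7,0],
  [0,0,0,0,10,14.5,0],
  [0,0,0,0,13.5,19.5,0],
  [0,0,0,0,13.5,19.5,0],
])

```text
time: 25.02
tool_pos: [0.5227, 0.2139, 0.1712]
orientation: [-2.529, -0.059, 0.021]
force: [-0.2, 0.5, -1.5]
grip_width: 0.0147
```

```bash
python3 see.py u3.png
```

```text
[-0.525  0.439  0.492  1.956 -0.988  1.057  0.604] [0.5227 0.2139 0.1712] 25.025 [-0.2  0.5 -1.5] [-0.7  0.   0. ] 0.014708034302535781
tip [0.5213 0.2162 0.0157] pot xy [-0.0013  0.0004]
```

View pics/u3.png

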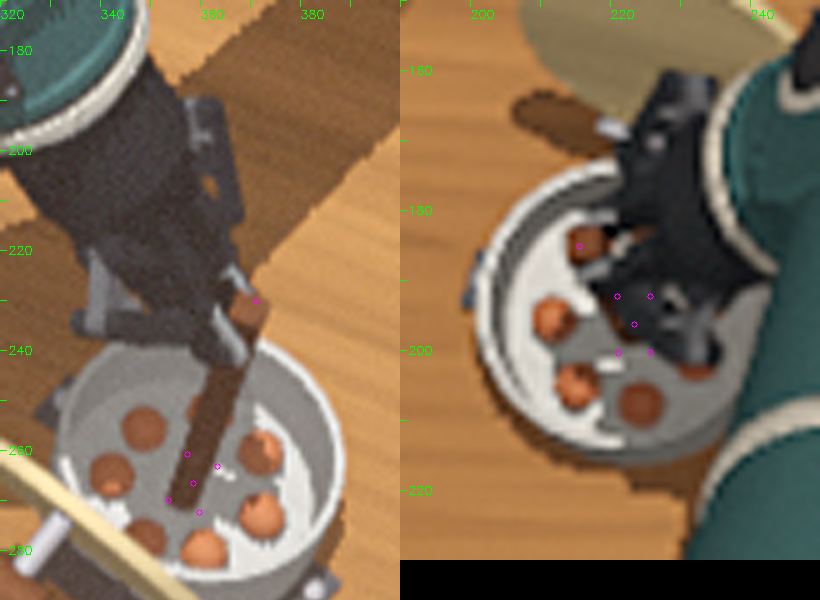

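```bash
python3 - <<'E'
from stir import *
p,Rc,st=cur()
def d(a,b,dz=0):  # pot-mm displacement -> tool
    v=D(POT,[b[0]-a[0],b[1]-a[1],dz]); return Rc.inv().apply(v).round(1).tolist()
P=lambda th,r=40:np.array([r*np.cos(np.radians(th)),r*np.sin(np.radians(th))])
c0=np.array([-1.3,.4])
print("out"); e=P(25)
print(d(c0,c0,-5)); 
for f in np.linspace(0,1,7)[1:]: print(d(c0,c0+(e-c0)*f,-5))
th=25
for k in range(5):
    print("seg",k,th)
    for i in range(1,9): print(d(P(th),P(th-9.75*i)))
    th-=78
print(th, Rc.as_matrix().round(3))
E
```

```text
out
[0.0, 2.9, 4.1]
[6.8, 2.3, 4.5]
[13.6, 1.7, 4.9]
[20.4, 1.1, 5.3]
[27.2, 0.6, 5.7]
[34.0, -0.0, 6.1]
[40.8, -0.6, 6.5]
seg 0 25
[0.3, 5.6, -3.9]
[-0.6, 11.1, -7.8]
[-2.6, 16.4, -11.5]
[-5.7, 21.4, -15.0]
[-9.8, 25.8, -18.1]
[-14.7, 29.6, -20.8]
[-20.3, 32.7, -23.0]
[-26.5, 35.0, -24.6]
seg 1 -53
[-6.6, 1.4, -1.0]
[-13.4, 1.8, -1.3]
[-20.1, 1.3, -0.9]
[-26.7, -0.1, 0.1]
[-32.9, -2.4, 1.7]
[-38.5, -5.6, 3.9]
[-43.4, -9.5, 6.7]
[-47.4, -13.9, 9.8]
seg 2 -131
[-3.0, -5.0, 3.5]
[-5.0, -10.3, 7.3]
[-5.8, -15.8, 11.1]
[-5.4, -21.4, 15.0]
[-3.9, -26.8, 18.8]
[-1.3, -32.0, 22.5]
[2.3, -36.7, 25.8]
[6.8, -40.8, 28.7]
seg 3 -209
[5.3, -3.5, 2.4]
[11.3, -6.1, 4.3]
[17.7, -7.9, 5.5]
[24.5, -8.8, 6.2]
[31.3, -8.7, 6.1]
[37.9, -7.7, 5.4]
[44.3, -5.8, 4.0]
[50.2, -3.0, 2.1]
seg 4 -287
[5.2, 3.6, -2.5]
[9.7, 7.8, -5.5]
[13.1, 12.6, -8.8]
[15.6, 17.7, -12.5]
[16.9, 23.2, -16.3]
[17.1, 28.8, -20.2]
[16.1, 34.3, -24.1]
[14.0, 39.6, -27.8]
-365 [[ 0.999  0.038 -0.028]
 [ 0.047 -0.817  0.574]
 [-0.001 -0.575 -0.818]]
```

>>> jog_arm([
  [0,0,0,0,2.9,4.1,0],
  [0,0,0,6.8,2.3,4.5,0],
  [0,0,0,13.6,1.7,4.9,0],
  [0,0,0,20.4,1.1,5.3,0],
  [0,0,0,27.2,0.6,5.7,0],
  [0,0,0,34,0,6.1,0],
  [0,0,0,40.8,-0.6,6.5,0],
  [0,0,0,40.8,-0.6,6.5,0],
])

```text
time: 26.12
tool_pos: [0.5642, 0.2198, 0.1666]
orientation: [-2.529, -0.059, 0.018]
force: [0.2, -0.4, -0.7]
grip_width: 0.0146
```

```bash
python3 see.py u4.png
```

```text
[-0.504  0.513  0.485  1.857 -1.002  1.088  0.588] [0.5642 0.2198 0.1666] 26.125 [ 0.2 -0.4 -0.7] [-0.7 -0.  -0. ] 0.014588481979191246
tip [0.5631 0.2221 0.0112] pot xy [0.0375 0.017 ]
```

View pics/u4.png

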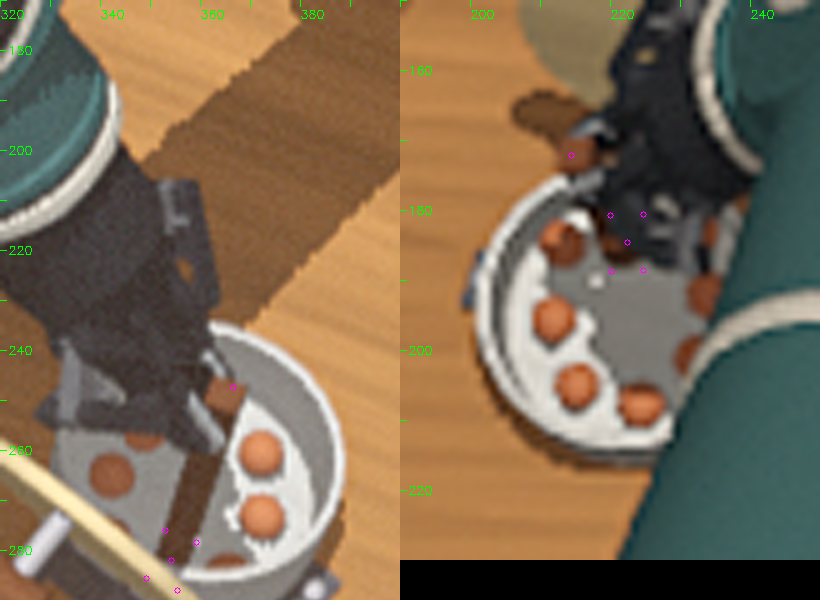

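>>> jog_arm([
  [0,0,0,0.3,5.6,-3.9,0],
  [0,0,0,-0.6,11.1,-7.8,0],
  [0,0,0,-2.6,16.4,-11.5,0],
  [0,0,0,-5.7,21.4,-15,0],
  [0,0,0,-9.8,25.8,-18.1,0],
  [0,0,0,-14.7,29.6,-20.8,0],
  [0,0,0,-20.3,32.7,-23,0],
  [0,0,0,-26.5,35,-24.6,0],
])

```text
time: 27.22
tool_pos: [0.5385, 0.1759, 0.1667]
orientation: [-2.529, -0.059, 0.02]
force: [-0.8, 3.5, -1.2]
grip_width: 0.0147
```

```bash
python3 see.py u5.png
```

```text
[-0.458  0.474  0.508  1.924 -0.978  1.106  0.659] [0.5385 0.1759 0.1667] 27.225 [-0.8  3.5 -1.2] [0.3 0.4 0.1] 0.014663462825352537
tip [0.5373 0.1783 0.0113] pot xy [ 0.024 -0.032]
```

View pics/u5.png

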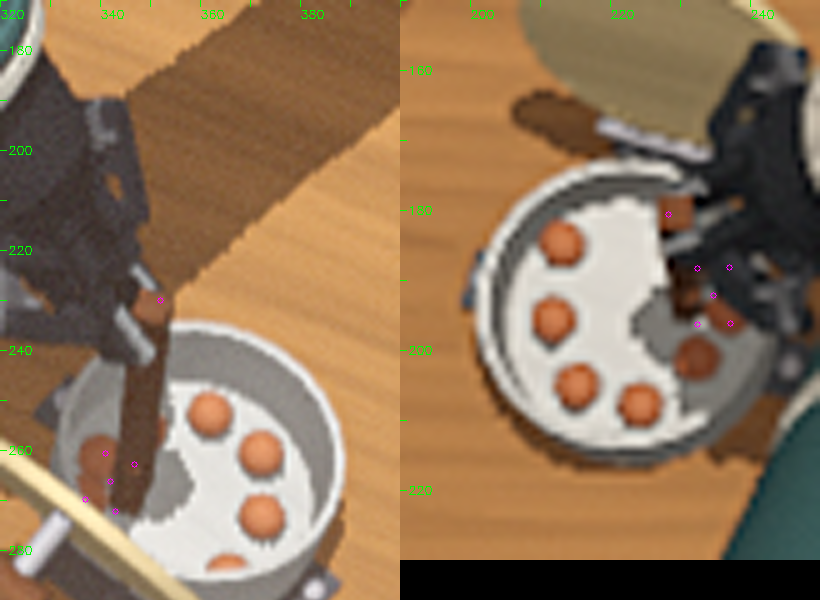

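>>> jog_arm([
  [0,0,0,-6.6,1.4,-1,0],
  [0,0,0,-13.4,1.8,-1.3,0],
  [0,0,0,-20.1,1.3,-0.9,0],
  [0,0,0,-26.7,-0.1,0.1,0],
  [0,0,0,-32.9,-2.4,1.7,0],
  [0,0,0,-38.5,-5.6,3.9,0],
  [0,0,0,-43.4,-9.5,6.7,0],
  [0,0,0,-47.4,-13.9,9.8,0],
])

```text
time: 28.32
tool_pos: [0.4915, 0.1913, 0.1673]
orientation: [-2.528, -0.06, 0.017]
force: [6.9, 3.3, -0.8]
grip_width: 0.0147
```

```bash
python3 see.py u6.png
```

```text
[-0.508  0.393  0.502  2.038 -0.979  1.04   0.657] [0.4915 0.1913 0.1673] 28.325 [ 6.9  3.3 -0.8] [ 0.5 -2.2 -1. ] 0.01465650249187996
tip [0.4906 0.1938 0.0118] pot xy [-0.0251 -0.0293]
```

View pics/u6.png

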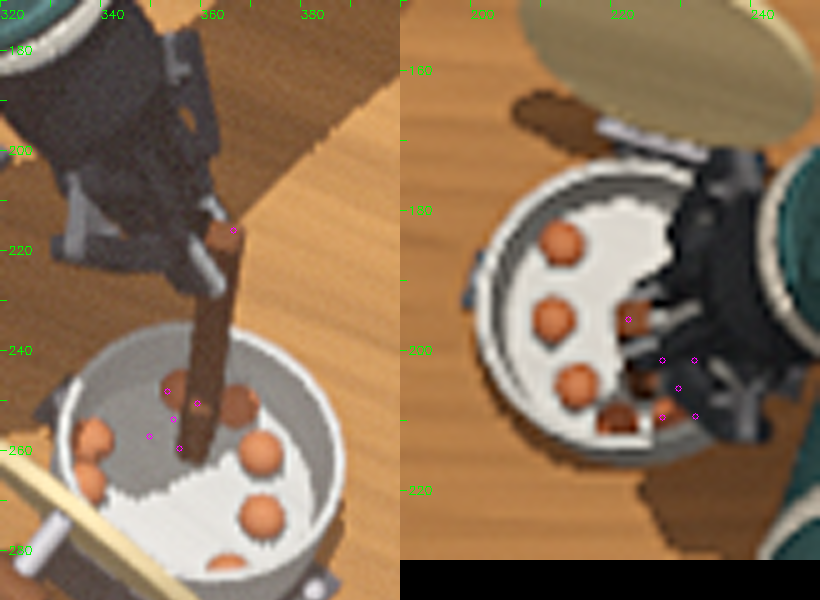

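```bash
cat > tipm.py <<'E'
from stir import *
import sys
def tippot(px,z=.012):
    s=get_image("scene"); w=onz(s,px,z)-[.014,0,0]; b=w[:2]-POT[:2]; c,sn=np.cos(POT[2]),np.sin(POT[2])
    x,y=c*b[0]+sn*b[1],-sn*b[0]+c*b[1]; print("tip pot",round(x*1000,1),round(y*1000,1),"r",round(np.hypot(x,y)*1000,1),"ang",round(np.degrees(np.arctan2(y,x)),1))
tippot((float(sys.argv[1]),float(sys.argv[2])))
E
python3 tipm.py 358 261.8
```

```text
tip pot -26.0 -11.4 r 28.4 ang -156.3
```

```bash
python3 - <<'E'
from stir import *
p,Rc,st=cur(); M=T4(p,Rc)@sq()
jx=Rc.as_matrix()[:,0]; A=R.from_rotvec(jx*.115)
g=p.copy(); N=M.copy(); N[:3,:3]=A.as_matrix()@M[:3,:3]; N[:3,3]=g+A.apply(M[:3,3]-g)
tip=(N@[-.095,0,.008,1])[:3]; b=tip[:2]-POT[:2]; c,sn=np.cos(POT[2]),np.sin(POT[2]); print("tip",tip,np.round([c*b[0]+sn*b[1],-sn*b[0]+c*b[1]],4))
s=cam("scene"); P=np.array([[-.095,-.014,0,1],[-.095,-.014,.016,1],[.095,0,.008,1]])@N.T; print(proj(s,P[:,:3]))
G=np.linalg.inv(T4(p,Rc))@N; np.save("Gs.npy",G)
pts=[(-27,-12),(-31,-13),(-35,-14),(-36.5,-10),(-37.5,-4),(-37.5,2),(-37,7),(-35.5,13)]
for x,y in pts:
    a,b=up_at(x/1000,y/1000,.011); print((x,y),row(a,b))
E
```

```text
tip [0.48969683 0.21190299 0.01321133] [-0.0306 -0.012 ]
[[362.22925684 261.33302834]
 [356.20193489 259.32680354]
 [364.56498728 214.98010961]]
(-27, -12) [-0.115, 0.0, 0.005, 3.7, -13.2, 10.4]
(-31, -13) [-0.115, 0.0, 0.005, -0.4, -13.4, 10.5]
(-35, -14) [-0.115, 0.0, 0.005, -4.5, -13.7, 10.7]
(-36.5, -10) [-0.115, 0.0, 0.005, -4.7, -17.1, 13.1]
(-37.5, -4) [-0.115, 0.0, 0.005, -3.8, -22.1, 16.6]
(-37.5, 2) [-0.115, 0.0, 0.005, -2.0, -26.7, 19.9]
(-37, 7) [-0.115, 0.0, 0.005, 0.0, -30.5, 22.5]
(-35.5, 13) [-0.115, 0.0, 0.005, 3.3, -34.8, 25.6]
```

>>> jog_arm([
  [-0.06,0,0,0,-7,5,0],
  [-0.115,0,0.005,-0.4,-13.4,10.5,0],
  [-0.115,0,0.005,-4.5,-13.7,10.7,0],
  [-0.115,0,0.005,-4.7,-17.1,13.1,0],
  [-0.115,0,0.005,-3.8,-22.1,16.6,0],
  [-0.115,0,0.005,-2,-26.7,19.9,0],
  [-0.115,0,0.005,0,-30.5,22.5,0],
  [-0.115,0,0.005,3.3,-34.8,25.6,0],
])

```text
time: 29.52
tool_pos: [0.493, 0.234, 0.1661]
orientation: [-2.644, -0.055, 0.016]
force: [4.5, -1.6, -1.1]
grip_width: 0.0147
```

```bash
python3 see.py u7.png
```

```text
[-0.658  0.376  0.51   2.009 -0.879  0.941  0.447] [0.493  0.234  0.1661] 29.525 [ 4.5 -1.6 -1.1] [-0.9 -1.5 -0.4] 0.01467711465098173
tip [0.4917 0.2364 0.0107] pot xy [-0.0351  0.0121]
```

View pics/u7.png

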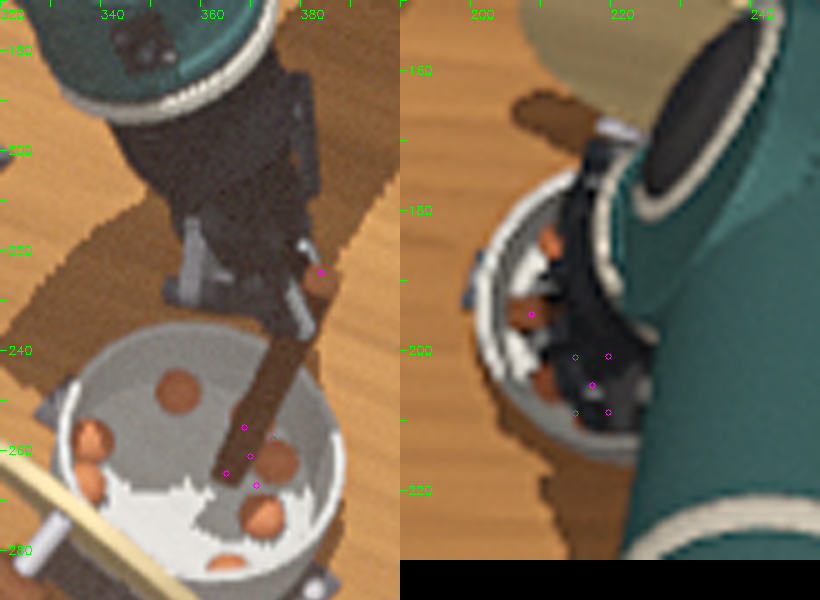

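```bash
python3 - <<'E'
from stir import *
for th in np.arange(161-10,161-81,-10):
    r=np.interp(th,[45,90,130,161],[36,34,36,37])
    a,b=up_at(r*np.cos(np.radians(th))/1000,r*np.sin(np.radians(th))/1000,.011); print(th,r.round(1),row(a,b))
E
```

```text
151 36.7 [0.001, 0.0, -0.001, 4.6, -3.5, 1.5]
141 36.4 [0.001, 0.0, -0.001, 9.8, -6.8, 3.2]
131 36.0 [0.001, 0.0, -0.001, 15.5, -9.2, 4.5]
121 35.6 [0.001, 0.0, -0.001, 21.5, -10.5, 5.2]
111 35.0 [0.001, 0.0, -0.001, 27.7, -10.9, 5.4]
101 34.6 [0.001, 0.0, -0.001, 33.7, -10.3, 5.1]
91 34.0 [0.001, 0.0, -0.001, 39.5, -8.8, 4.3]
81 34.4 [0.001, 0.0, -0.001, 45.2, -7.2, 3.4]
```

>>> jog_arm([
  [0,0,0,4.6,-3.5,1.5,0],
  [0,0,0,9.8,-6.8,3.2,0],
  [0,0,0,15.5,-9.2,4.5,0],
  [0,0,0,21.5,-10.5,5.2,0],
  [0,0,0,27.7,-10.9,5.4,0],
  [0,0,0,33.7,-10.3,5.1,0],
  [0,0,0,39.5,-8.8,4.3,0],
  [0,0,0,45.2,-7.2,3.4,0],
])

```text
time: 30.62
tool_pos: [0.5371, 0.2438, 0.166]
orientation: [-2.644, -0.056, 0.02]
force: [-2.3, -0.9, 0.2]
grip_width: 0.0144
```

```bash
python3 see.py u8.png
```

```text
[-0.633  0.454  0.504  1.899 -0.89   0.989  0.432] [0.5371 0.2438 0.166 ] 30.625 [-2.3 -0.9  0.2] [-0.8  0.9  0.3] 0.014373482603195245
tip [0.5353 0.2462 0.0105] pot xy [0.0045 0.033 ]
```

View pics/u8.png

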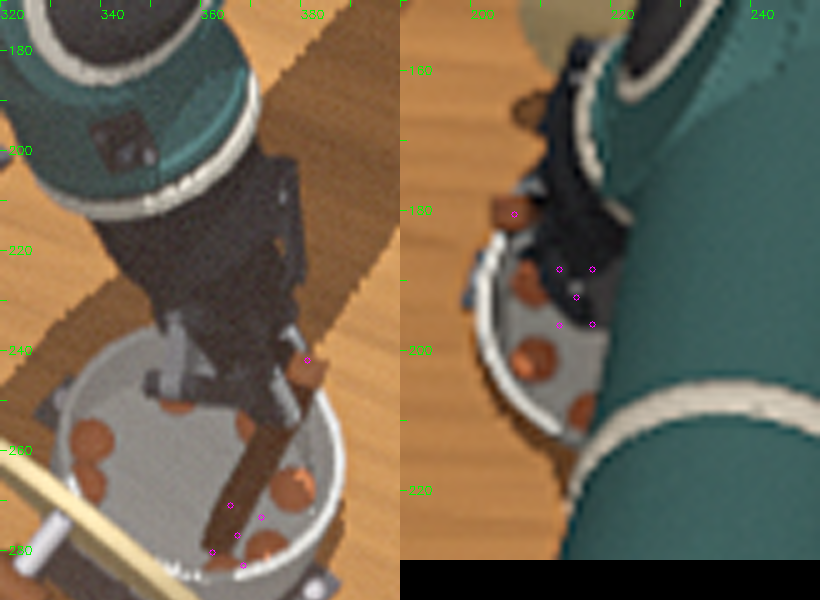

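```bash
python3 - <<'E'
from stir import *
for th in np.linspace(82,0,9)[1:]:
    r=np.interp(th,[0,20,45,90],[39,39,37,34])
    a,b=up_at(r*np.cos(np.radians(th))/1000,r*np.sin(np.radians(th))/1000,.011); print(th.round(0),r.round(1),row(a,b), (a-.0).round(3))
E
```

```text
72.0 35.2 [0.001, 0.003, -0.002, 5.8, 1.0, -1.2] [0.543 0.242 0.166]
62.0 35.9 [0.001, 0.003, -0.002, 11.0, 4.2, -3.0] [0.548 0.239 0.166]
51.0 36.6 [0.001, 0.003, -0.002, 15.6, 8.2, -5.2] [0.553 0.235 0.166]
41.0 37.3 [0.001, 0.003, -0.002, 19.4, 13.0, -7.8] [0.557 0.229 0.166]
31.0 38.1 [0.001, 0.003, -0.002, 22.3, 18.4, -10.7] [0.56  0.223 0.166]
20.0 39.0 [0.001, 0.003, -0.002, 24.1, 24.3, -14.0] [0.562 0.217 0.166]
10.0 39.0 [0.001, 0.003, -0.002, 23.9, 30.4, -17.3] [0.563 0.21  0.166]
0.0 39.0 [0.001, 0.003, -0.002, 22.4, 36.4, -20.5] [0.561 0.203 0.166]
```

>>> jog_arm([
  [0,0,0,5.8,1,-1.2,0],
  [0,0,0,11,4.2,-3,0],
  [0,0,0,15.6,8.2,-5.2,0],
  [0,0,0,19.4,13,-7.8,0],
  [0,0,0,22.3,18.4,-10.7,0],
  [0,0,0,24.1,24.3,-14,0],
  [0,0,0,23.9,30.4,-17.3,0],
  [0,0,0,22.4,36.4,-20.5,0],
])

```text
time: 31.72
tool_pos: [0.5611, 0.2027, 0.1667]
orientation: [-2.644, -0.056, 0.018]
force: [-0.2, 0.7, -0.2]
grip_width: 0.0146
```

```bash
python3 see.py u9.png
```

```text
[-0.557  0.487  0.521  1.854 -0.882  1.046  0.489] [0.5611 0.2027 0.1667] 31.725 [-0.2  0.7 -0.2] [-0.6 -0.   0.1] 0.014605809424424836
tip [0.5594 0.2052 0.0112] pot xy [ 0.0385 -0.0003]
```

View pics/u9.png

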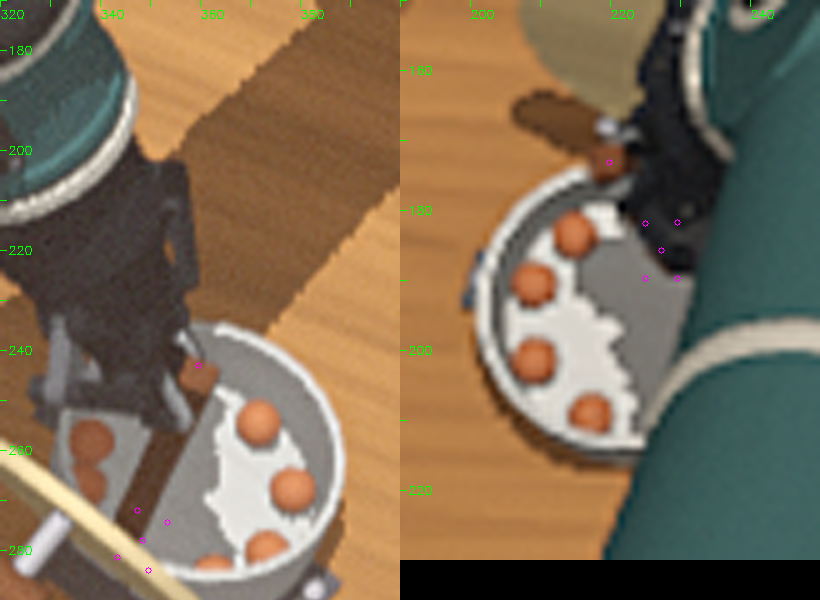

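```bash
python3 - <<'E'
from stir import *
p,Rc,st=cur()
print(Rc.inv().apply([0,0,.17]).round(4)*1000, Rc.inv().apply(D(POT,[-.03,0,0]))*1000, Rc.as_matrix().round(3))
E
```

```text
[  -0.5  -81.1 -149.4] [-28.60935154  -7.89128603   4.3854999 ] [[ 0.999  0.035 -0.023]
 [ 0.042 -0.878  0.476]
 [-0.003 -0.477 -0.879]]
```

>>> jog_arm([
  [0,0,0,0,-5,-9,0],
  [0,0,0,-4,-16,-28,0],
  [0,0,0,-12,-33,-56,0],
  [0,0,0,-20,-52,-86,0],
  [0,0,0,-28,-72,-118,0],
  [0,0,0,-28,-89,-145,0],
  [0,0,0,-28,-89,-145,0],
])

```text
time: 32.7
tool_pos: [0.5339, 0.2115, 0.3397]
orientation: [-2.642, -0.058, 0.014]
force: [-0.1, 0.3, -1.5]
grip_width: 0.0147
```

```bash
sed -i 's/crop(s,320,170,80,125,5/crop(s,310,140,100,150,4/' see.py; python3 see.py v1.png
```

```text
[-0.678  0.236  0.599  1.745 -0.67   1.25   0.185] [0.5339 0.2115 0.3397] 32.7 [-0.1  0.3 -1.5] [-0.6 -0.  -0. ] 0.014739649881756061
tip [0.5328 0.2142 0.1843] pot xy [0.0104 0.0015]
```

View pics/v1.png

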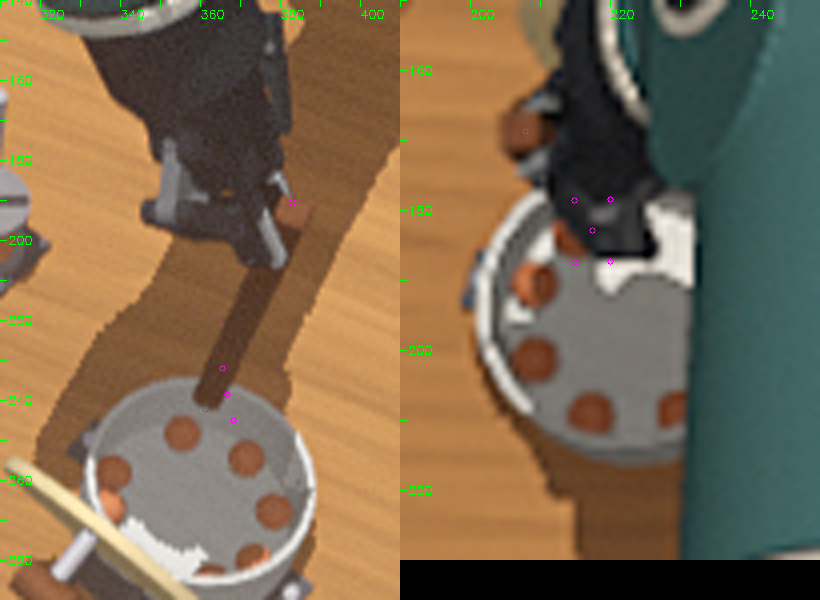

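```bash
python3 - <<'E'
from stir import *
s,t=cam("scene"),cam("top"); p,Rc,st=cur(); M0=T4(p,Rc)@sq()
crop(s,345,175,50,75,8,"v2s.png"); crop(t,195,155,30,40,12,"v2t.png")
a=cv2.imread("pics/v2s.png");b=cv2.imread("pics/v2t.png");h=600;f=lambda x:cv2.copyMakeBorder(x,0,h-x.shape[0],0,0,0)
cv2.imwrite("pics/v2.png",cv2.hconcat([f(a),f(b)]))
E
```

```text
(no output)
```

View pics/v2.png

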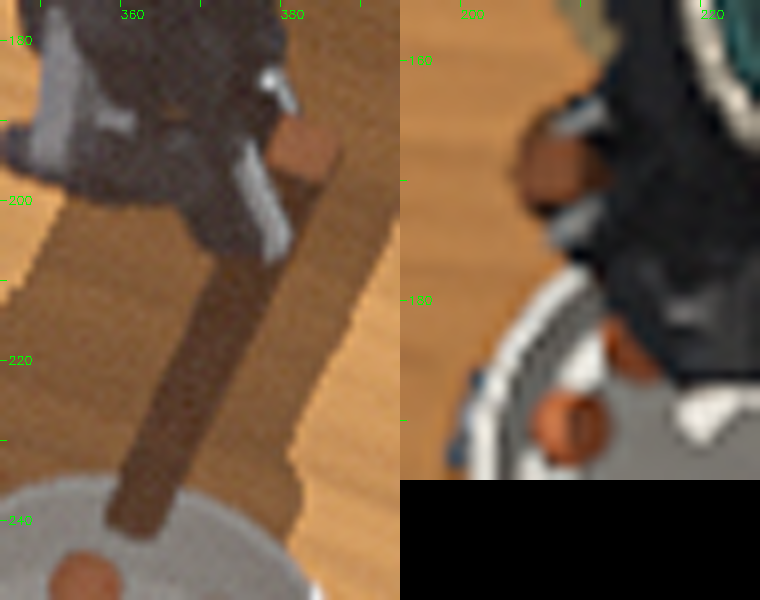

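```bash
python3 - <<'E'
from stir import *
s,t=cam("scene"),cam("top"); p,Rc,st=cur(); G0=sq()
obs=[(s,np.array([382.4,193.2]),(.095,0,.008)),(t,np.array([207.4,168.3]),(.095,0,.008)),(s,np.array([357.6,239.75]),(-.095,-.014,.016)),(s,np.array([364.5,242.]),(-.095,-.014,0))]
def mod(v):
    T=T4(np.array([v[1],v[2],v[3]]),R.from_rotvec([v[0],0,0])); return T4(p,Rc)@T@G0
def f(v,full=0):
    M=mod(v); r=np.concatenate([proj(d,(M@np.r_[P,1])[:3])[0]-px for d,px,P in obs]); 
    return r if full else np.r_[r/.8,v[0]/.15,v[1:]/.004]
q=least_squares(f,np.zeros(4)); print(q.x.round(4)); print(f(q.x,1).reshape(-1,2).round(1)); M=mod(q.x)
print(M[:3,0].round(3),(M@[-.095,0,.008,1])[:3].round(3)); print(f(np.zeros(4),1).reshape(-1,2).round(1))
E
```

```text
[-0.0496  0.0001  0.0003  0.0001]
[[ 0.6 -1.8]
 [-0.2  0.5]
 [-0.4  0.9]
 [-0.5  1.4]]
[0.002 0.051 0.999] [0.532 0.205 0.18 ]
[[-0.1 -2.3]
 [ 0.4  0.5]
 [ 3.   2.2]
 [ 3.   2.6]]
```

```bash
python3 - <<'E'
from stir import *
p,Rc,st=cur(); G0=sq(); G=T4([0,0,0],R.from_rotvec([-.05,0,0]))@G0; np.save("Gs.npy",G)
pg=np.array([.51965,-.15299,.13043]); Rg=R.from_rotvec([2.126,2.033,.264])
n=D(REST,[np.sin(np.radians(40)),0,np.cos(np.radians(40))]); up=D(REST,[-np.cos(np.radians(40)),0,np.sin(np.radians(40))])
Rt=Rg*R.from_rotvec([-.02,0,0]); k2=pg+.03*n+np.array([0,0,.18])
np.save("Rg.npy",Rg.as_rotvec())
for i,r in enumerate(path(k2,Rt,16,zb=.02)): print(i+1,r)
M=T4(k2,Rt)@G; print("x_pad",M[:3,0],"slope",np.degrees(np.arcsin(M[2,0])))
E
```

```text
1 [-0.039, -0.01, -0.094, -0.6, 18.3, -14.2]
2 [-0.079, -0.02, -0.188, -1.3, 36.6, -28.2]
3 [-0.118, -0.03, -0.282, -1.9, 55.1, -42.0]
4 [-0.158, -0.04, -0.377, -2.5, 73.7, -55.4]
5 [-0.197, -0.05, -0.471, -3.1, 92.7, -68.3]
6 [-0.236, -0.061, -0.565, -3.7, 111.9, -80.6]
7 [-0.276, -0.071, -0.659, -4.3, 131.5, -92.4]
8 [-0.315, -0.081, -0.753, -5.0, 151.4, -103.5]
9 [-0.355, -0.091, -0.847, -5.6, 171.7, -113.9]
10 [-0.394, -0.101, -0.942, -6.2, 192.4, -123.6]
11 [-0.433, -0.111, -1.036, -6.8, 213.4, -132.7]
12 [-0.473, -0.121, -1.13, -7.4, 234.7, -141.2]
13 [-0.512, -0.131, -1.224, -8.0, 256.2, -149.3]
14 [-0.551, -0.141, -1.318, -8.6, 278.0, -157.0]
15 [-0.591, -0.151, -1.412, -9.1, 299.9, -164.4]
16 [-0.63, -0.162, -1.507, -9.7, 321.9, -171.7]
x_pad [-0.73559795  0.03323359  0.67660268] slope 42.578731204011945
```

>>> jog_arm([
  [-0.04,-0.01,-0.094,-0.6,18,-14,0],
  [-0.08,-0.02,-0.188,-1.3,37,-28,0],
  [-0.118,-0.03,-0.282,-2,55,-42,0],
  [-0.158,-0.04,-0.377,-2.5,74,-55,0],
  [-0.197,-0.05,-0.471,-3,93,-68,0],
  [-0.236,-0.06,-0.565,-4,112,-81,0],
  [-0.276,-0.07,-0.659,-4,131,-92,0],
  [-0.315,-0.08,-0.753,-5,151,-103,0],
])

```text
time: 34.0
tool_pos: [0.5361, 0.0285, 0.3546]
orientation: [-2.749, -1.154, -0.146]
force: [0.1, 0.3, -1.4]
grip_width: 0.0144
```

```bash
python3 - <<'E'
from stir import *
p,Rc,st=cur(); print(st["q"].round(3),p,st["time"],st["force"])
pg=np.array([.51965,-.15299,.13043]); Rg=R.from_rotvec(np.load("Rg.npy"))
n=D(REST,[np.sin(np.radians(40)),0,np.cos(np.radians(40))])
Rt=Rg*R.from_rotvec([-.02,0,0]); k2=pg+.03*n+np.array([0,0,.17])
for i,r in enumerate(path(k2,Rt,8)): print(i+1,r)
E
```

```text
[-0.552  0.166  0.625  1.714 -0.293  1.287  0.942] [0.53609658 0.0285006  0.35458541] 34.0 [ 0.14725552  0.25398724 -1.36896824]
1 [-0.039, -0.01, -0.094, -16.3, 16.4, -0.3]
2 [-0.078, -0.02, -0.188, -32.6, 32.8, -0.6]
3 [-0.118, -0.03, -0.281, -48.9, 49.2, -0.9]
4 [-0.157, -0.041, -0.375, -65.2, 65.6, -1.2]
5 [-0.196, -0.051, -0.469, -81.5, 82.0, -1.5]
6 [-0.235, -0.061, -0.563, -97.8, 98.5, -1.8]
7 [-0.274, -0.071, -0.657, -114.1, 114.9, -2.1]
8 [-0.313, -0.081, -0.751, -130.4, 131.3, -2.3]
```

>>> jog_arm([
  [-0.04,-0.01,-0.094,-16,16,0,0],
  [-0.078,-0.02,-0.188,-33,33,-0.6,0],
  [-0.118,-0.03,-0.281,-49,49,-1,0],
  [-0.157,-0.04,-0.375,-65,66,-1,0],
  [-0.196,-0.05,-0.469,-81,82,-1.5,0],
  [-0.235,-0.06,-0.563,-98,98,-2,0],
  [-0.274,-0.07,-0.657,-114,115,-2,0],
  [-0.313,-0.08,-0.751,-130,131,-2,0],
])

```text
time: 35.0
tool_pos: [0.5383, -0.1533, 0.3228]
orientation: [2.115, 2.023, 0.285]
force: [1.1, -0.6, -1.5]
grip_width: 0.0147
```

>>> jog_arm([
  [0,0,0,0,0,0,0],
  [0,0,0,0,0,0,0],
])

```text
time: 35.25
tool_pos: [0.5385, -0.152, 0.3232]
orientation: [2.12, 2.02, 0.285]
force: [-0.4, -0.8, 0.1]
grip_width: 0.0145
```

```bash
cat > plc.py <<'E'
from stir import *
import sys
p,Rc,st=cur(); print(st["q"].round(3),p.round(4),st["time"],st["force"].round(1),st["torque"].round(2),st["grip_width"])
pg=np.array([.51965,-.15299,.13043]); Rg=R.from_rotvec(np.load("Rg.npy"))
n=D(REST,[np.sin(np.radians(40)),0,np.cos(np.radians(40))]); up=D(REST,[-np.cos(np.radians(40)),0,np.sin(np.radians(40))])
d=p-pg; print("TCP rel grasp-home: s",(d@up*1000).round(1),"n",(d@n*1000).round(1),"y",(d@np.cross(n,up)*1000).round(1),"rot",(Rg.inv()*Rc).as_rotvec().round(3))
Rt=Rg*R.from_rotvec([-.02,0,0])
for s_,n_,b in ((12,60,0),(10,25,0),(10,12,0),(10,5,0),(0,5,0),(0,0,0)): print((s_,n_),row(pg+up*s_/1000+n*n_/1000,Rt))
print("down",Rc.inv().apply(-up).round(3),"n",Rc.inv().apply(n).round(3))
s=cam("scene"); crop(s,170,140,90,115,5,sys.argv[1])
E
python3 plc.py w1.png
```

```text
[-0.375  0.079  0.669  1.882 -0.144  0.932  1.879] [ 0.5385 -0.152   0.3232] 35.25 [-0.4 -0.8  0.1] [0.03 0.31 0.02] 0.01445659964770896
TCP rel grasp-home: s 109.5 n 159.8 y -1.8 rot [-0.019  0.002  0.004]
(12, 60) [-0.001, -0.002, -0.004, -2.1, -28.1, 136.7]
(10, 25) [-0.001, -0.002, -0.004, -2.2, -56.0, 157.9]
(10, 12) [-0.001, -0.002, -0.004, -2.3, -66.7, 165.2]
(10, 5) [-0.001, -0.002, -0.004, -2.3, -72.5, 169.1]
(0, 5) [-0.001, -0.002, -0.004, -2.3, -66.9, 177.4]
(0, 0) [-0.001, -0.002, -0.004, -2.3, -71.1, 180.2]
down [0.001 0.56  0.829] n [ 0.004  0.829 -0.56 ]
```

View pics/w1.png

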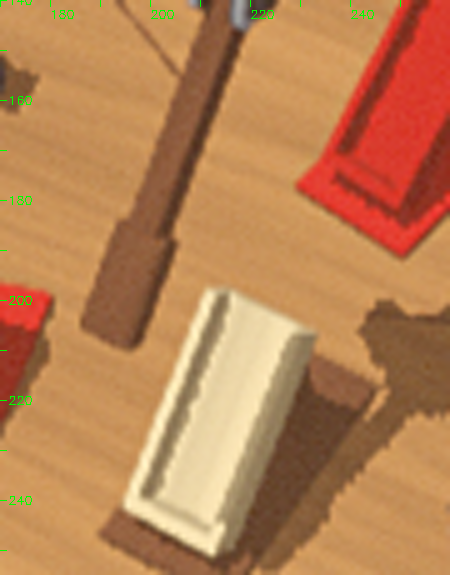

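>>> jog_arm([
  [0,0,0,-1,-9,45,0],
  [0,0,0,-2,-18,90,0],
  [0,0,0,-2,-28,137,0],
  [0,0,0,-2,-42,147,0],
  [0,0,0,-2,-56,158,0],
  [0,0,0,-2,-56,158,0],
])

```text
time: 36.05
tool_pos: [0.5276, -0.1537, 0.1565]
orientation: [2.119, 2.02, 0.287]
force: [-0.7, -0.9, -0.8]
grip_width: 0.0146
```

```bash
python3 plc.py w2.png
```

```text
[-0.25   0.288  0.592  2.092 -0.433  0.576  2.161] [ 0.5276 -0.1537  0.1565] 36.05 [-0.7 -0.9 -0.8] [-0.05  0.41 -0.01] 0.014588305011191398
TCP rel grasp-home: s 10.6 n 25.1 y 0.4 rot [-0.02   0.003  0.004]
(12, 60) [0.0, -0.003, -0.004, 0.5, 28.2, -20.7]
(10, 25) [0.0, -0.003, -0.004, 0.4, 0.3, 0.5]
(10, 12) [0.0, -0.003, -0.004, 0.3, -10.5, 7.8]
(10, 5) [0.0, -0.003, -0.004, 0.3, -16.3, 11.7]
(0, 5) [0.0, -0.003, -0.004, 0.3, -10.7, 20.0]
(0, 0) [0.0, -0.003, -0.004, 0.3, -14.9, 22.8]
down [0.    0.559 0.829] n [ 0.004  0.829 -0.559]
```

View pics/w2.png

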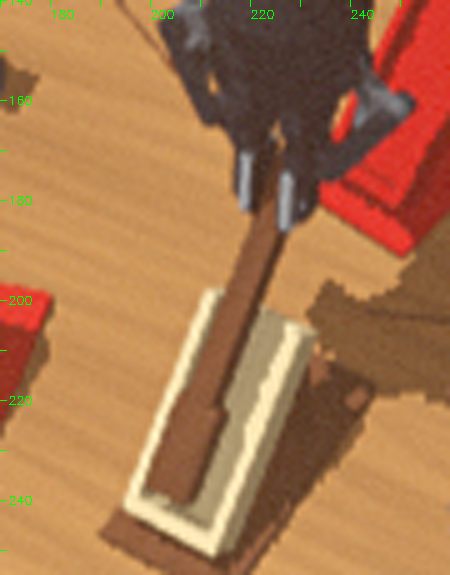

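>>> jog_arm([
  [0,0,0,0,-5,4,0],
  [0,0,0,0,-10.5,7.5,0],
  [0,0,0,0,-12,8.8,0],
  [0,0,0,0,-13.5,9.8,0],
  [0,0,0,0,-13.5,9.8,0],
])

```text
time: 36.72
tool_pos: [0.5179, -0.1534, 0.1429]
orientation: [2.118, 2.02, 0.286]
force: [0.4, -0.2, 0.0]
grip_width: 0.0144
```

```bash
python3 plc.py w3.png
```

```text
[-0.234  0.294  0.577  2.122 -0.457  0.541  2.192] [ 0.5179 -0.1534  0.1429] 36.725 [ 0.4 -0.2  0. ] [0.05 0.39 0.04] 0.014367696584414223
TCP rel grasp-home: s 9.3 n 8.5 y 0.5 rot [-0.02   0.002  0.003]
(12, 60) [-0.0, -0.002, -0.003, 0.6, 41.2, -31.0]
(10, 25) [-0.0, -0.002, -0.003, 0.5, 13.3, -9.8]
(10, 12) [-0.0, -0.002, -0.003, 0.5, 2.6, -2.5]
(10, 5) [-0.0, -0.002, -0.003, 0.5, -3.3, 1.4]
(0, 5) [-0.0, -0.002, -0.003, 0.5, 2.3, 9.7]
(0, 0) [-0.0, -0.002, -0.003, 0.5, -1.8, 12.5]
down [0.001 0.559 0.829] n [ 0.003  0.829 -0.559]
```

View pics/w3.png

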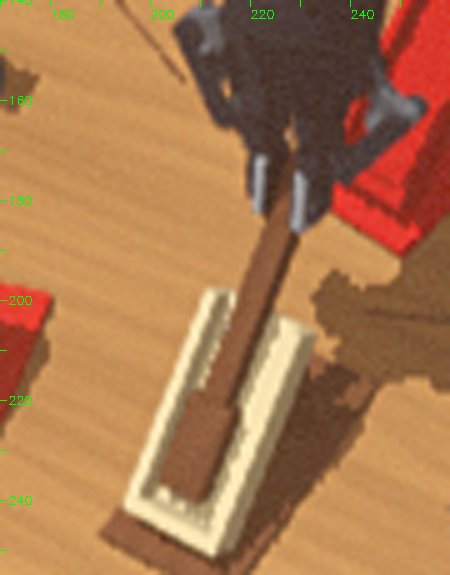

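>>> jog_arm([
  [0,0,0,0,-1.7,1.1,0],
  [0,0,0,0,-3.3,2.2,0],
  [0,0,0,0,-2.2,3.9,0],
  [0,0,0,0,-1.1,5.5,0],
  [0,0,0,0,0,7.2,0],
  [0,0,0,0,0,7.2,0],
])

```text
time: 37.52
tool_pos: [0.5202, -0.1535, 0.136]
orientation: [2.118, 2.02, 0.286]
force: [2.6, -0.5, 0.7]
grip_width: 0.0143
```

```bash
python3 plc.py w4.png
```

```text
[-0.222  0.31   0.564  2.123 -0.477  0.528  2.208] [ 0.5202 -0.1535  0.136 ] 37.525 [ 2.6 -0.5  0.7] [-0.02 -0.59 -0.02] 0.014314882303451447
TCP rel grasp-home: s 3.1 n 4.6 y 0.5 rot [-0.02   0.002  0.003]
(12, 60) [0.0, -0.002, -0.003, 0.6, 41.0, -38.3]
(10, 25) [0.0, -0.002, -0.003, 0.5, 13.1, -17.1]
(10, 12) [0.0, -0.002, -0.003, 0.5, 2.3, -9.8]
(10, 5) [0.0, -0.002, -0.003, 0.5, -3.5, -5.9]
(0, 5) [0.0, -0.002, -0.003, 0.5, 2.1, 2.4]
(0, 0) [0.0, -0.002, -0.003, 0.5, -2.0, 5.2]
down [0.001 0.559 0.829] n [ 0.003  0.829 -0.559]
```

View pics/w4.png

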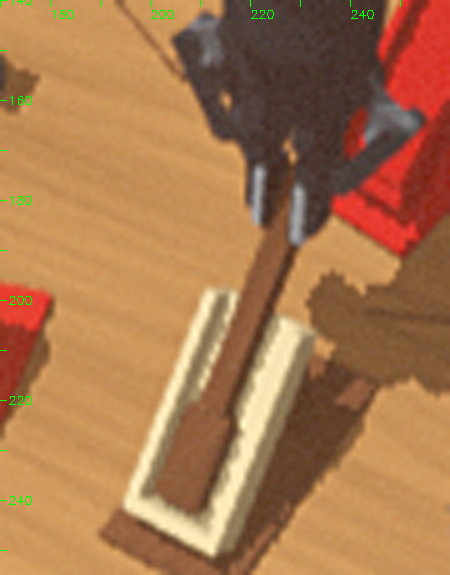

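>>> jog_arm([
  [0,0,0,0,0.8,1.2,0],
  [0,0,0,0,1.5,2.4,0],
  [0,0,0,0,2.2,3.4,0],
  [0,0,0,0,2.2,3.4,0],
])

```text
time: 38.08
tool_pos: [0.5231, -0.1536, 0.1333]
orientation: [2.118, 2.02, 0.286]
force: [3.0, 0.7, 0.4]
grip_width: 0.0142
```

```bash
python3 plc.py w5.png
```

```text
[-0.216  0.319  0.558  2.118 -0.485  0.525  2.214] [ 0.5231 -0.1536  0.1333] 38.075 [3.  0.7 0.4] [ 0.04 -0.72  0.01] 0.014218554542108254
TCP rel grasp-home: s -0.8 n 4.4 y 0.4 rot [-0.02   0.002  0.003]
(12, 60) [-0.0, -0.002, -0.003, 0.6, 38.9, -41.7]
(10, 25) [-0.0, -0.002, -0.003, 0.5, 11.0, -20.5]
(10, 12) [-0.0, -0.002, -0.003, 0.4, 0.3, -13.2]
(10, 5) [-0.0, -0.002, -0.003, 0.4, -5.5, -9.3]
(0, 5) [-0.0, -0.002, -0.003, 0.4, 0.1, -1.0]
(0, 0) [-0.0, -0.002, -0.003, 0.4, -4.1, 1.8]
down [0.001 0.559 0.829] n [ 0.003  0.829 -0.559]
```

View pics/w5.png

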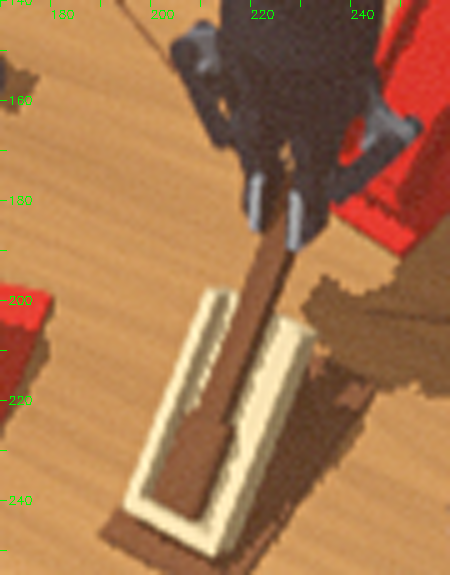

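>>> jog_arm([
  [-0.015,0,0,0,-1,1,0],
  [-0.03,0,0,0,-2,2,0],
  [-0.04,0,0,0,-2,3,0],
  [-0.04,0,0,0,-1,5,0],
  [-0.04,0,0,0,-1,5,0],
])

```text
time: 38.75
tool_pos: [0.5234, -0.1544, 0.1292]
orientation: [2.094, 1.994, 0.326]
force: [-12.2, -0.3, 27.6]
grip_width: 0.0143
```

```bash
sed -i 's/crop(s,170,140,90,115,5/crop(s,180,185,50,70,8/' plc.py; python3 plc.py w6.png | head -2
```

```text
[-0.182  0.31   0.523  2.148 -0.539  0.464  2.271] [ 0.5234 -0.1544  0.1292] 38.75 [-12.2  -0.3  27.6] [-0.24  0.72 -0.19] 0.014251450478945252
TCP rel grasp-home: s -3.7 n 1.6 y 1.2 rot [-0.062  0.002  0.004]
```

View pics/w6.png

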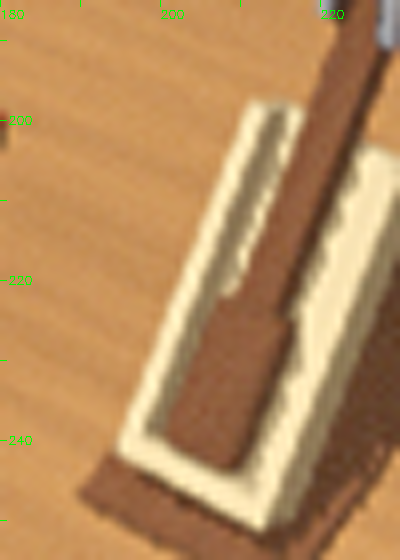

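>>> jog_arm([
  [0,0,0,0,0,-1,0],
  [0,0,0,0,0,-1.8,0],
  [0,0,0,0,0,-1.8,0.3],
  [0,0,0,0,0,-1.8,0.7],
  [0,0,0,0,0,-1.8,1],
  [0,0,0,0,0,-5,1],
  [0,0,0,0,0,-30,1],
  [0,0,0,0,0,-70,1],
])

```text
time: 39.8
tool_pos: [0.5006, -0.1528, 0.1947]
orientation: [2.096, 1.998, 0.321]
force: [0.6, 0.1, 0.8]
grip_width: 0.0853
```

>>> jog_arm([
  [0,0,0,0,-10,-40,1],
  [0,0,0,0,-30,-80,1],
  [0,0,0,0,-60,-100,1],
  [0,0,0,0,-90,-120,1],
  [0,0,0,0,-90,-120,1],
])

```text
time: 40.42
tool_pos: [0.3772, -0.1471, 0.2813]
orientation: [2.094, 1.995, 0.328]
force: [0.5, -0.3, -0.7]
grip_width: 0.0852
```

```bash
python3 - <<'E'
from h import *
p,Rc,st=cur(); print(st["q"].round(3),p.round(3),st["time"],st["force"].round(1),st["grip_width"])
s=cam("scene");t=cam("top"); cv2.imwrite("pics/f1s.png",s["color"][:,:,::-1]); cv2.imwrite("pics/f1t.png",t["color"][:,:,::-1])
crop(s,180,165,60,90,6,"f2s.png")
E
```

```text
[-0.358 -0.32   0.599  2.26   0.152  0.836  1.683] [ 0.377 -0.147  0.281] 40.425 [ 0.5 -0.3 -0.7] 0.08521047003870688
```

View pics/f1s.png

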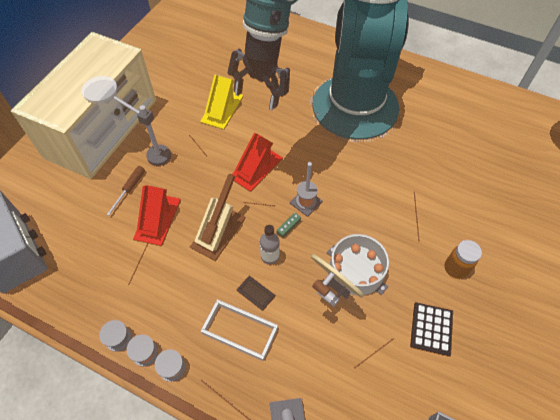

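View pics/f1t.png

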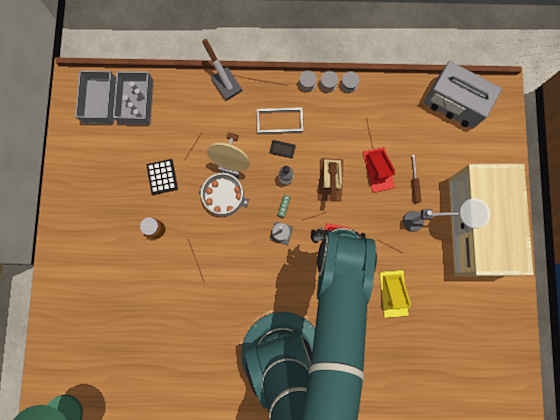

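View pics/f2s.png

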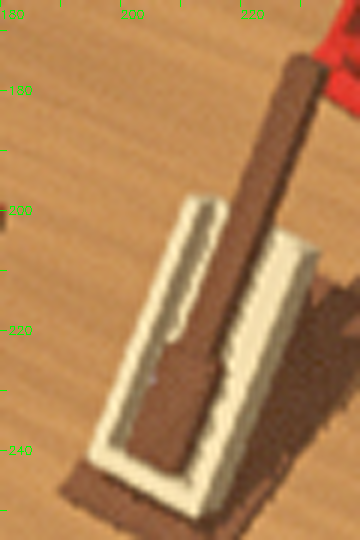

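```bash
python3 - <<'E'
from h import *
s=cam("scene");t=cam("top")
crop(t,312,150,36,60,10,"a.png"); crop(t,195,130,60,90,6,"b.png")
a=cv2.imread("pics/a.png");b=cv2.imread("pics/b.png");f=lambda x:cv2.copyMakeBorder(x,0,600-x.shape[0],0,0,0)
cv2.imwrite("pics/f3.png",cv2.hconcat([f(a),f(b)]))
E
```

```text
(no output)
```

View pics/f3.png

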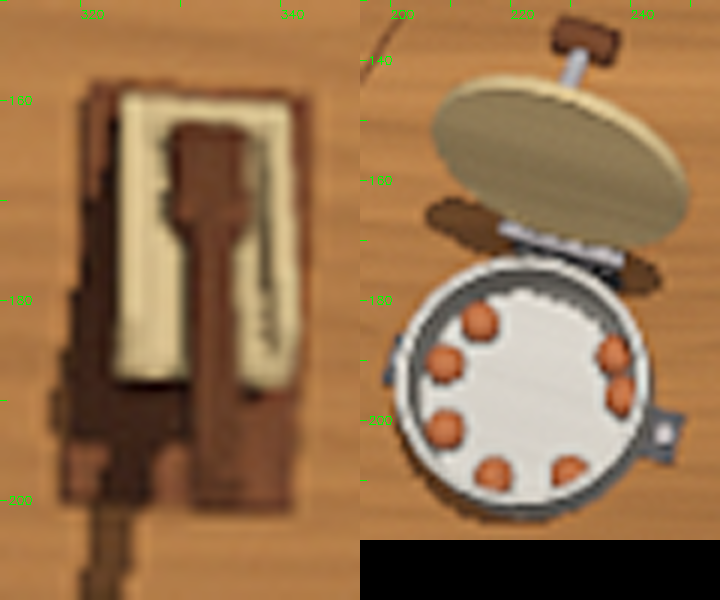

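```bash
python3 -c "
from cell import *
print(hand_in()); print(state()['time'])"
```

```text
the job is handed in; nothing more can be done
None
the job is handed in; nothing more can be done
```

I completed the job in the order asked and handed it in at about 40 s of the 72 s allowed; the hand-in gave no verdict.

**What I did**
- I laid the paddle from the lid into the plywood rest, pushed it against the stop and let go.
- I swung the lid to about 1.75 rad by its grip, and it stayed open after release.
- I took the paddle again, stood it upright in the pot and stirred clockwise from about 25° on the +y side of the hinge line, all the way round to the hinge line. That is about 385° in total.
- I laid the paddle back in the rest against the stop, released it and withdrew.

**Last checks**
- The final pictures from both cameras show the paddle flat in the rest with its blade end at the stop, the lid standing open and all seven beads in the pot.
- The bystanders look unmoved, and the fingers were open and well clear.
- The largest force I saw reported was about 52 N at the wrist, while pushing the paddle against the stop.

**What was off**
- **First placing:** the blade first rode up over the stop. I backed off and seated it properly.
- **Stirring:** the beads turned the paddle in the grip by up to about 6.5°. For a short stretch the blade ran about 28 mm from the middle instead of 40 mm. I corrected that, and the rest of the turn ran at about 34 to 39 mm.
- **Measurements:** the camera and arm positions disagreed by about 5 to 8 mm, so I did the final fitting by contact force and pictures.

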